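Clear the pass, pack the order and send it out

ROBOT

A 7-joint arm with a two-finger parallel gripper is mounted at the origin on the work surface. World frame = base frame: x ahead of the robot, y to its left, z up, the work surface at z = 0. Lengths are in m, angles in degrees, forces in N, time in s.
With the tool pointing down it reaches from about 0.425 to 0.875 m from the base axis. Payload 4.7 kg.
Tool frame: the origin (TCP) lies at the very end of the fingers, on their centre line; the grasp point (between the pads) lies 19 mm behind it (pinch_z is the distance from the TCP to the grasp point, in m); z points along the fingers, y is the direction in which the jaws open and shut (so a half turn about z gives the same grasp; the last joint's range is limited). The gripper opens to 87 mm and grips with 3 to 60 N. Pads are 19 mm wide; open, the fingers measure 117 mm over their backs; the gripper's body (75 mm by 190 mm) begins 51 mm behind the grasp point.
Start: joints at [73.574, 18.392, -4.016, 83.108, 1.295, 78.541, -3.26], TCP at [0.193, -0.621, 0.191] pointing down, gripper open.
Joint ranges: [-163.93, 163.93], [-17.29, 119.83], [-79.2, 71.16], [3.27, 140.29], [-89.18, 269.18], [5.43, 117.66], [-154.24, 154.24]. Speed limits (degrees/s): [147.25, 147.25, 180, 180, 180, 180, 180].

INTERFACE

Orientations are given as [roll, pitch, yaw] about the fixed x, y, z axes, in that order (R = Rz(yaw) Ry(pitch) Rx(roll)).
In Python, from cell import get_obs, read_camera, camera_params, sign_off, pinch_z gives the robot as it stands.
- The arm moves only by the shell command python3 -m handwheel 'ROWS' [FORCE]. ROWS is JSON, a list of rows, each a list of 5 numbers: the finger opening in m, from 0 to 0.087, then the shift along the tool's x, y, z in m, then the turn about the tool's z in rad. In form: [[jaw, tx, ty, tz, twist], ...]. A call has 1 to 20 rows; each row is the pose to reach, as a shift and turn from the pose commanded when the call began, along the tool's axes at that moment; what a row does not reach only later rows make up. A row lasts 1/10 s, in which the tool goes at most 50 mm and 8.59 degrees, less where a joint would pass 70% of its speed; a pose out of reach is approached as far as the arm can. A call with a gripper value outside its range is refused whole. The fingers move at their own pace and stop on an object; FORCE is the grip in N (left out, the last holds). Time passes only in rows, so rows that repeat a pose let the fingers close. It gives the time, the measured TCP pose, the force and the opening at its end, in the units of the state.
- get_obs(): the state, without advancing time (a new reading comes with each control period).
- read_camera(name): name is "scene" or "top" or "wrist"; returns the picture (420x560x3 uint8, blue, green, red); there is no depth.
- camera_params(name): a dict with "camera_matrix" (3x3 intrinsics, pixels), "R" (3x3) and "t" (3): a world point X has camera coordinates R X + t. Camera axes: x right, y down, z forward; pixel columns grow to the right and rows downward; lengths in m; the calibration is good to about 2 mm. A picture is of the moment at which its call begins: read the wrist's pose just before it. camera_params takes no time and is no camera call; for the wrist camera it gives the pose at the moment of the call.
- sign_off(): hands the job in, once; it reports no verdict.
The state is a dict: "time_s": time; "qpos": joint angles; "joint_velocities": joint speeds; "effort": joint torques, N m; "tool_pos": TCP position; "tool_rot": TCP orientation; "force": force on the tool from outside, world axes, zero at the start; "wrist_torque": the same for the moment, N m; "grip_width": finger opening in m.
Only numpy, scipy, OpenCV 4.12 (cv2) and the standard library are available. Lean on these libraries where they do the work, as an engineer would, in place of code of your own. Each camera call takes 0.05 s, during which the arm holds its last target.

TASK

The blue pass mat is taken by an empty dish: slide the dish along the counter onto the middle of the round cork mat. Pack the order in the wooden carrier where it stands: the red tub flat on the floor of the pocket, all the white tubs there are stacked squarely on it, the wooden cover on top; then slide the loaded carrier onto the blue mat, centred and square with it, long side along long side. Dish and carrier are pushed and never lifted, and the salt glass and the oil bottle stay where they are.

Things in the scene. Friction and masses are not known exactly. Their poses are not given: they have to be found in the camera images.
- dish: round empty terracotta-coloured dish, loose, 130 mm outside diameter at the rim, 120 at the foot, walls 5 thick, 42 high, about 0.3 to 0.6 kg; it starts on the blue mat. Origin: centre of its underside
- return_mat: round cork mat 160 mm across, 1 mm thin, fixed, flat on the counter: where the dish goes. Things slide over it as if it were not there. Origin: its centre
- pass_mat: blue rectangular mat 200 (along its x) x 186 (along its y), 1 mm thin, fixed, flat on the counter: where the loaded carrier goes, its long side along the mat's long side. Things slide over it as if it were not there. Origin: its centre
- carrier: loose wooden block, 180 (its x) x 166 (its y) x 52 high, 0.3 to 0.6 kg empty, upright flat sides; open pocket in its middle 94 (x) x 60 (y), floor 10 above the counter, walls up to 52. Finger wells: in the middle (|x| < 27 mm) of both long pocket sides the pocket widens, down to its floor, to |y| = 66, leaving an outer wall 17 thick. Origin: centre of its underside
- main_tub: red closed food tub with a flat top and straight sides, 88 (along its x) x 54 (along its y) x 26 high; origin: centre of its underside, z up. Rigid, may be gripped firmly across its 54 mm width. Goes into the pocket first (3 mm play all round)
- side_a: white closed food tub with a flat top and straight sides, 88 (along its x) x 54 (along its y) x 26 high; origin: centre of its underside, z up. Rigid, may be gripped firmly across its 54 mm width; may be absent
- side_b: white closed food tub with a flat top and straight sides, 88 (along its x) x 54 (along its y) x 26 high; origin: centre of its underside, z up. Rigid, may be gripped firmly across its 54 mm width; same as side_a; may be absent
- side_c: white closed food tub with a flat top and straight sides, 88 (along its x) x 54 (along its y) x 26 high; origin: centre of its underside, z up. Rigid, may be gripped firmly across its 54 mm width; same as side_a; may be absent
- cover: wooden cover plate 88 (its x) x 54 (its y) x 8 thick with a black grip bar on top in the middle, 44 (x) x 20 (y) x 24 high (top 32 above its underside). Origin: centre of its underside. Goes on top of the stack; the upper tubs and the cover rest on one another above the pocket walls, held only by friction, so slide the carrier gently
- salt: bystander: small glass cup 54 mm wide, 55 high; leave alone. Origin: centre of its underside
- oil: bystander: green bottle 60 mm wide, 160 high; leave alone. Origin: centre of its underside
There are look-alikes about, which are no part of the job. Leave any turquoise look-alike of the dish alone. What is shaped like the side_b but orange is not meant.

How it is judged:
By the outcome, as a careful person would: the job done as asked, in the order asked, and still so for the second after the job is handed in, with the robot touching nothing.
Of side_a, side_b, side_c only 1 to 3 are there at a start; the rules pass over those that are not, and their reading is None.
At some moment in a run one of dish may be knocked a few centimetres aside while the robot is not near it.
Once in a run the grip may slacken for a moment while it holds something.
It also fails if it takes over 210 s, if anything falls off the work surface, if the arm or the gripper's body presses on something with over 40 N, if the wrist force passes 120 N, or if a joint passes its speed limit or range.

## Working session

There is one attempt and no reset: what is moved stays moved. The work goes in short steps, Python scripts to look and compute and a shell command to move; the robot and the scene stay as the last step left them, time stands still between calls to the robot, and variables do not carry over. Pictures are saved under pics/ and viewed, and the job is handed in when it is done.

```bash
ls; mkdir -p pics; python3 - <<'E'
from cell import *
import cv2
print(get_obs(),pinch_z)
for n in("scene","top","wrist"):
    im=read_camera(n);cv2.imwrite(f"pics/{n}0.png",im)
    p=camera_params(n);print(n,p)
E
```

```text
pics
{'time_s': 0.0, 'qpos': array([73.57343293, 18.43918932, -4.01555083, 83.17554576,  1.29388077,
       78.54056353, -3.25837575]), 'joint_velocities': array([-0.15007663,  0.12934995,  0.00102952,  0.005747  , -0.03930001,
        0.06300941, -0.04344977]), 'effort': array([ 4.96910325e-04, -4.91293788e+01, -4.03623031e-01, -3.12533033e+01,
       -6.39680726e-02,  4.38070914e-02,  1.81966166e-04]), 'tool_pos': array([ 0.19235567, -0.62023815,  0.19035446]), 'tool_rot': array([-1.79889883e+02,  4.67847578e-03,  1.72377547e+01]), 'force': array([-1.17012734,  0.15916833, -0.02963167]), 'wrist_torque': array([-0.05368362, -0.02821446, -0.03811197]), 'grip_width': 0.08712419185047136} 0.0187
scene {'camera_matrix': array([[446.98735288,   0.        , 277.939363  ],
       [  0.        , 446.98735288, 201.75095611],
       [  0.        ,   0.        ,   1.        ]]), 'R': array([[ 0.06910087,  0.99754101, -0.01170515],
       [ 0.83976223, -0.06449726, -0.53910991],
       [-0.53853919,  0.02742343, -0.84215408]]), 't': array([ 0.01037214, -0.39260587,  1.7321922 ])}
top {'camera_matrix': array([[515.94737805,   0.        , 273.52888818],
       [  0.        , 515.94737805, 210.03498724],
       [  0.        ,   0.        ,   1.        ]]), 'R': array([[ 0.02018013, -0.99969843, -0.01399343],
       [-0.98368612, -0.01735056, -0.17905468],
       [ 0.17875789,  0.01737849, -0.9837396 ]]), 't': array([-0.02747657,  0.4692497 ,  1.35370724])}
wrist {'camera_matrix': array([[351.23518056,   0.        , 274.17619605],
       [  0.        , 351.23518056, 212.02895764],
       [  0.        ,   0.        ,   1.        ]]), 'R': array([[ 0.29621987, -0.95511919, -0.00105814],
       [-0.92248912, -0.28638677,  0.25883672],
       [-0.24752295, -0.07569645, -0.96592051]]), 't': array([-0.64953268, -0.03166582,  0.38970553])}
```

View pics/scene0.png

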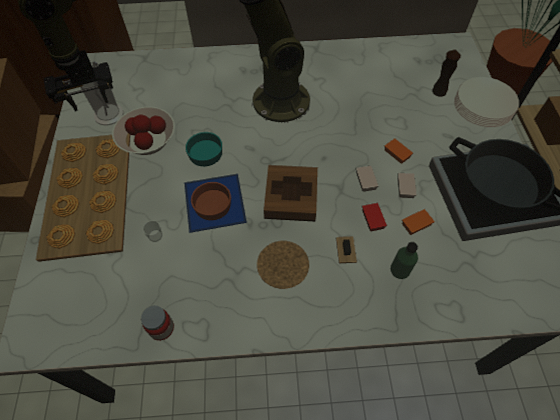

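View pics/top0.png

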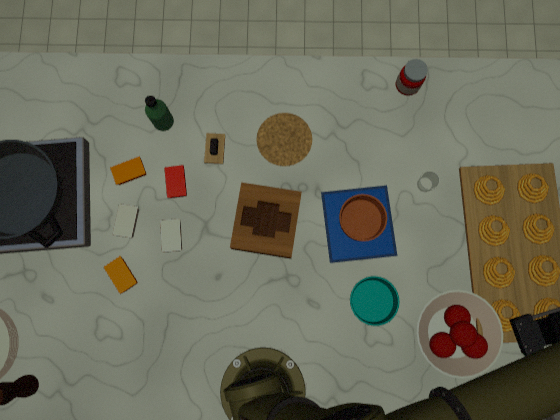

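View pics/wrist0.png

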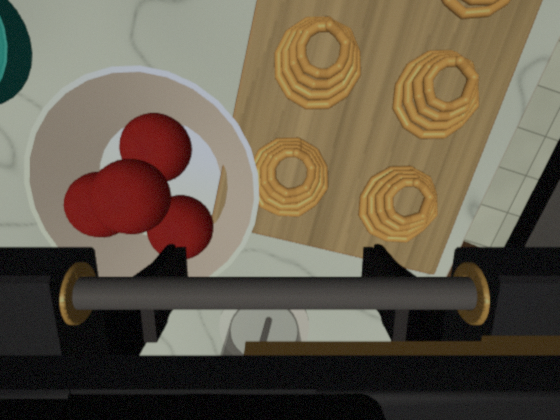

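The top view shows the dish (363,218) on the blue mat (360,223), the carrier (266,220), the cork mat (285,138), red tub (176,181), two white tubs (126,220) and (171,235), cover (214,148), two orange decoys, the salt glass (428,182) and the oil (159,115).

```bash
cat > h.py <<'E'
import numpy as np,cv2
from cell import *
def cast(n,px,z,p=None):
    p=p or camera_params(n); K,R,t=p["camera_matrix"],p["R"],p["t"]
    px=np.atleast_2d(np.asarray(px,float)); d=np.c_[px,np.ones(len(px))]@np.linalg.inv(K).T@R
    c=-R.T@t; return (c+d*((z-c[2])/d[:,2])[:,None])
def proj(n,X):
    p=camera_params(n); q=np.atleast_2d(X)@p["R"].T+p["t"]; q=q@p["camera_matrix"].T; return q[:,:2]/q[:,2:]
def save(im,name,box=None,s=1):
    if box: im=im[box[1]:box[3],box[0]:box[2]]
    cv2.imwrite("pics/"+name,cv2.resize(im,None,fx=s,fy=s,interpolation=cv2.INTER_NEAREST))
def mask(im,seed,tol=None,lo=None,hi=None):
    pass
def blobs(n,im,cond,z,amin=80,box=None):
    """cond: boolean mask. returns list of (centre, sizes long/short mm, yaw of long side) on plane z"""
    m=cond.astype(np.uint8)
    if box: 
        k=np.zeros_like(m);k[box[1]:box[3],box[0]:box[2]]=1;m*=k
    out=[]
    cs,_=cv2.findContours(m,cv2.RETR_EXTERNAL,cv2.CHAIN_APPROX_NONE)
    for c in cs:
        if cv2.contourArea(c)<amin: continue
        P=cast(n,c[:,0,:],z)[:,:2]
        r=cv2.minAreaRect((P*1000).astype(np.float32)); b=cv2.boxPoints(r)
        e=[b[1]-b[0],b[2]-b[1]]; e.sort(key=lambda v:-np.hypot(*v))
        yaw=np.degrees(np.arctan2(e[0][1],e[0][0]))%180
        px=c[:,0,:].mean(0)
        M=cv2.moments((P*1000).astype(np.float32).reshape(-1,1,2))
        out.append((px.round(),np.array(r[0]).round(1),[round(float(np.hypot(*v)),1) for v in e],round(float(yaw),1),(round(M['m10']/M['m00'],1),round(M['m01']/M['m00'],1))))
    return out
def hsv(im): 
    h=cv2.cvtColor(im,cv2.COLOR_BGR2HSV).astype(int); return h[...,0],h[...,1],h[...,2]
E
python3 - <<'E'
from h import *
im=cv2.imread("pics/top0.png"); 
H,S,V=hsv(im)
for u,v in [(126,220),(171,235),(176,181),(128,170),(206,155),(214,148),(285,138),(330,240),(363,218),(363,200),(240,220),(266,220),(428,182),(159,115),(100,150),(300,300)]:
    print((u,v),H[v,u],S[v,u],V[v,u])
save(im,"top0c.png",(90,80,450,280),2)
E
```

```text
(126, 220) 40 32 142
(171, 235) 39 30 143
(176, 181) 2 212 141
(128, 170) 18 255 140
(206, 155) 19 122 119
(214, 148) 159 112 16
(285, 138) 19 140 104
(330, 240) 106 195 107
(363, 218) 12 187 108
(363, 200) 11 184 94
(240, 220) 17 206 83
(266, 220) 9 170 48
(428, 182) 41 31 140
(159, 115) 64 120 53
(100, 150) 42 29 130
(300, 300) 41 31 132
```

View pics/top0c.png

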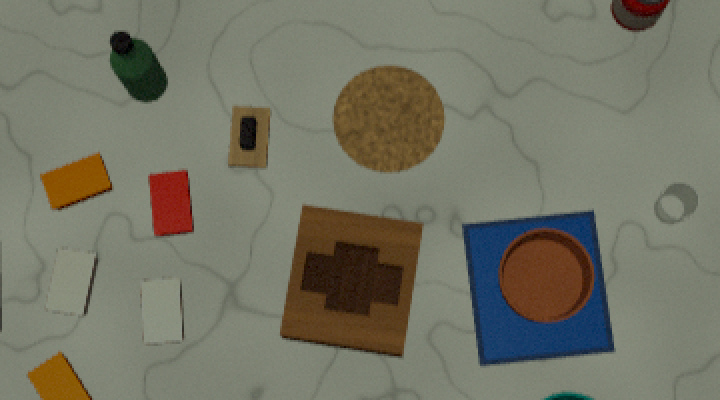

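```bash
python3 - <<'E'
from h import *
im=cv2.imread("pics/top0.png"); H,S,V=hsv(im)
f=lambda t,x:print(t,*x,sep="\n  ")
f("red",blobs("top",im,((H<8)|(H>172))&(S>170)&(V>60),.026,box=(160,160,192,202)))
f("cover",blobs("top",im,(S>70)|(V<60),.008,box=(196,125,232,170)))
f("cork",blobs("top",im,(S>75),.001,box=(245,100,325,175)))
bl=(H>98)&(H<116)&(S>140)
m=bl.astype(np.uint8)
f("mat",blobs("top",im,bl,.001,box=(300,170,410,275)))
di=(H<20)&(S>120)
f("dish rim",blobs("top",im,di,.042,box=(330,185,400,250)))
f("carrier",blobs("top",im,(H<30)&(S>90),.052,box=(220,175,310,265)))
dk=(V<62)&(H<30)&(S>90)
f("cross",blobs("top",im,dk,.052,box=(238,196,296,242)))
# scene cam
im=cv2.imread("pics/scene0.png"); H,S,V=hsv(im)
f("dish rim sc",blobs("scene",im,(H<20)&(S>120),.042,box=(188,178,236,222)))
f("carrier sc",blobs("scene",im,(H<30)&(S>100)&(V>30),.052,box=(255,160,325,225)))
f("red sc",blobs("scene",im,((H<8)|(H>172))&(S>170),.026,box=(355,198,395,235)))
f("mat",blobs("scene",im,(H>98)&(H<116)&(S>140),.001,box=(180,170,250,235)))
f("cork",blobs("scene",im,(S>75),.001,box=(250,235,318,292)))
save(im,"scene0c.png",(140,120,440,320),2.5)
for s in [(.6,0,0),]: print(proj("top",s))
E
```

```text
red
  (array([175., 181.]), array([549.2, 256.3]), [86.6, 53.0], 8.3, (549.3, 256.4))
cover
  (array([214., 148.]), array([652.1, 154. ]), [88.3, 54.3], 178.2, (652.1, 154.0))
cork
  (array([284., 139.]), array([684.7, -43.5]), [154.9, 154.6], 0.9, (684.6, -43.4))
mat
  (array([358., 223.]), array([ 444.4, -253.4]), [195.2, 182.5], 7.3, (444.5, -254.1))
dish rim
  (array([363., 217.]), array([ 454. , -259.9]), [124.3, 122.8], 91.0, (454.3, -259.0))
carrier
  (array([266., 220.]), array([442.2,   2.3]), [182.7, 165.8], 172.0, (441.8, 2.3))
cross
  (array([266., 219.]), array([443.6,   2.1]), [131.4, 93.1], 80.6, (444.1, 2.2))
dish rim sc
  (array([211., 200.]), array([ 467.8, -260.1]), [141.6, 125.2], 175.6, (467.5, -258.1))
carrier sc
  (array([289., 199.]), array([4.597e+02, 1.000e-01]), [201.5, 163.4], 171.9, (454.7, 1.8))
red sc
  (array([374., 217.]), array([558.9, 255.5]), [91.7, 53.1], 8.3, (557.5, 255.3))
mat
  (array([214., 202.]), array([ 446.5, -251.9]), [186.4, 175.4], 7.3, (446.9, -253.6))
cork
  (array([282., 265.]), array([689.3, -44.2]), [155.7, 155.7], 85.7, (688.7, -44.0))
[[268.10141436 167.31655214]]
```

View pics/scene0c.png

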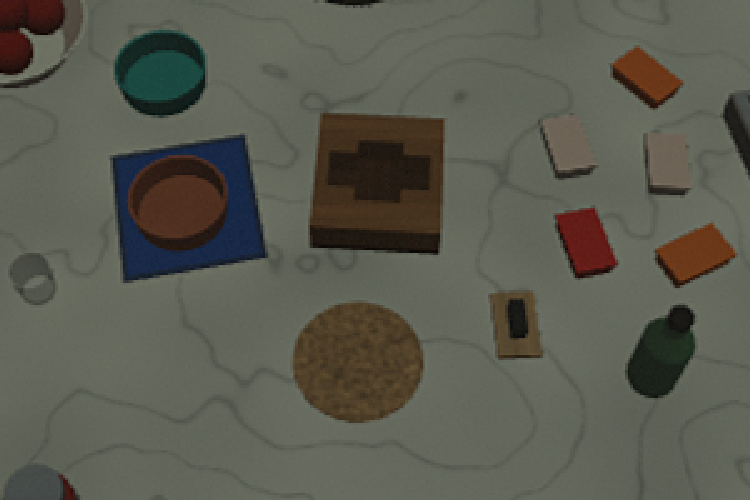

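```bash
cat >> h.py <<'E'
def go(x,y,z,yaw,base=None):
    """print tool shift from current measured pose to world mm / deg"""
    o=get_obs(); p=o["tool_pos"]; w=np.radians(o["tool_rot"][2]); d=np.array([x,y,z])/1000-p
    tx=d[0]*np.cos(w)+d[1]*np.sin(w); ty=d[0]*np.sin(w)-d[1]*np.cos(w)
    tw=(-(np.radians(yaw)-w)+np.pi)%(2*np.pi)-np.pi
    print("now",(p*1000).round(1),o["tool_rot"].round(2),"t",round(o["time_s"],1),"F",o["force"].round(1),"w",round(o["grip_width"]*1000,1))
    print("shift",np.round([tx,ty,-d[2],tw],4))
E
python3 -c "
from h import *
go(454,-260,120,45)
print(cast('top',[[428,182]],0.03))"
```

```text
now [ 192.4 -620.4  190.6] [-1.7992e+02  1.0000e-02  1.7240e+01] t 0.1 F [0.1 0.1 0.6] w 87.1
shift [ 0.3566 -0.2667  0.0706 -0.4846]
[[ 0.55757429 -0.44077969  0.03      ]]
```

```bash
python3 -m handwheel '[[0.06,0.3566,-0.2667,0.07,-0.4846],[0.06,0.3566,-0.2667,0.07,-0.4846],[0.06,0.3566,-0.2667,0.07,-0.4846],[0.06,0.3566,-0.2667,0.07,-0.4846],[0.06,0.3566,-0.2667,0.07,-0.4846],[0.06,0.3566,-0.2667,0.07,-0.4846],[0.06,0.3566,-0.2667,0.07,-0.4846],[0.06,0.3566,-0.2667,0.07,-0.4846],[0.06,0.3566,-0.2667,0.07,-0.4846],[0.06,0.3566,-0.2667,0.07,-0.4846],[0.06,0.3566,-0.2667,0.07,-0.4846],[0.06,0.3566,-0.2667,0.07,-0.4846],[0.06,0.3566,-0.2667,0.07,-0.4846]]'
python3 - <<'E'
from h import *
go(454,-260,15,45)
im=read_camera("wrist");save(im,"w1.png")
im=read_camera("top");save(im,"t1.png",(90,80,450,280),2)
E
```

```text
time_s: 1.45
tool_pos: [0.4531, -0.2623, 0.1215]
tool_rot: [180.0, 0.0, 44.8]
force: [0.4, -0.8, -0.7]
grip_width: 0.0602
now [ 453.1 -262.3  121.5] [1.7999e+02 4.0000e-02 4.4820e+01] t 1.4 F [ 0.4 -0.8 -0.7] w 60.2
shift [ 0.0022 -0.001   0.1065 -0.0032]
```

View pics/w1.png

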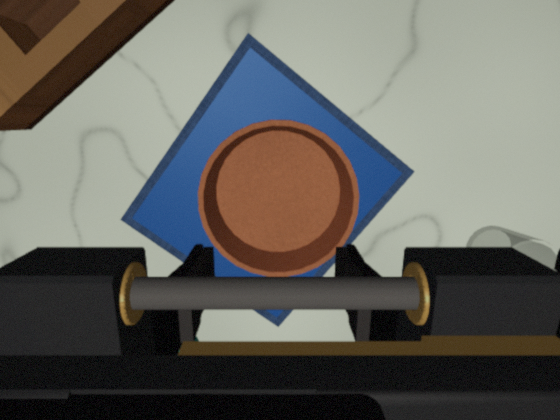

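View pics/t1.png

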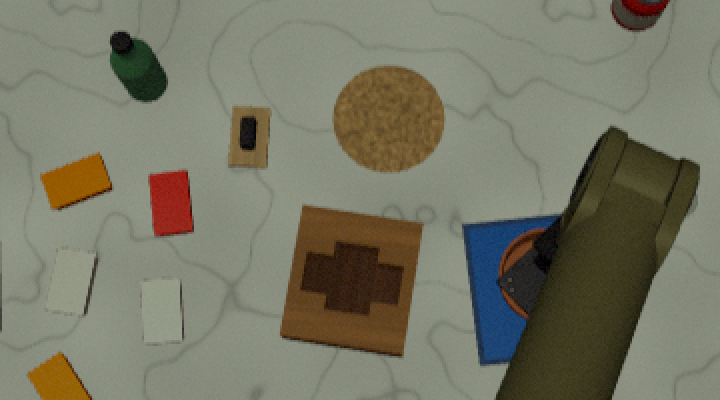

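```bash
python3 - <<'E'
from h import *
P=cast("wrist",[[249,35],[413,171],[278,325],[122,218]],.001)[:,:2]*1000
print(P.round(1),P.mean(0)); 
for i in range(4):
    e=P[(i+1)%4]-P[i]; print(np.hypot(*e).round(1),np.degrees(np.arctan2(e[1],e[0])).round(1))
im=cv2.imread("pics/w1.png");H,S,V=hsv(im)
m=((H<20)&(S>120)); m[:115]=0
print(blobs("wrist",im,m,.042,amin=3000))
E
```

```text
[[ 535.  -152. ]
 [ 558.4 -333.3]
 [ 362.3 -358.1]
 [ 339.8 -175.6]] [ 448.88891572 -254.73831411]
182.8 -82.7
197.7 -172.8
183.9 97.0
196.6 6.9
[(array([368., 348.]), array([ 423.8, -411.4]), [343.7, 22.7], 134.8, (436.5, -426.9)), (array([279., 199.]), array([ 459.1, -260.5]), [126.8, 126.6], 69.0, (459.1, -260.6))]
```

```bash
python3 -m handwheel '[[0.06,0.004,-0.001,0.04,0],[0.06,0.004,-0.001,0.08,0],[0.06,0.004,-0.001,0.095,0],[0.06,0.004,-0.001,0.105,0],[0.06,0.004,-0.001,0.105,0],[0.06,0.004,-0.001,0.105,0]]'
python3 - <<'E'
from h import *
go(560,-200,15,45)
go(686,-44,15,45)
im=read_camera("wrist");save(im,"w2.png")
E
```

```text
time_s: 2.15
tool_pos: [0.4573, -0.2577, 0.0178]
tool_rot: [179.9, -0.0, 45.0]
force: [-0.0, -0.0, 0.2]
grip_width: 0.0601
now [ 457.3 -257.7   17.8] [ 1.7987e+02 -3.0000e-02  4.4980e+01] t 2.1 F [-0.  -0.   0.2] w 60.1
shift [ 0.1134  0.0317  0.0028 -0.0004]
now [ 457.3 -257.7   17.8] [ 1.7987e+02 -3.0000e-02  4.4980e+01] t 2.1 F [-0.  -0.   0.2] w 60.1
shift [ 0.3128  0.0105  0.0028 -0.0004]
```

View pics/w2.png

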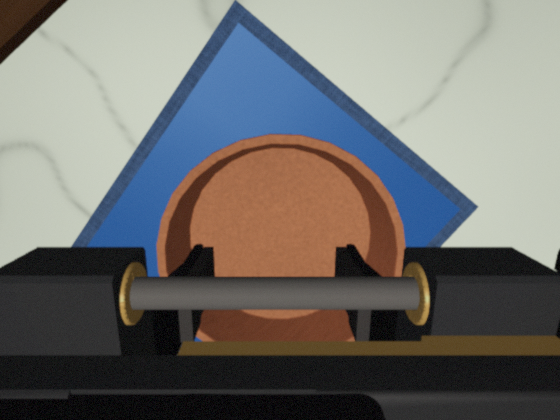

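```bash
python3 -m handwheel '[[0.06,0.01,0.002,0.002,0],[0.06,0.02,0.005,0.002,0],[0.06,0.03,0.008,0.002,0],[0.06,0.045,0.013,0.002,0],[0.06,0.06,0.018,0.002,0],[0.06,0.075,0.022,0.002,0],[0.06,0.09,0.026,0.002,0],[0.06,0.105,0.029,0.002,0],[0.06,0.12,0.03,0.002,0],[0.06,0.135,0.03,0.002,0],[0.06,0.15,0.029,0.002,0],[0.06,0.165,0.028,0.002,0],[0.06,0.18,0.026,0.002,0],[0.06,0.195,0.024,0.002,0],[0.06,0.21,0.022,0.002,0],[0.06,0.225,0.02,0.002,0],[0.06,0.24,0.018,0.002,0],[0.06,0.255,0.016,0.002,0],[0.06,0.27,0.014,0.002,0],[0.06,0.28,0.013,0.002,0]]'
python3 - <<'E'
from h import *
go(686.5,-44,15,45)
im=read_camera("wrist");save(im,"w3.png")
E
```

```text
time_s: 4.2
tool_pos: [0.6643, -0.0662, 0.0144]
tool_rot: [-180.0, -0.0, 45.1]
force: [0.2, 0.2, 0.1]
grip_width: 0.0599
now [664.3 -66.2  14.4] [-1.7999e+02 -4.0000e-02  4.5070e+01] t 4.2 F [0.2 0.2 0.1] w 59.9
shift [ 0.0314 -0.     -0.0006  0.0012]
```

View pics/w3.png

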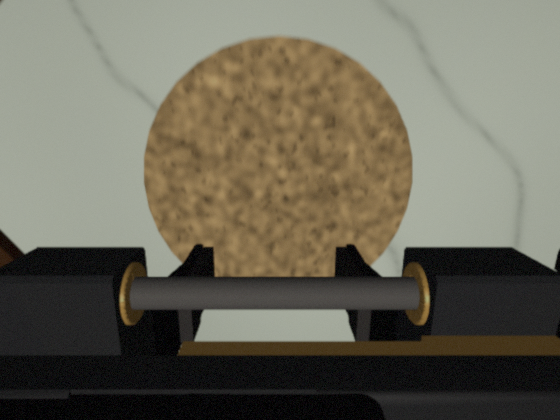

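```bash
python3 - <<'E'
from h import *
im=read_camera("top");save(im,"t3.png",(90,80,450,280),2)
im=read_camera("scene");save(im,"s3.png",(140,120,440,320),2.5)
E
```

```text
(no output)
```

View pics/t3.png

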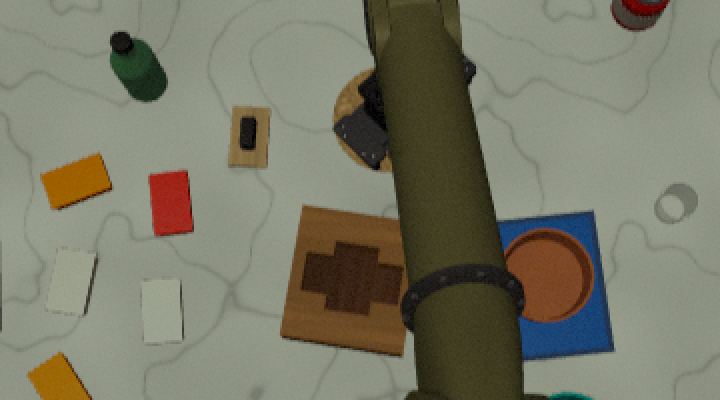

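View pics/s3.png

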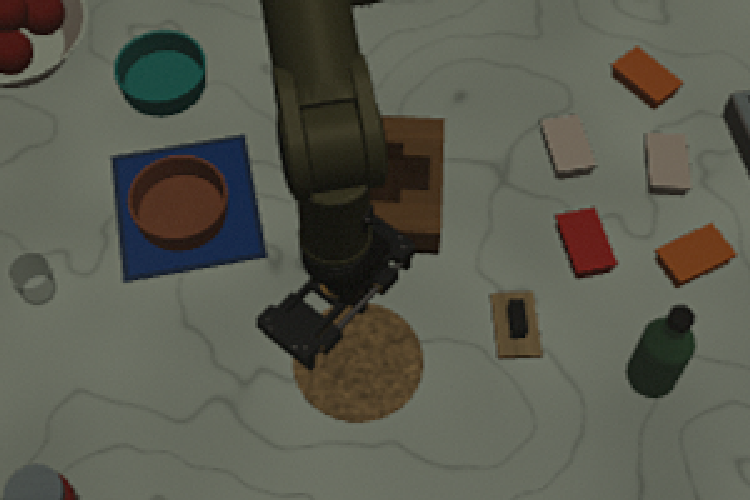

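```bash
python3 - <<'E'
from h import *
o=get_obs();p=o['tool_pos'];print(p)
print(proj("wrist",[p,p+[0,0,.019],p+[0,0,.07],[.6865,-.044,.001]]),proj("scene",p),proj("top",p))
P=camera_params("wrist");print(-P["R"].T@P["t"])
im=read_camera("wrist");H,S,V=hsv(im)
print(blobs("wrist",im,(S>75)&(V>70),.001,amin=3000,box=(140,30,420,245)))
im=read_camera("top");H,S,V=hsv(im)
print(blobs("top",im,(H<20)&(S>120),.042,box=(340,185,400,250)))
E
```

```text
[ 0.66366405 -0.06724206  0.01430312]
[[274.11273925 242.52668608]
 [274.10991486 254.79072355]
 [274.09860072 303.91873449]
 [273.69765017 183.30023232]] [[274.32238142 254.74333052]] [[292.27372632 144.53458491]]
[ 0.71330009 -0.01750953  0.20762806]
[(array([278., 157.]), array([702.5, -32.1]), [159.0, 118.5], 135.0, (697.9, -36.6))]
[(array([364., 217.]), array([ 457.3, -266.8]), [124.1, 110.6], 18.0, (456.9, -265.3))]
```

```bash
python3 -m handwheel '[[0.06,-0.02,0,-0.05,0],[0.06,-0.03,0,-0.08,0],[0.06,-0.07,0.01,-0.08,0],[0.06,-0.12,0.03,-0.08,0],[0.06,-0.17,0.03,-0.08,0],[0.06,-0.22,0.02,-0.08,0],[0.06,-0.27,-0.01,-0.08,0],[0.06,-0.283,-0.012,-0.08,0],[0.06,-0.283,-0.012,-0.08,0],[0.06,-0.283,-0.012,-0.04,0],[0.06,-0.283,-0.012,-0.005,0],[0.06,-0.283,-0.012,0.0,0],[0.06,-0.283,-0.012,0.0,0],[0.06,-0.283,-0.012,0.0,0]]'
python3 - <<'E'
from h import *
go(457,-260,15,45)
im=read_camera("scene");save(im,"s4.png",(150,120,350,270),4)
im=read_camera("wrist");save(im,"w4.png")
E
```

```text
time_s: 5.85
tool_pos: [0.4564, -0.2602, 0.0161]
tool_rot: [179.9, -0.0, 45.0]
force: [0.0, -0.4, 0.5]
grip_width: 0.0602
now [ 456.4 -260.2   16.1] [ 1.7986e+02 -5.0000e-02  4.5020e+01] t 5.8 F [ 0.  -0.4  0.5] w 60.2
shift [0.0005 0.0003 0.0011 0.0003]
```

View pics/s4.png

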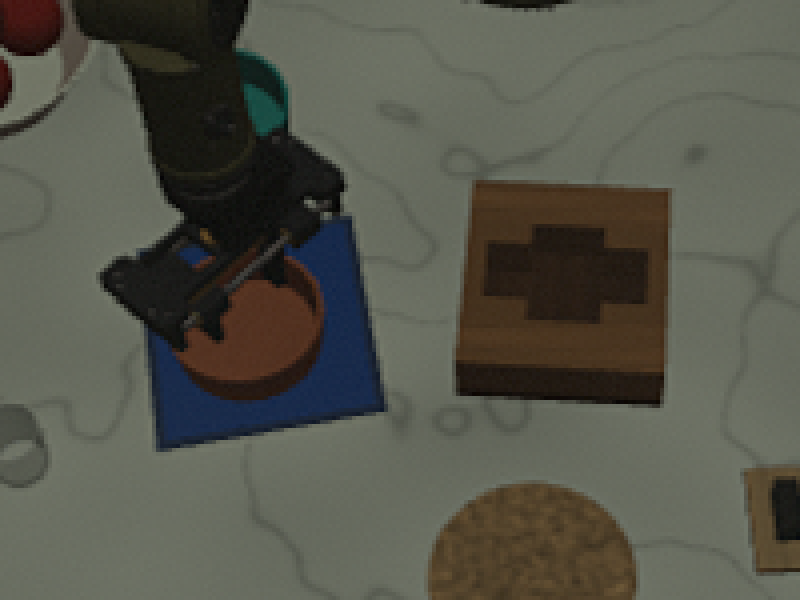

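View pics/w4.png

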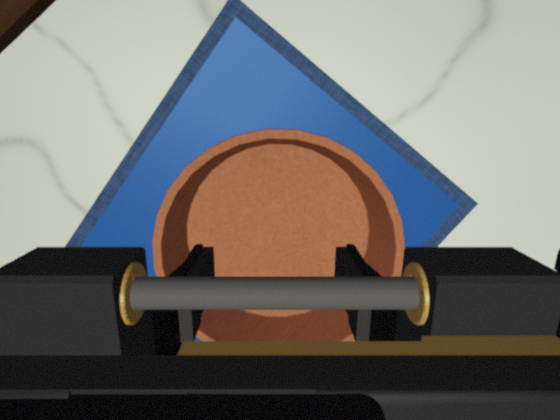

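The fingers stand inside the dish (scene zoom, about 240,310). I'll drag in short steps and watch the force.

```bash
python3 -m handwheel '[[0.06,0.01,0,0.001,0],[0.06,0.02,0,0.001,0],[0.06,0.03,0.0,0.001,0],[0.06,0.035,0.0,0.001,0]]';python3 -m handwheel '[[0.06,0.005,0,0.0,0],[0.06,0.01,0,0,0],[0.06,0.015,0,0,0],[0.06,0.02,0,0,0]]'
python3 - <<'E'
from h import *
go(457,-260,15,45)
im=read_camera("scene");save(im,"s5.png",(150,120,350,270),4)
E
```

```text
time_s: 6.35
tool_pos: [0.481, -0.2334, 0.0137]
tool_rot: [180.0, -0.0, 45.1]
force: [-0.4, -0.0, -0.1]
grip_width: 0.0603
time_s: 6.75
tool_pos: [0.4939, -0.2207, 0.0134]
tool_rot: [-180.0, 0.0, 45.0]
force: [-0.7, 0.1, 1.1]
grip_width: 0.06
now [ 493.9 -220.7   13.4] [-1.800e+02  1.000e-02  4.499e+01] t 6.8 F [-0.7  0.1  1.1] w 60.0
shift [-0.0538  0.0017 -0.0016 -0.0002]
```

View pics/s5.png

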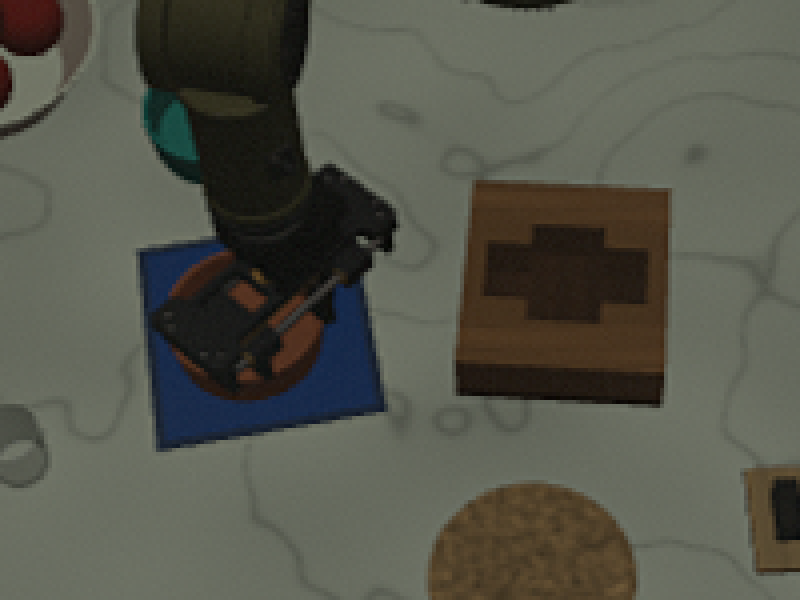

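The dish did not move though the fingers crossed its wall line, and the force stayed near zero. So its wall seems not to stop the fingertips at that height. I'll lift out and test lower down.

```bash
python3 -m handwheel '[[0.06,0,0,-0.05,0],[0.06,-0.02,0,-0.07,0],[0.06,-0.0538,0.002,-0.07,0],[0.06,-0.0538,0.002,-0.07,0],[0.06,-0.0538,0.002,-0.03,0],[0.06,-0.0538,0.002,0.0,0],[0.06,-0.0538,0.002,0.003,0],[0.06,-0.0538,0.002,0.006,0],[0.06,-0.0538,0.002,0.006,0]]'
python3 -m handwheel '[[0.06,0,0,0.001,0],[0.06,0,0,0.001,0]]'
python3 -c "
from h import *
go(457,-260,15,45)
print(cast('top',[[374,301]],.042))"
```

```text
time_s: 7.7
tool_pos: [0.4581, -0.2605, 0.0084]
tool_rot: [179.9, -0.0, 45.0]
force: [0.2, -0.3, -0.1]
grip_width: 0.06
time_s: 7.9
tool_pos: [0.458, -0.2608, 0.0076]
tool_rot: [179.9, -0.0, 45.0]
force: [0.5, 0.1, -0.5]
grip_width: 0.0602
now [ 458.  -260.8    7.6] [ 1.7988e+02 -1.0000e-02  4.5000e+01] t 7.9 F [ 0.5  0.1 -0.5] w 60.2
shift [-0.0001 -0.0013 -0.0074 -0.    ]
[[ 0.2326509  -0.28614928  0.042     ]]
```

```bash
python3 -m handwheel '[[0.06,0.01,0,0,0],[0.06,0.02,0,0,0],[0.06,0.03,0.0,0,0],[0.06,0.035,0.0,0,0],[0.06,0.04,0.0,0,0]]'
python3 - <<'E'
from h import *
go(457,-260,15,45)
im=read_camera("scene");save(im,"s6.png",(150,120,350,270),4)
E
```

```text
time_s: 8.4
tool_pos: [0.4855, -0.2323, 0.0065]
tool_rot: [180.0, 0.1, 45.0]
force: [-0.9, -2.8, 2.3]
grip_width: 0.0599
now [ 485.5 -232.3    6.5] [1.7998e+02 7.0000e-02 4.5040e+01] t 8.4 F [-0.9 -2.8  2.3] w 59.9
shift [-0.0398 -0.0006 -0.0085  0.0007]
```

View pics/s6.png

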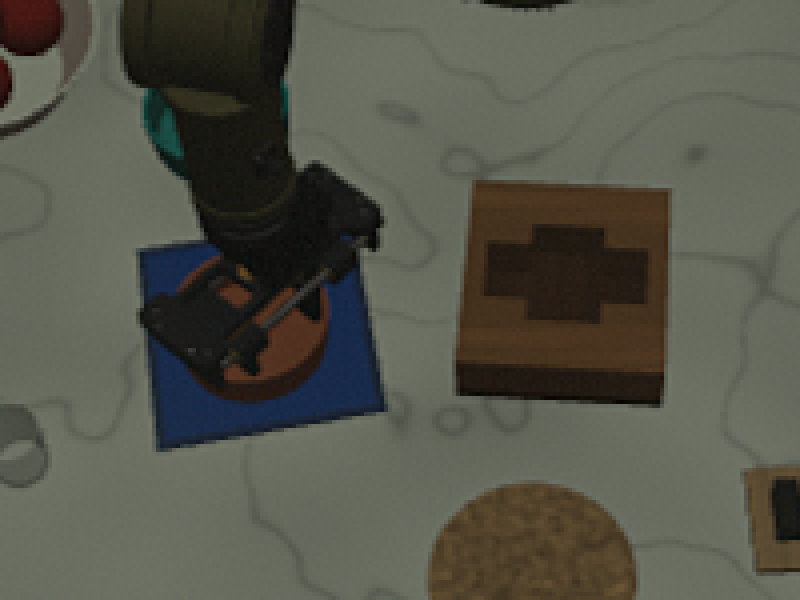

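```bash
python3 -m handwheel '[[0.06,0.01,0,0,0],[0.06,0.02,0.003,0,0],[0.06,0.03,0.006,0,0],[0.06,0.04,0.009,0,0],[0.06,0.05,0.012,0,0],[0.06,0.06,0.015,0,0]]'
python3 - <<'E'
from h import *
go(686.5,-44,15,45)
im=read_camera("scene");save(im,"s7.png",(150,120,350,270),4)
im=read_camera("wrist");save(im,"w7.png")
E
```

```text
time_s: 9.05
tool_pos: [0.5391, -0.1997, 0.0063]
tool_rot: [-180.0, 0.0, 45.0]
force: [-3.0, -2.0, 2.4]
grip_width: 0.0601
now [ 539.1 -199.7    6.3] [-1.7998e+02  1.0000e-02  4.5010e+01] t 9.1 F [-3.  -2.   2.4] w 60.1
shift [ 2.143e-01 -5.800e-03 -8.700e-03  1.000e-04]
```

View pics/s7.png

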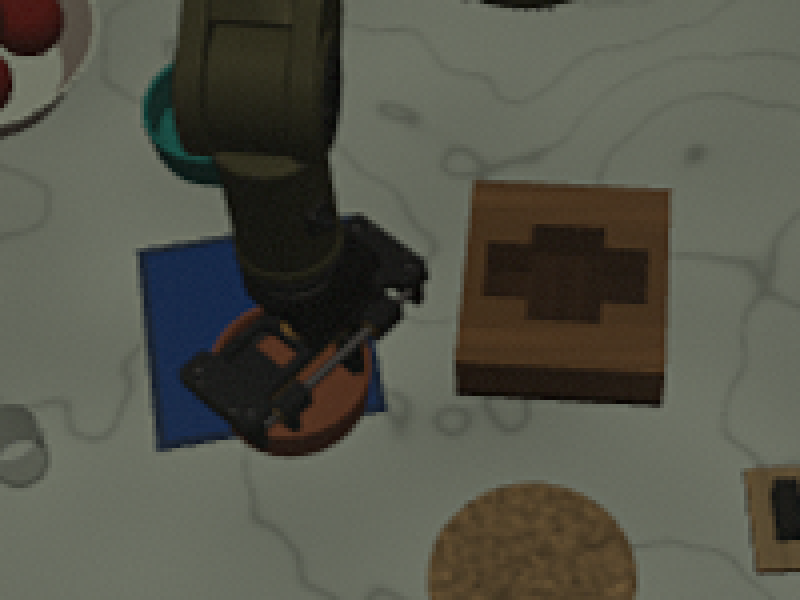

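View pics/w7.png

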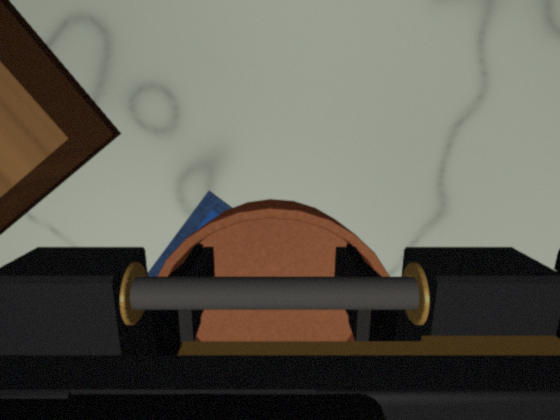

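```bash
python3 - <<'E'
from h import *
o=get_obs();p=o['tool_pos'][:2]*1000
f=cast("wrist",[[272,201]],.042)[0,:2]*1000
c=f-65*np.array([.707,.707]);print(f,c,"lead",p-c)
E
```

```text
[ 563.4345944  -174.10182277] [ 517.4795944  -220.05682277] lead [23.34080451 21.78066772]
```

```bash
python3 -m handwheel '[[0.06,0.012,0,0,0],[0.06,0.024,0,0,0],[0.06,0.036,0,0,0],[0.06,0.048,-0.001,0,0],[0.06,0.06,-0.002,0,0],[0.06,0.072,-0.002,0,0],[0.06,0.084,-0.003,0,0],[0.06,0.096,-0.003,0,0],[0.06,0.108,-0.004,0,0],[0.06,0.12,-0.004,0,0],[0.06,0.132,-0.005,0,0],[0.06,0.144,-0.005,0,0],[0.06,0.156,-0.005,0,0],[0.06,0.168,-0.005,0,0],[0.06,0.18,-0.005,0,0],[0.06,0.192,-0.005,0,0],[0.06,0.204,-0.005,0,0],[0.06,0.216,-0.005,0,0],[0.06,0.228,-0.005,0,0],[0.06,0.236,-0.005,0,0]]'
python3 -m handwheel '[[0.06,0,0,0,0]]'
python3 - <<'E'
from h import *
go(686.5,-44,15,45)
im=read_camera("wrist");save(im,"w8.png")
im=read_camera("top");save(im,"t8.png",(190,80,390,230),4)
im=read_camera("scene");save(im,"s8.png",(220,200,340,300),5)
E
```

```text
time_s: 11.15
tool_pos: [0.7026, -0.0283, 0.0064]
tool_rot: [-180.0, -0.0, 45.0]
force: [-1.8, -1.0, -0.1]
grip_width: 0.0601
time_s: 11.25
tool_pos: [0.703, -0.0274, 0.0066]
tool_rot: [-180.0, -0.1, 45.1]
force: [-0.0, -0.6, -0.1]
grip_width: 0.0601
now [703.  -27.4   6.6] [-1.800e+02 -1.300e-01  4.511e+01] t 11.2 F [-0.  -0.6 -0.1] w 60.1
shift [-0.0234 -0.     -0.0084  0.002 ]
```

View pics/w8.png

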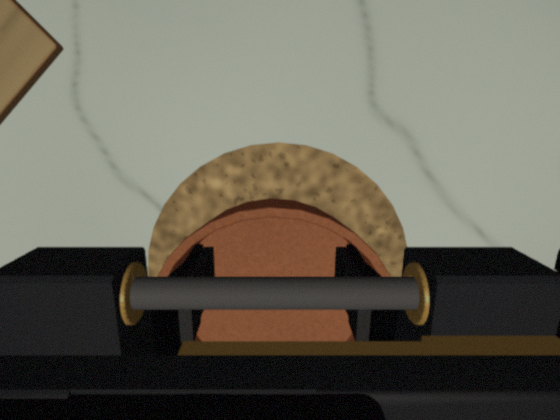

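View pics/s8.png

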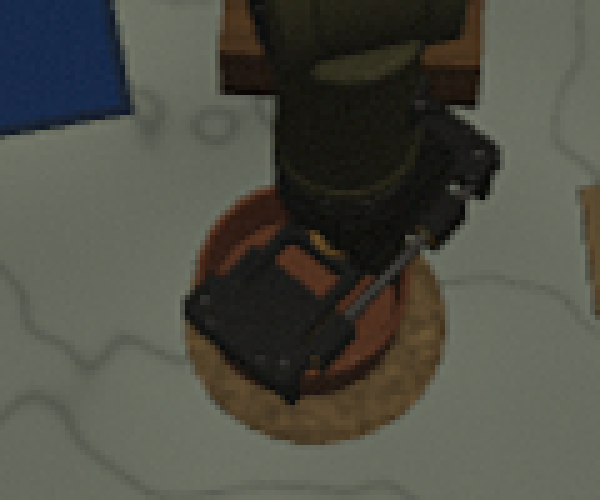

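```bash
python3 - <<'E'
from h import *
im=cv2.imread("pics/w8.png");H,S,V=hsv(im)
def arc(m,z,R,rows):
    m=cv2.medianBlur(m.astype(np.uint8),5); pts=[]
    for u in range(160,395,4):
        c=np.where(m[:243,u])[0]
        if len(c): pts.append((u,c[0]))
    P=cast("wrist",pts,z)[:,:2]*1000
    A=np.c_[2*P,np.ones(len(P))];s=np.linalg.lstsq(A,(P**2).sum(1),rcond=None)[0]
    print("free",s[:2].round(1),np.sqrt(s[2]+s[0]**2+s[1]**2).round(1))
    from scipy.optimize import least_squares
    r=least_squares(lambda q:np.hypot(*(P-q).T)-R,s[:2]);print("fixed",r.x.round(1),np.sqrt((r.fun**2).mean()).round(2));return r.x
ck=arc((S>75)&(V>50),.001,80,None)
di=arc((H<13)&(S>110),.042,65,None)
d=ck-di;print(d, "tool x,y",(d[0]+d[1])*.707,(d[0]-d[1])*.707)
E
```

```text
free [687.5 -47.1] 79.3
fixed [686.9 -47.7] 0.23
free [688.4 -42.5] 52.4
fixed [678.7 -52.5] 1.37
[8.13491411 4.75778498] tool x,y 9.115138252003488 2.387630293771194
```

```bash
python3 - <<'E'
from h import *
im=cv2.imread("pics/w8.png");H,S,V=hsv(im)
save(im,"w8c.png",(140,130,420,260),2.8)
for v in range(185,225,2): print(v,H[v,275],S[v,275],V[v,275],end=" | ")
E
```

```text
185 18 111 151 | 187 18 110 148 | 189 18 114 127 | 191 19 117 126 | 193 19 117 120 | 195 19 118 102 | 197 18 108 92 | 199 10 135 68 | 201 9 167 58 | 203 10 209 56 | 205 10 203 59 | 207 9 161 79 | 209 11 149 128 | 211 11 141 134 | 213 12 155 125 | 215 11 154 121 | 217 10 147 116 | 219 10 148 131 | 221 11 152 129 | 223 11 152 126 |
```

View pics/w8c.png

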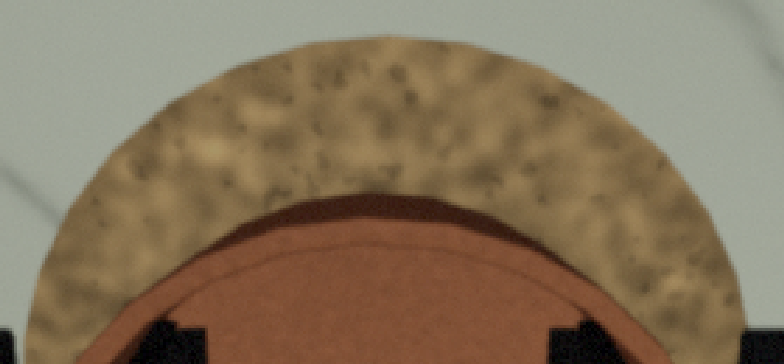

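```bash
cat > arc.py <<'E'
from h import *
from scipy.optimize import least_squares
def arc(m,z,R,P=None,u0=160,u1=395,n="wrist"):
    m=cv2.medianBlur(m.astype(np.uint8),5); pts=[]
    for u in range(u0,u1,4):
        c=np.where(m[:243,u])[0]
        if len(c): pts.append((u,c[0]))
    P=cast(n,pts,z)[:,:2]*1000
    f=lambda q:np.hypot(*(P-q).T)-R
    r=least_squares(f,P.mean(0)-20,loss="soft_l1");e=f(r.x);print("arc",r.x.round(1),"rms",np.sqrt((e**2).mean()).round(2));return r.x
E
python3 - <<'E'
from arc import *
im=cv2.imread("pics/w8.png");H,S,V=hsv(im)
ck=arc((S>75)&(V>50),.001,80)
for z,R,m in((.042,65,(H<14)&(S>110)&(V>95)),(0,60,(H<15)&(S>125))):
    di=arc(m,z,R,u0=190,u1=370)
    d=ck-di;print(d, "tool x,y",(d[0]+d[1])*.707,(d[0]-d[1])*.707)
E
```

```text
arc [686.9 -47.7] rms 0.23
arc [676.8 -54. ] rms 0.17
[10.10907033  6.32478822] tool x,y 11.618737990886004 2.675487453134307
arc [676.9 -54.3] rms 0.99
[9.95200287 6.57671294] tool x,y 11.68580207501582 2.386329976565263
```

```bash
python3 -m handwheel '[[0.06,0.004,0.001,0,0],[0.06,0.008,0.002,0,0],[0.06,0.0117,0.0028,0,0],[0.06,0.0117,0.0028,0,0],[0.06,0.0117,0.0028,0,0]]'
python3 - <<'E'
from arc import *
go(686.5,-44,15,45)
im=read_camera("wrist");H,S,V=hsv(im)
ck=arc((S>75)&(V>50),.001,80)
di=arc((H<14)&(S>110)&(V>95),.042,65,u0=190,u1=370)
d=ck-di;print(d, "tool x,y",(d[0]+d[1])*.707,(d[0]-d[1])*.707)
E
```

```text
time_s: 11.9
tool_pos: [0.7124, -0.0236, 0.0065]
tool_rot: [180.0, -0.0, 45.0]
force: [-0.3, -1.0, 0.9]
grip_width: 0.06
now [712.4 -23.6   6.5] [ 1.7997e+02 -3.0000e-02  4.5000e+01] t 11.9 F [-0.3 -1.   0.9] w 60.0
shift [-0.0328 -0.0039 -0.0085 -0.0001]
arc [688.  -45.5] rms 0.21
arc [686.1 -48. ] rms 0.2
[1.82462042 2.5235549 ] tool x,y 3.0741599445966 -0.49414667743322693
```

```bash
python3 -m handwheel '[[0.06,0.0015,0,0,0],[0.06,0.003,-0.0005,0,0],[0.06,0.003,-0.0005,0,0],[0.06,0.003,-0.0005,0,0]]'
python3 - <<'E'
from arc import *
im=read_camera("wrist");H,S,V=hsv(im)
ck=arc((S>75)&(V>50),.001,80)
di=arc((H<14)&(S>110)&(V>95),.042,65,u0=190,u1=370)
print(ck-di)
E
python3 -m handwheel '[[0.06,-0.015,0,-0.002,0],[0.06,-0.03,0,-0.01,0],[0.06,-0.03,0,-0.06,0],[0.06,-0.03,0,-0.11,0],[0.06,-0.03,0,-0.16,0],[0.06,-0.03,0,-0.2,0],[0.06,-0.03,0,-0.2,0]]'
python3 - <<'E'
from arc import *
im=read_camera("wrist");save(im,"w9.png")
o=go(549,256,150,8)
E
```

```text
time_s: 12.35
tool_pos: [0.7139, -0.0211, 0.0064]
tool_rot: [180.0, -0.0, 45.0]
force: [-0.6, -2.4, -0.0]
grip_width: 0.0601
arc [688.  -45.5] rms 0.23
arc [687.7 -45.8] rms 0.2
[0.32846046 0.2806161 ]
time_s: 13.1
tool_pos: [0.6957, -0.0425, 0.2156]
tool_rot: [179.4, -0.5, 45.0]
force: [-0.2, 0.1, 0.6]
grip_width: 0.0601
now [694.1 -42.7 211.6] [179.64  -0.3   44.96] t 13.2 F [-0.  -0.7 -0.4] w 60.1
shift [ 0.1084 -0.3139  0.0616  0.645 ]
```

View pics/w9.png

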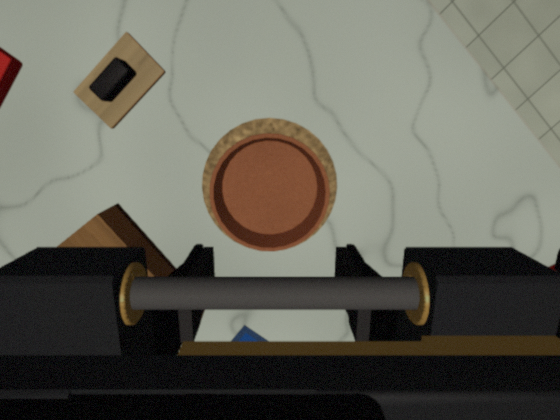

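The dish is centred within 0.5 mm of the cork mat (wrist view (271,187)). Next I go look at the tubs.

```bash
python3 -c "
from h import *
go(490,250,200,8)"
```

```text
now [694.1 -42.7 211.6] [179.64  -0.3   44.96] t 13.2 F [-0.  -0.7 -0.4] w 60.1
shift [ 0.0624 -0.3514  0.0116  0.645 ]
```

```bash
python3 -m handwheel '[[0.087,0.0624,-0.3514,0.012,0.645],[0.087,0.0624,-0.3514,0.012,0.645],[0.087,0.0624,-0.3514,0.012,0.645],[0.087,0.0624,-0.3514,0.012,0.645],[0.087,0.0624,-0.3514,0.012,0.645],[0.087,0.0624,-0.3514,0.012,0.645],[0.087,0.0624,-0.3514,0.012,0.645],[0.087,0.0624,-0.3514,0.012,0.645],[0.087,0.0624,-0.3514,0.012,0.645],[0.087,0.0624,-0.3514,0.012,0.645],[0.087,0.0624,-0.3514,0.012,0.645]]'
python3 - <<'E'
from h import *
im=read_camera("wrist");save(im,"w10.png");H,S,V=hsv(im)
go(490,250,200,8)
print(*blobs("wrist",im,((H<7)|(H>172))&(S>150)&(V>60),.026),sep="\n")
for u,v in((250,120),(420,150)):print(H[v,u],S[v,u],V[v,u])
E
```

```text
time_s: 14.25
tool_pos: [0.4893, 0.2478, 0.1937]
tool_rot: [179.9, 0.0, 7.8]
force: [0.5, 0.7, -0.7]
grip_width: 0.0872
now [489.3 248.2 193.9] [1.7997e+02 4.0000e-02 7.8300e+00] t 14.3 F [ 0.9 -0.2 -0.6] w 86.9
shift [ 0.001  -0.0017 -0.0061 -0.003 ]
(array([275., 121.]), array([554.1, 256.4]), [86.0, 52.2], 8.1, (554.2, 256.3))
2 172 148
41 24 148
```

View pics/w10.png

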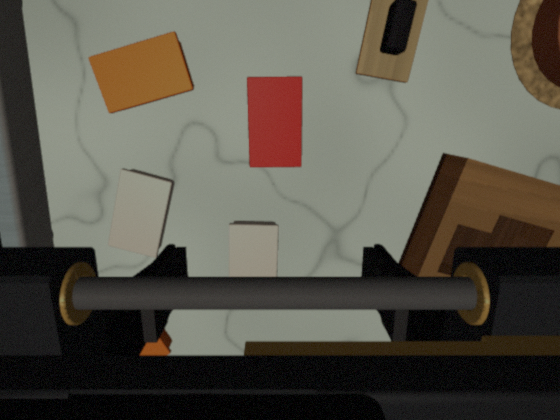

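```bash
python3 -c "
from h import *
go(552,256.3,60,8.1)"
```

```text
now [489.3 248.2 193.9] [1.7997e+02 4.0000e-02 7.8300e+00] t 14.3 F [ 0.9 -0.2 -0.6] w 86.9
shift [ 0.0633  0.0005  0.1339 -0.0047]
```

```bash
python3 -m handwheel '[[0.087,0.0633,0.0005,0.04,-0.0047],[0.087,0.0633,0.0005,0.08,-0.0047],[0.087,0.0633,0.0005,0.12,-0.0047],[0.087,0.0633,0.0005,0.15,-0.0047],[0.087,0.0633,0.0005,0.17,-0.0047],[0.087,0.0633,0.0005,0.18,-0.0047],[0.087,0.0633,0.0005,0.188,-0.0047],[0.087,0.0633,0.0005,0.19,-0.0047],[0.087,0.0633,0.0005,0.19,-0.0047]]'
python3 -c "
from h import *
go(552,256.3,4,8.1)"
```

```text
time_s: 15.2
tool_pos: [0.5517, 0.2588, 0.0052]
tool_rot: [-180.0, -0.1, 8.3]
force: [-0.8, 0.5, 0.2]
grip_width: 0.0871
now [551.7 258.8   5.2] [-1.7999e+02 -7.0000e-02  8.2900e+00] t 15.2 F [-0.8  0.5  0.2] w 87.1
shift [-0.      0.0025  0.0012  0.0033]
```

```bash
python3 -m handwheel '[[0.087,0,0.0025,0.001,0],[0.05,0,0.0025,0.001,0],[0.05,0,0.0025,0.001,0],[0.05,0,0.0025,0.001,0],[0.05,0,0.0025,0.001,0],[0.05,0,0.0025,0.001,0],[0.05,0,0.0025,0.001,0]]' 30
python3 -c "
from h import *
go(443,2,130,-8)"
```

```text
time_s: 15.9
tool_pos: [0.5513, 0.2563, 0.0034]
tool_rot: [180.0, 0.0, 8.3]
force: [-0.3, -0.0, -0.1]
grip_width: 0.0521
now [551.3 256.3   3.4] [180.     0.     8.32] t 15.9 F [-0.3 -0.  -0.1] w 52.1
shift [-0.1439  0.2359 -0.1266  0.2849]
```

```bash
python3 -m handwheel '[[0.05,0,0,-0.02,0],[0.05,0,0,-0.06,0],[0.05,0,0,-0.1,0],[0.05,-0.02,0.03,-0.15,0.05],[0.05,-0.04,0.06,-0.19,0.1],[0.05,-0.07,0.1,-0.19,0.15],[0.05,-0.1,0.15,-0.19,0.2],[0.05,-0.13,0.19,-0.19,0.2849],[0.05,-0.1439,0.22,-0.19,0.2849],[0.05,-0.1439,0.2359,-0.19,0.2849],[0.05,-0.1439,0.2359,-0.19,0.2849],[0.05,-0.1439,0.2359,-0.19,0.2849]]'
python3 - <<'E'
from h import *
go(443,2,130,-8)
im=read_camera("wrist");save(im,"w11.png")
im=read_camera("top");save(im,"t11.png",(90,80,450,280),2)
E
```

```text
time_s: 17.1
tool_pos: [0.4432, 0.0028, 0.1936]
tool_rot: [-180.0, -0.0, -8.0]
force: [-0.2, -0.2, 0.4]
grip_width: 0.0502
now [443.2   2.8 193.6] [-1.7997e+02 -2.0000e-02 -8.0100e+00] t 17.1 F [-0.2 -0.2  0.4] w 50.2
shift [-0.0001  0.0008  0.0636 -0.0001]
```

View pics/w11.png

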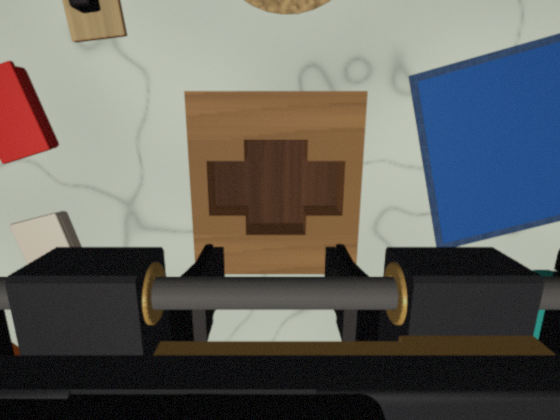

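View pics/t11.png

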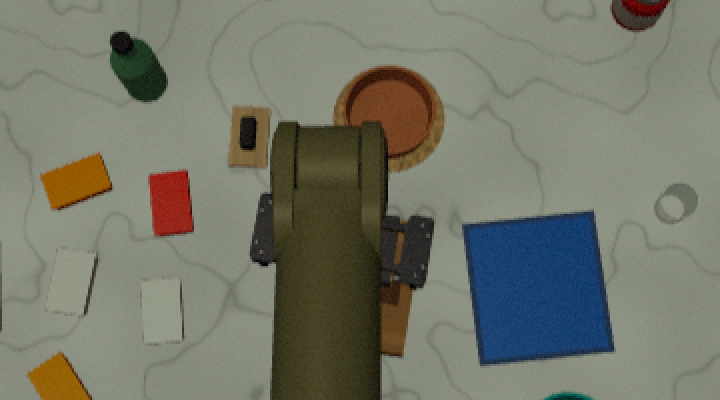

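```bash
python3 - <<'E'
from h import *
for z in (16,30,40,50,60):
    c=np.array([.4564,-.2602,z/1000]); d=np.array([.707,-.707,0])
    print(z,proj("scene",[c,c+d*.0375,c-d*.0375]).round(1).tolist())
o=get_obs();c=o['tool_pos'];w=np.radians(o['tool_rot'][2]);ty=np.array([np.sin(w),-np.cos(w),0]);tx=np.array([np.cos(w),np.sin(w),0]);g=o['grip_width']/2
for dz in(0,.02,.035,.05):
    for f in(-.0095,.0095):
        print(dz,f,proj("wrist",[c+ty*g+tx*f+[0,0,dz],c-ty*g+tx*f+[0,0,dz],c+ty*(g+.015)+tx*f+[0,0,dz],c-ty*(g+.015)+tx*f+[0,0,dz]]).round(0).tolist())
im=read_camera("wrist");save(im,"w11c.png",(130,180,430,360),2.6)
im=read_camera("scene");save(im,"s11.png",(230,120,370,240),5)
E
```

```text
16 [[211.5, 201.4], [203.2, 208.8], [219.6, 194.2]]
30 [[210.9, 199.1], [202.6, 206.5], [219.1, 191.8]]
40 [[210.5, 197.4], [202.1, 204.8], [218.7, 190.1]]
50 [[210.1, 195.7], [201.6, 203.2], [218.3, 188.4]]
60 [[209.6, 194.0], [201.1, 201.5], [218.0, 186.6]]
0 -0.0095 [[316.0, 258.0], [231.0, 258.0], [341.0, 258.0], [206.0, 258.0]]
0 0.0095 [[317.0, 227.0], [230.0, 227.0], [343.0, 227.0], [204.0, 227.0]]
0.02 -0.0095 [[320.0, 272.0], [227.0, 272.0], [348.0, 272.0], [199.0, 272.0]]
0.02 0.0095 [[321.0, 239.0], [226.0, 239.0], [350.0, 239.0], [197.0, 239.0]]
0.035 -0.0095 [[324.0, 285.0], [223.0, 285.0], [354.0, 285.0], [193.0, 285.0]]
0.035 0.0095 [[326.0, 249.0], [222.0, 249.0], [357.0, 249.0], [190.0, 249.0]]
0.05 -0.0095 [[329.0, 301.0], [218.0, 301.0], [362.0, 301.0], [185.0, 301.0]]
0.05 0.0095 [[330.0, 262.0], [217.0, 262.0], [365.0, 262.0], [182.0, 262.0]]
```

View pics/w11c.png

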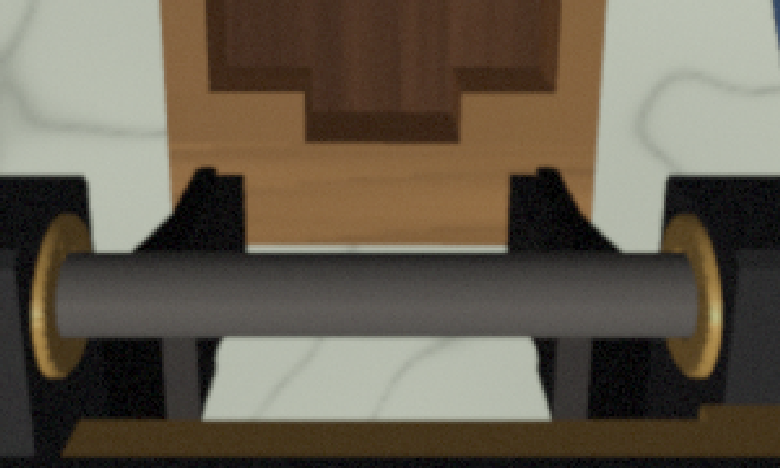

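View pics/s11.png

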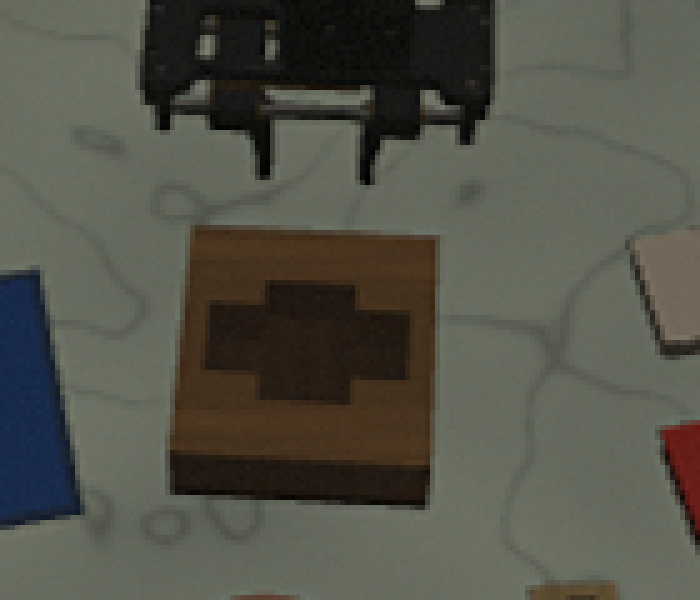

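```bash
python3 - <<'E'
from h import *
o=get_obs();c=o['tool_pos'];w=np.radians(o['tool_rot'][2]);ty=np.array([np.sin(w),-np.cos(w),0])
for dz in(-.02,0,.02,.035,.05):
    print(dz,proj("scene",[c+ty*.032+[0,0,dz],c-ty*.032+[0,0,dz]]).round(1).tolist(),proj("top",c+[0,0,dz]))
E
```

```text
-0.02 [[281.5, 163.4], [302.7, 164.4]] [[263.4738251  210.93187991]]
0 [[281.4, 159.3], [302.9, 160.3]] [[263.19846282 209.45942711]]
0.02 [[281.4, 155.1], [303.2, 156.1]] [[262.91424198 207.93960471]]
0.035 [[281.4, 151.9], [303.3, 152.9]] [[262.69500263 206.76725974]]
0.05 [[281.4, 148.6], [303.5, 149.6]] [[262.47034271 205.56592918]]
```

The grip closed on nothing: the red tub is still at its place. The wrist and scene pictures place the fingertips well above the reported TCP. I'll measure this by touching the bare counter at about (550,165).

```bash
python3 -c "
from h import *
go(550,165,12,8)"
```

```text
now [443.2   3.6 193.3] [-1.7999e+02  2.0000e-02 -7.8400e+00] t 17.3 F [0.1 0.  0. ] w 50.0
shift [ 0.0838 -0.1744  0.1813 -0.2764]
```

```bash
python3 -m handwheel '[[0.0,0.03,-0.05,0.03,-0.1],[0.0,0.06,-0.09,0.06,-0.2],[0.0,0.083,-0.13,0.1,-0.276],[0.0,0.083,-0.17,0.13,-0.276],[0.0,0.083,-0.174,0.15,-0.276],[0.0,0.083,-0.174,0.165,-0.276],[0.0,0.083,-0.174,0.175,-0.276],[0.0,0.083,-0.174,0.18,-0.276],[0.0,0.083,-0.174,0.18,-0.276]]' 30
python3 -m handwheel '[[0.0,0,0,0.002,0],[0.0,0,0,0.004,0],[0.0,0,0,0.006,0],[0,0,0,0.006,0]]'
python3 -m handwheel '[[0.0,0,0,0.002,0],[0.0,0,0,0.004,0],[0.0,0,0,0.006,0],[0,0,0,0.006,0]]'
python3 -c "
from h import *
im=read_camera('scene');save(im,'s12.png',(280,120,420,240),5)"
```

```text
time_s: 18.2
tool_pos: [0.5498, 0.1614, 0.0138]
tool_rot: [179.9, -0.0, 7.7]
force: [-0.2, 0.5, 0.1]
grip_width: 0.0006
time_s: 18.6
tool_pos: [0.5496, 0.1624, 0.0076]
tool_rot: [180.0, -0.0, 7.8]
force: [1.1, 0.9, 0.2]
grip_width: 0.0006
time_s: 19.0
tool_pos: [0.5491, 0.1627, 0.001]
tool_rot: [180.0, 0.0, 7.8]
force: [0.5, 0.8, -0.2]
grip_width: 0.0003
```

View pics/s12.png

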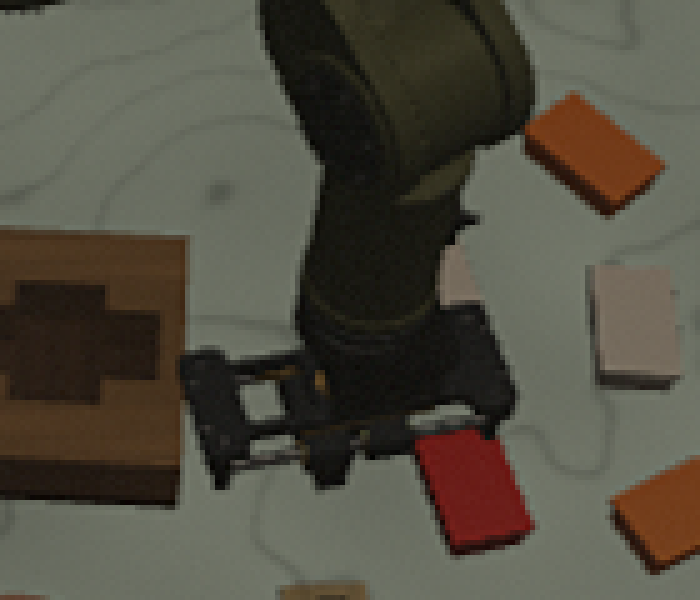

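```bash
python3 -m handwheel '[[0.0,0,0,0.002,0],[0.0,0,0,0.004,0],[0.0,0,0,0.006,0],[0,0,0,0.008,0],[0,0,0,0.008,0]]'
python3 -m handwheel '[[0.0,0,0,0.002,0],[0.0,0,0,0.004,0],[0.0,0,0,0.006,0],[0,0,0,0.006,0]]'
python3 -m handwheel '[[0.0,0,0,0.002,0],[0.0,0,0,0.004,0],[0.0,0,0,0.004,0]]'
```

```text
time_s: 19.55
tool_pos: [0.5492, 0.1627, -0.007]
tool_rot: [180.0, 0.0, 7.8]
force: [-0.1, 0.1, -0.3]
grip_width: 0.0006
time_s: 19.95
tool_pos: [0.5492, 0.1626, -0.013]
tool_rot: [180.0, 0.0, 7.8]
force: [-0.2, 1.0, 0.6]
grip_width: 0.0006
time_s: 20.25
tool_pos: [0.5492, 0.1627, -0.0169]
tool_rot: [180.0, 0.0, 7.8]
force: [-0.3, -0.2, 0.7]
grip_width: 0.0005
```

```bash
python3 -m handwheel '[[0.0,0,0,0.002,0],[0.0,0,0,0.004,0],[0.0,0,0,0.004,0]]'
python3 -m handwheel '[[0.0,0,0,0.002,0],[0.0,0,0,0.004,0],[0.0,0,0,0.004,0]]'
python3 -m handwheel '[[0.0,0,0,0.002,0],[0.0,0,0,0.003,0],[0.0,0,0,0.003,0]]'
```

```text
time_s: 20.55
tool_pos: [0.5492, 0.1626, -0.0209]
tool_rot: [180.0, 0.0, 7.8]
force: [0.1, -1.3, 0.2]
grip_width: 0.0008
time_s: 20.85
tool_pos: [0.5492, 0.1626, -0.025]
tool_rot: [180.0, 0.0, 7.8]
force: [-0.4, -0.6, -0.5]
grip_width: 0.0007
time_s: 21.15
tool_pos: [0.5493, 0.1627, -0.0278]
tool_rot: [180.0, 0.0, 7.8]
force: [-0.4, -0.8, 0.4]
grip_width: 0.0004
```

```bash
python3 -m handwheel '[[0.0,0,0,0.001,0],[0.0,0,0,0.002,0],[0.0,0,0,0.002,0]]'
python3 -m handwheel '[[0.0,0,0,0.001,0],[0.0,0,0,0.002,0],[0.0,0,0,0.002,0]]'
python3 -m handwheel '[[0.0,0,0,0.001,0],[0.0,0,0,0.002,0],[0.0,0,0,0.002,0]]'
```

```text
time_s: 21.45
tool_pos: [0.5493, 0.1627, -0.0297]
tool_rot: [180.0, 0.0, 7.8]
force: [-0.1, 0.0, -0.6]
grip_width: -0.0
time_s: 21.75
tool_pos: [0.5496, 0.1627, -0.0306]
tool_rot: [180.0, -0.0, 7.8]
force: [-2.8, -1.5, 6.8]
grip_width: 0.0004
time_s: 22.05
tool_pos: [0.5496, 0.1627, -0.0307]
tool_rot: [179.9, 0.0, 7.8]
force: [-7.3, -3.2, 20.3]
grip_width: 0.0005
```

Contact came at a reported z of -30.5 mm, so the true fingertips sit 30.5 mm above the reported TCP. I'll include that offset from here on.

```bash
sed -i 's#d=np.array(\[x,y,z\])/1000-p#d=np.array([x,y,z-30.5])/1000-p#' h.py; python3 -m handwheel '[[0.0,0,0,-0.01,0],[0.087,0,0,-0.05,0],[0.087,0,0,-0.08,0],[0.087,0,0,-0.08,0]]'
python3 -c "
from h import *
go(552,256.3,4,8.1)"
```

```text
time_s: 22.45
tool_pos: [0.5532, 0.1642, 0.0513]
tool_rot: [-180.0, -0.5, 7.8]
force: [1.6, -0.1, 1.3]
grip_width: 0.0169
now [553.2 164.2  51.3] [-179.96   -0.51    7.81] t 22.4 F [ 1.6 -0.1  1.3] w 16.9
shift [ 0.0114 -0.0914  0.0778 -0.0051]
```

```bash
python3 -m handwheel '[[0.087,0.008,-0.04,0,-0.005],[0.087,0.012,-0.08,0,-0.005],[0.087,0.012,-0.0914,0,-0.005],[0.087,0.012,-0.0914,0,-0.005],[0.087,0.012,-0.0914,0,-0.005],[0.087,0.012,-0.0914,0,-0.005]]'
python3 -c "
from h import *
go(552,256.3,4,8.1)
go(552,256.3,4,8.1)"
```

```text
time_s: 23.05
tool_pos: [0.5494, 0.2523, 0.0458]
tool_rot: [179.9, 0.0, 7.9]
force: [0.4, 0.7, 0.8]
grip_width: 0.0645
now [549.4 252.3  45.8] [1.799e+02 4.000e-02 7.940e+00] t 23.1 F [0.4 0.7 0.8] w 64.5
shift [ 0.0031 -0.0036  0.0723 -0.0028]
now [549.4 252.3  45.8] [1.799e+02 4.000e-02 7.940e+00] t 23.1 F [0.4 0.7 0.8] w 64.5
shift [ 0.0031 -0.0036  0.0723 -0.0028]
```

```bash
python3 -m handwheel '[[0.087,0.003,-0.0036,0.0,-0.003],[0.087,0.003,-0.0036,0.0,-0.003],[0.087,0.003,-0.0036,0.01,-0.003],[0.087,0.003,-0.0036,0.03,-0.003],[0.087,0.003,-0.0036,0.05,-0.003],[0.087,0.003,-0.0036,0.065,-0.003],[0.087,0.003,-0.0036,0.072,-0.003],[0.087,0.003,-0.0036,0.072,-0.003]]'
python3 -m handwheel '[[0.05,0,0,0,0],[0.05,0,0,0,0],[0.05,0,0,0,0],[0.05,0,0,0,0],[0.05,0,0,0,0],[0.05,0,0,0,0]]' 30
python3 -c "
from h import *
go(552,256.3,4,8.1)"
```

```text
time_s: 23.85
tool_pos: [0.5505, 0.2585, -0.0269]
tool_rot: [180.0, 0.1, 8.3]
force: [0.2, 0.1, -0.0]
grip_width: 0.0866
time_s: 24.45
tool_pos: [0.5517, 0.2586, -0.0253]
tool_rot: [180.0, -0.0, 8.2]
force: [-0.3, -0.6, 1.3]
grip_width: 0.0539
now [551.7 258.6 -25.3] [ 1.7997e+02 -2.0000e-02  8.2500e+00] t 24.4 F [-0.3 -0.6  1.3] w 53.9
shift [-0.0001  0.0023  0.0012  0.0026]
```

```bash
python3 -m handwheel '[[0.05,0,0,-0.02,0],[0.05,0,0,-0.06,0],[0.05,0,0,-0.1,0],[0.05,-0.02,0.03,-0.15,0.05],[0.05,-0.04,0.06,-0.19,0.1],[0.05,-0.07,0.1,-0.22,0.15],[0.05,-0.1,0.15,-0.22,0.2],[0.05,-0.13,0.19,-0.22,0.2849],[0.05,-0.1439,0.22,-0.22,0.2849],[0.05,-0.1439,0.238,-0.22,0.2849],[0.05,-0.1439,0.238,-0.22,0.2849],[0.05,-0.1439,0.238,-0.22,0.2849]]'
python3 - <<'E'
from h import *
go(443,2,130,-8)
im=read_camera("wrist");save(im,"w13.png")
im=read_camera("scene");save(im,"s13.png",(220,100,420,240),4)
E
```

```text
time_s: 25.65
tool_pos: [0.4431, 0.0027, 0.1944]
tool_rot: [-180.0, -0.0, -8.1]
force: [0.2, 0.8, -1.2]
grip_width: 0.0537
now [443.1   2.7 194.4] [-1.7997e+02 -1.0000e-02 -8.1400e+00] t 25.6 F [ 0.2  0.8 -1.2] w 53.7
shift [ 0.      0.0007  0.0949 -0.0024]
```

View pics/w13.png

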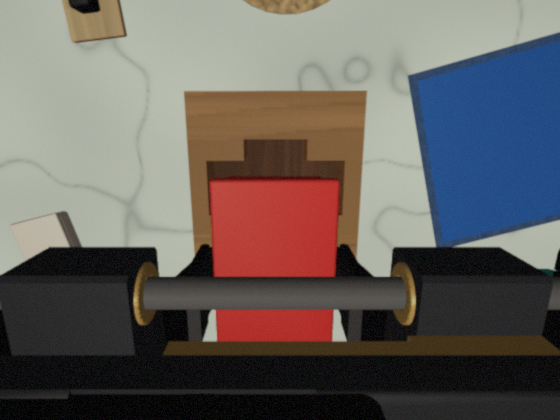

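View pics/s13.png

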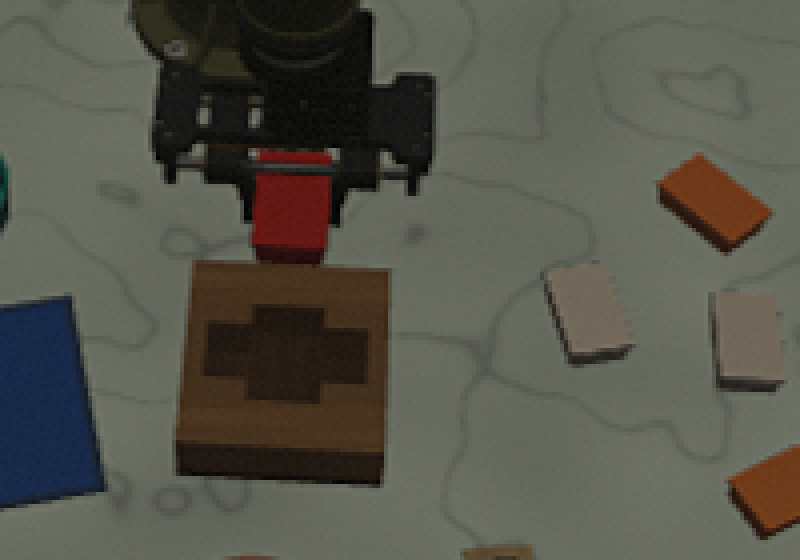

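```bash
python3 - <<'E'
from h import *
im=cv2.imread("pics/w13.png");H,S,V=hsv(im)
o=get_obs();p=o['tool_pos'][:2]*1000;w=np.radians(o['tool_rot'][2])
T=lambda P:np.c_[(P[:,:2]*1000-p)@[np.cos(w),np.sin(w)],(P[:,:2]*1000-p)@[np.sin(w),-np.cos(w)]].round(1)
wood=(S>90)&(H<30)
# subpixel: front edge rows, side edge cols
def first(m,u,v0,v1): 
    c=np.where(m[v0:v1,u])[0]; return v0+c[0]
fr=[(u,first(wood,u,60,130)-.5) for u in range(200,350,10)]
L=[(180+np.where(wood[v,150:220])[0][0]-30-.5,v) for v in range(100,240,10)]
Rr=[(330+np.where(wood[v,330:400])[0][-1]+.5,v) for v in range(100,240,10)]
print("front",T(cast("wrist",fr,.052)).tolist()); print("L",T(cast("wrist",L,.052)).tolist());print("R",T(cast("wrist",Rr,.052)).tolist())
red=((H<7)|(H>172))&(S>150)
fe=[(u,first(red,u,150,230)-.5) for u in range(220,335,10)]
print("tub front",T(cast("wrist",fe,.2457)).tolist())
dk=wood&(V<75)
pk=[(u,first(dk,u,115,170)-.5) for u in range(250,305,6)]
print("pocket front",T(cast("wrist",pk,.052)).tolist())
E
```

```text
front [[93.5, -66.9], [93.5, -57.8], [93.5, -48.8], [93.5, -39.7], [93.5, -30.7], [93.5, -21.6], [93.5, -12.5], [94.4, -3.5], [94.4, 5.6], [94.4, 14.6], [94.4, 23.7], [94.4, 32.7], [94.4, 41.8], [94.4, 50.8], [94.4, 59.9]]
L [[86.2, -81.4], [77.4, -81.1], [68.5, -80.7], [59.5, -81.3], [50.4, -81.0], [41.1, -81.6], [31.7, -81.2], [22.2, -80.9], [12.5, -81.5], [2.7, -81.1], [-7.3, -80.8], [-17.5, -81.4], [-27.7, -81.0], [-38.2, -80.6]]
R [[86.2, 83.5], [77.4, 83.2], [68.5, 82.9], [59.5, 83.4], [50.4, 83.1], [41.1, 83.7], [31.7, 83.4], [22.2, 83.0], [12.5, 83.6], [2.6, 83.3], [-7.3, 82.9], [-17.5, 83.6], [-27.8, 83.2], [-38.2, 83.9]]
tub front [[46.9, -21.8], [47.8, -17.7], [47.8, -13.6], [47.8, -9.5], [47.8, -5.5], [47.8, -1.4], [47.4, 2.7], [47.8, 6.7], [47.8, 10.8], [47.8, 14.9], [47.3, 19.0], [46.9, 23.1]]Traceback (most recent call last):
  File "<stdin>", line 17, in <module>
  File "<stdin>", line 8, in first
IndexError: index 0 is out of bounds for axis 0 with size 0
```

```bash
python3 - <<'E'
from h import *
im=cv2.imread("pics/w13.png");H,S,V=hsv(im)
for v in range(132,148): print(v,V[v,255:300:15],end=";")
print()
for v in(150,165,170): print(v,V[v,200:255:3],V[v,300:350:3])
o=get_obs();p=o['tool_pos'][:2]*1000;w=np.radians(o['tool_rot'][2])
T=lambda P:np.c_[(P[:,:2]*1000-p)@[np.cos(w),np.sin(w)],(P[:,:2]*1000-p)@[np.sin(w),-np.cos(w)]].round(1)
print(T(cast("wrist",[(275,138.5),(275,139.5),(245,150),(307,150),(207,170),(344,170)],.052)))
E
```

```text
132 [136 136 129];133 [134 133 126];134 [135 129 126];135 [131 124 123];136 [126 123 126];137 [124 123 126];138 [120 118 120];139 [ 99 100 101];140 [71 78 77];141 [70 76 77];142 [70 75 77];143 [69 76 78];144 [68 76 77];145 [69 77 78];146 [70 73 77];147 [68 75 80];
150 [127 126 128 127 129 127 127 128 129 130 129 127 128 127 127  62  70  67
  68] [ 72  78  85 127 127 126 126 127 128 127 127 129 129 127 126 130 129]
165 [125 127  99  62  58  69  69  66  67  67  66  69  67  69  68  73  70  65
  67] [ 76  84  83  78  79  79  75  78  78  76  71  74  72  78  79 121 127]
170 [127 127 107  60  60  69  69  67  62  66  64  67  69  68  71  71  71  63
  68] [ 75  85  82  81  80  76  73  76  73  74  69  71  71  74  77 124 127]
[[ 51.8   1.1]
 [ 50.8   1.1]
 [ 41.1 -27.3]
 [ 41.1  31.3]
 [ 22.2 -64.1]
 [ 22.2  67.2]]
```

```bash
python3 - <<'E'
from h import *
o=get_obs();p=o['tool_pos'][:2]*1000;w=np.radians(o['tool_rot'][2])
T=lambda P:np.c_[(P[:,:2]*1000-p)@[np.cos(w),np.sin(w)],(P[:,:2]*1000-p)@[np.sin(w),-np.cos(w)]].round(1)
for h in(0,.004,.008):
  print(h,T(cast("wrist",[(275,139.3),(185,95),(366,95),(275,91.7)],.052-h)).tolist(),T(cast("wrist",[(275,178.7),(212.5,180),(338,180)],.2457-h)).tolist())
E
```

```text
0 [[51.0, 1.1], [90.5, -80.7], [90.5, 83.7], [93.3, 1.0]] [[46.4, 0.6], [45.9, -24.9], [45.9, 26.4]]
0.004 [[50.8, 1.1], [90.7, -81.7], [90.7, 84.7], [93.6, 1.0]] [[45.8, 0.7], [45.2, -25.6], [45.2, 27.1]]
0.008 [[50.6, 1.1], [91.0, -82.6], [91.0, 85.7], [93.9, 1.1]] [[45.1, 0.7], [44.5, -26.3], [44.5, 27.8]]
```

```bash
python3 -m handwheel '[[0.05,0.002,0.0006,0.04,-0.005],[0.05,0.002,0.0006,0.08,-0.005],[0.05,0.002,0.0006,0.12,-0.005],[0.05,0.002,0.0006,0.14,-0.005],[0.05,0.002,0.0006,0.155,-0.005],[0.05,0.002,0.0006,0.16,-0.005],[0.05,0.002,0.0006,0.16,-0.005],[0.05,0.002,0.0006,0.16,-0.005]]'
python3 - <<'E'
from h import *
go(443.1,2.7,225,-8)
im=read_camera("wrist");save(im,"w14.png")
E
```

```text
time_s: 26.55
tool_pos: [0.4459, 0.0025, 0.0352]
tool_rot: [-180.0, -0.1, -7.7]
force: [0.6, 0.0, -0.3]
grip_width: 0.0538
now [445.9   2.5  35.2] [-1.7998e+02 -7.0000e-02 -7.7100e+00] t 26.6 F [ 0.6  0.  -0.3] w 53.8
shift [-0.0028  0.0002 -0.1593  0.0051]
```

View pics/w14.png

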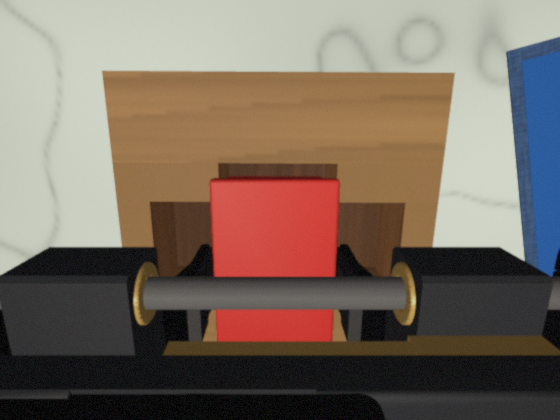

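```bash
python3 - <<'E'
from h import *
im=cv2.imread("pics/w14.png");H,S,V=hsv(im)
print(V[155:170,278],V[172:184,278],V[170,210:226],V[170,330:345]); print(V[66:78,200],V[66:78,400]); print(S[190,100:125],S[190,430:450])
o=get_obs();p=o['tool_pos'][:2]*1000;w=np.radians(o['tool_rot'][2])
T=lambda P:np.c_[(P[:,:2]*1000-p)@[np.cos(w),np.sin(w)],(P[:,:2]*1000-p)@[np.sin(w),-np.cos(w)]].round(1)
for h in(0,.004,.008):
  print(h,T(cast("wrist",[(278,163.3),(218.5,170),(337,170),(200,72),(400,72)],.052-h)).tolist(),T(cast("wrist",[(275,178.7),(210.5,181),(339,181)],.0865-h)).tolist())
E
```

```text
[149 145 146 146 146 148 148 142 118  88  81  82  83  82  81] [ 83  82  81  81  83  86  93 118 159 187 200 207] [151 151 150 151 152 152 152 139 106  75  73  74  76  79  74  73] [ 91  91  93  92  94  93  99 123 143 148 150 149 148 149 148]
[210 210 210 209 199 178 157 154 151 150 149 147] [195 196 195 198 197 189 170 152 150 154 153 153]
[ 16  17  16  17  16  16  16  16  16  16  16  18  16  17  19  38 110 132
 131 131 130 125 130 128 131] [128 128 133 131 134 131 131 131 119  62  22  17  18  16  17  18  17  17
  17  17]
0 [[48.3, 2.2], [44.9, -27.8], [44.9, 32.0], [91.2, -34.6], [91.2, 59.6]] [[46.3, 0.6], [45.3, -25.8], [45.3, 26.9]]
0.004 [[47.8, 2.3], [44.4, -28.5], [44.4, 32.7], [91.7, -35.4], [91.7, 60.9]] [[45.6, 0.6], [44.6, -26.5], [44.6, 27.6]]
0.008 [[47.3, 2.3], [43.8, -29.1], [43.8, 33.5], [92.2, -36.2], [92.2, 62.3]] [[44.9, 0.6], [43.9, -27.3], [43.9, 28.3]]
```

```bash
python3 -m handwheel '[[0.05,0.0007,0.0015,0.0,0],[0.05,0.0007,0.0015,0.005,0],[0.05,0.0007,0.0015,0.01,0],[0.05,0.0007,0.0015,0.015,0],[0.05,0.0007,0.0015,0.02,0],[0.05,0.0007,0.0015,0.025,0],[0.05,0.0007,0.0015,0.025,0]]'
python3 -m handwheel '[[0.05,0,0,0.005,0],[0.05,0,0,0.01,0],[0.05,0,0,0.015,0],[0.05,0,0,0.02,0],[0.05,0,0,0.02,0]]'
python3 -m handwheel '[[0.05,0,0,0.002,0],[0.05,0,0,0.004,0],[0.05,0,0,0.004,0]]'
```

```text
time_s: 27.3
tool_pos: [0.4447, 0.0003, 0.0085]
tool_rot: [180.0, 0.1, -7.8]
force: [-0.5, -0.1, -1.3]
grip_width: 0.0535
time_s: 27.8
tool_pos: [0.4448, 0.0003, -0.0114]
tool_rot: [180.0, 0.1, -7.8]
force: [-0.1, -0.0, -1.9]
grip_width: 0.0537
time_s: 28.1
tool_pos: [0.4455, 0.0002, -0.0147]
tool_rot: [180.0, 0.0, -7.8]
force: [-0.3, -0.3, -0.6]
grip_width: 0.0537
```

```bash
python3 -m handwheel '[[0.05,0,0,0.0008,0],[0.05,0,0,0.0008,0]]'
python3 -m handwheel '[[0.062,0,0,0.0,0],[0.07,0,0,0,0],[0.075,0,0,0,0],[0.075,0,0,0,0],[0.075,0,0,-0.03,0],[0.08,0,0,-0.07,0],[0.087,0,0,-0.12,0],[0.087,0,0,-0.17,0],[0.087,0,0,-0.2,0],[0.087,0,0,-0.2,0],[0.087,0,0,-0.2,0]]'
python3 - <<'E'
from h import *
im=read_camera("wrist");save(im,"w15.png")
go(445.5,0.2,15,-7.8)
E
```

```text
time_s: 28.3
tool_pos: [0.4457, 0.0003, -0.0153]
tool_rot: [180.0, -0.0, -7.8]
force: [-1.0, -0.4, -1.7]
grip_width: 0.0539
time_s: 29.4
tool_pos: [0.4458, 0.0002, 0.1849]
tool_rot: [180.0, -0.1, -7.8]
force: [-0.3, 0.1, -1.0]
grip_width: 0.087
now [4.449e+02 2.000e-01 1.837e+02] [ 1.7998e+02  7.0000e-02 -7.7700e+00] t 29.4 F [ 0.8  0.1 -0.7] w 87.2
shift [ 0.0006 -0.      0.1992  0.0005]
```

View pics/w15.png

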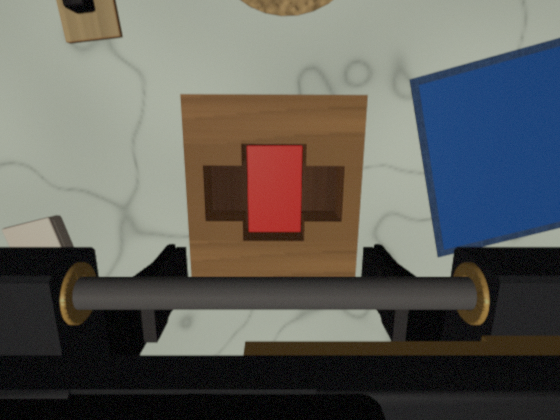

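```bash
python3 -c "
from h import *
print(cast('top',[(126,220),(171,235)],.026)*1000)
go(375,290,225,3)"
```

```text
[[437.76090981 385.16196913  26.        ]
 [398.66953145 259.26571871  26.        ]]
now [4.449e+02 2.000e-01 1.837e+02] [ 1.7998e+02  7.0000e-02 -7.7700e+00] t 29.4 F [ 0.8  0.1 -0.7] w 87.2
shift [-0.1085 -0.2776 -0.0108 -0.188 ]
```

```bash
python3 -m handwheel '[[0.087,-0.01,-0.04,-0.01,-0.05],[0.087,-0.02,-0.09,-0.01,-0.1],[0.087,-0.04,-0.14,-0.01,-0.15],[0.087,-0.06,-0.19,-0.01,-0.188],[0.087,-0.09,-0.24,-0.01,-0.188],[0.087,-0.1085,-0.2776,-0.01,-0.188],[0.087,-0.1085,-0.2776,-0.01,-0.188],[0.087,-0.1085,-0.2776,-0.01,-0.188],[0.087,-0.1085,-0.2776,-0.01,-0.188]]'
python3 - <<'E'
from h import *
go(375,290,225,3)
im=read_camera("wrist");save(im,"w16.png")
im=read_camera("top");save(im,"t16.png",(90,80,450,280),2)
E
```

```text
time_s: 30.35
tool_pos: [0.3758, 0.2881, 0.1933]
tool_rot: [179.9, 0.1, 2.9]
force: [0.4, -0.2, -0.4]
grip_width: 0.0867
now [375.8 288.1 193.3] [1.799e+02 1.300e-01 2.920e+00] t 30.4 F [ 0.4 -0.2 -0.4] w 86.7
shift [-0.0007 -0.0019 -0.0012 -0.0015]
```

View pics/w16.png

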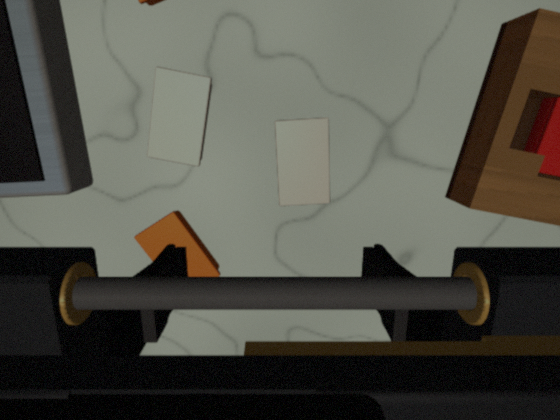

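View pics/t16.png

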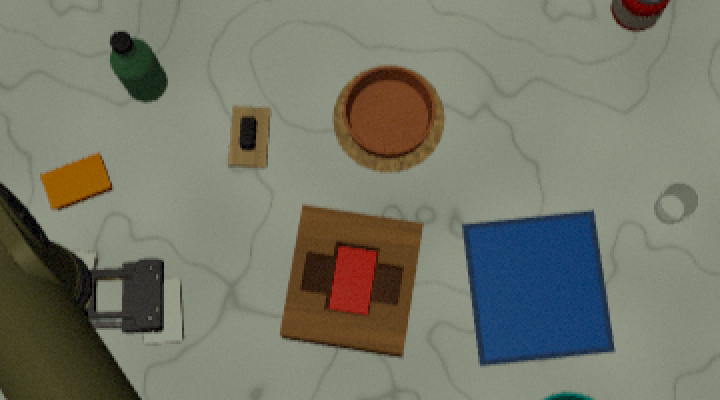

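```bash
python3 - <<'E'
from h import *
im=cv2.imread("pics/w16.png")
save(im,"w16c.png",(135,50,345,220),3.8)
for q in ([(156,67),(211,77),(199,165),(148,157)],[(275,120),(328,118),(330,205),(279,206)]):
    P=cast("wrist",q,.026-.005)[:,:2]*1000
    e=P[0]-P[3];f=P[1]-P[2];g=P[0]-P[1];k=P[3]-P[2]
    an=lambda v:np.degrees(np.arctan2(v[1],v[0])).round(1)
    print(P.mean(0).round(1),[np.hypot(*v).round(1) for v in(e,f,g,k)],an(e),an(f),an(g)-90,an(k)-90)
E
```

```text
[441.8 386.9] [np.float64(88.3), np.float64(87.6), np.float64(53.7), np.float64(53.0)] -7.6 -8.1 -7.0 -6.200000000000003
[402.1 258.4] [np.float64(89.5), np.float64(90.4), np.float64(53.4), np.float64(54.8)] 5.6 6.4 4.900000000000006 3.9000000000000057
```

View pics/w16c.png

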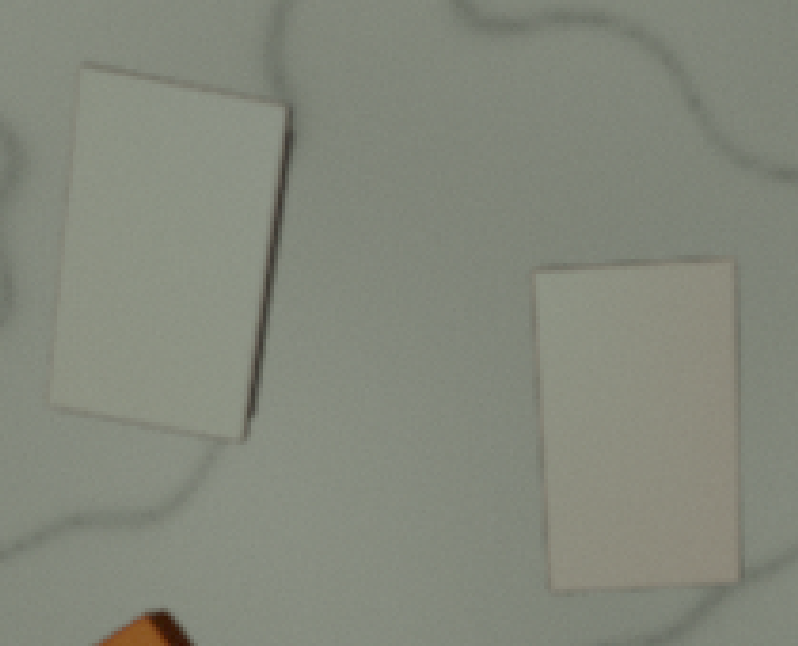

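```bash
python3 -c "
from h import *
go(400,258.5,5,5.4)"
```

```text
now [376.4 287.8 193.8] [1.7993e+02 7.0000e-02 2.8000e+00] t 30.4 F [ 0.2 -1.  -0.4] w 86.7
shift [ 0.0221  0.0304  0.2193 -0.0455]
```

```bash
python3 -m handwheel '[[0.087,0.0221,0.0304,0.04,-0.0455],[0.087,0.0221,0.0304,0.08,-0.0455],[0.087,0.0221,0.0304,0.12,-0.0455],[0.087,0.0221,0.0304,0.15,-0.0455],[0.087,0.0221,0.0304,0.165,-0.0455],[0.087,0.0221,0.0304,0.165,-0.0455]]'
python3 - <<'E'
from h import *
go(400,258.5,5,5.4)
im=read_camera("wrist");save(im,"w17.png")
E
```

```text
time_s: 31.05
tool_pos: [0.3979, 0.2578, 0.0271]
tool_rot: [179.9, 0.3, 5.4]
force: [0.1, -0.4, -0.0]
grip_width: 0.0869
now [397.9 257.8  27.1] [179.88   0.31   5.44] t 31.1 F [ 0.1 -0.4 -0. ] w 86.9
shift [ 0.0021 -0.0005  0.0526  0.0007]
```

View pics/w17.png

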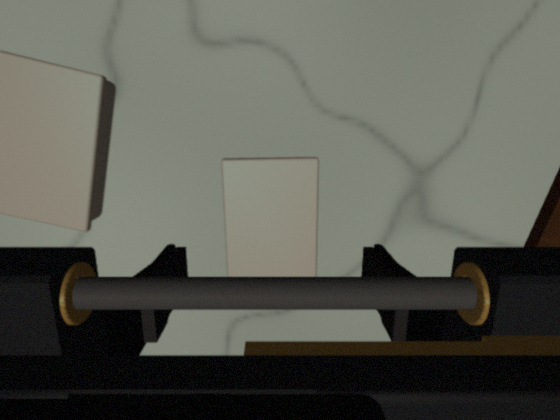

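```bash
python3 -m handwheel '[[0.087,0.002,-0.002,0.02,0],[0.087,0.002,-0.002,0.04,0],[0.087,0.002,-0.002,0.05,0],[0.087,0.002,-0.002,0.0525,0],[0.05,0.002,-0.002,0.0525,0],[0.05,0.002,-0.002,0.0525,0],[0.05,0.002,-0.002,0.0525,0],[0.05,0.002,-0.002,0.0525,0],[0.05,0.002,-0.002,0.0525,0],[0.05,0.002,-0.002,0.0525,0]]' 30
python3 -m handwheel '[[0.05,0,0,-0.02,0],[0.05,0,0,-0.06,0],[0.05,0,0,-0.1,0],[0.05,0,0,-0.14,0],[0.05,0,0,-0.15,0],[0.05,0,0,-0.15,0]]'
python3 - <<'E'
from h import *
go(445.6,0.2,140,-7.8)
E
```

```text
time_s: 32.1
tool_pos: [0.4013, 0.2628, -0.0226]
tool_rot: [180.0, -0.0, 5.6]
force: [-0.5, -1.4, 2.3]
grip_width: 0.054
time_s: 32.7
tool_pos: [0.4022, 0.2635, 0.1285]
tool_rot: [-180.0, -0.2, 5.6]
force: [-0.6, -0.5, -0.1]
grip_width: 0.0537
now [402.2 263.5 128.5] [-179.97   -0.2     5.59] t 32.7 F [-0.6 -0.5 -0.1] w 53.7
shift [0.0175 0.2663 0.019  0.2337]
```

```bash
python3 -m handwheel '[[0.05,0.01,0.03,-0.02,0.05],[0.05,0.017,0.07,-0.02,0.1],[0.05,0.025,0.12,-0.02,0.15],[0.05,0.025,0.17,-0.02,0.2],[0.05,0.022,0.21,-0.01,0.2337],[0.05,0.0175,0.25,0,0.2337],[0.05,0.0175,0.2663,0.02,0.2337],[0.05,0.0175,0.2663,0.03,0.2337],[0.05,0.0175,0.2663,0.03,0.2337],[0.05,0.0175,0.2663,0.03,0.2337]]'
python3 - <<'E'
from h import *
go(445.6,0.2,45,-7.8)
im=read_camera("wrist");save(im,"w18.png")
a=cv2.imread("pics/w14.png");print(cv2.cvtColor(a,cv2.COLOR_BGR2GRAY)[170:190,275]);
print(cv2.cvtColor(im,cv2.COLOR_BGR2GRAY)[170:205,275])
E
```

```text
time_s: 33.7
tool_pos: [0.4441, 0.0014, 0.0965]
tool_rot: [-180.0, 0.1, -7.6]
force: [-0.0, -0.4, -0.8]
grip_width: 0.0544
now [444.1   1.4  96.5] [-1.7997e+02  9.0000e-02 -7.6400e+00] t 33.7 F [-0.  -0.4 -0.8] w 54.4
shift [0.0017 0.0009 0.082  0.0028]
[ 62  66  66  65  67  61  52  38  41  50  77  96 108 114 115 118 116 116
 116 116]
[ 97  98  97  98  97  96  95  89  75  72  87 122 153 168 177 182 182 183
 182 181 182 182 182 182 181 181 181 182 181 180 180 181 181 182 181]
```

View pics/w18.png

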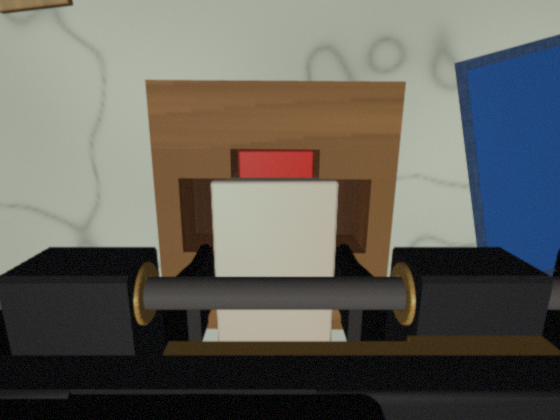

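```bash
python3 -m handwheel '[[0.05,0.0028,0.0009,0.02,0.003],[0.05,0.0028,0.0009,0.04,0.003],[0.05,0.0028,0.0009,0.055,0.003],[0.05,0.0028,0.0009,0.065,0.003],[0.05,0.0028,0.0009,0.07,0.003],[0.05,0.0028,0.0009,0.07,0.003],[0.05,0.0028,0.0009,0.07,0.003]]'
python3 - <<'E'
from h import *
go(446.7,0.1,43.9,-7.8)
im=read_camera("wrist");save(im,"w19.png")
E
```

```text
time_s: 34.45
tool_pos: [0.4479, -0.0014, 0.0278]
tool_rot: [-180.0, -0.1, -7.9]
force: [-0.4, -0.3, 0.0]
grip_width: 0.0536
now [447.9  -1.4  27.8] [-1.80e+02 -7.00e-02 -7.93e+00] t 34.5 F [-0.4 -0.3  0. ] w 53.6
shift [-0.0014 -0.0013  0.0144 -0.0023]
```

View pics/w19.png

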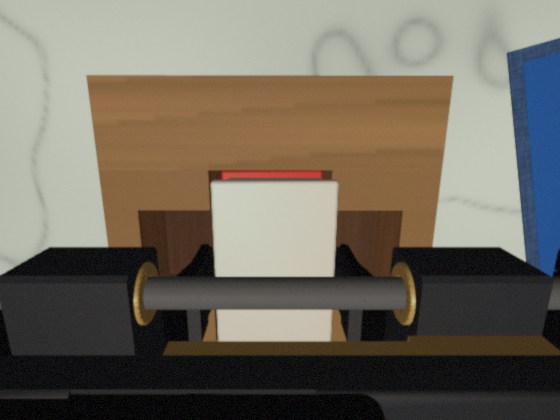

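```bash
python3 -m handwheel '[[0.05,-0.0014,-0.0013,0.0,-0.002],[0.05,-0.0014,-0.0013,0.004,-0.002],[0.05,-0.0014,-0.0013,0.008,-0.002],[0.05,-0.0014,-0.0013,0.011,-0.002],[0.05,-0.0014,-0.0013,0.013,-0.002],[0.05,-0.0014,-0.0013,0.013,-0.002],[0.05,-0.0014,-0.0013,0.013,-0.002]]'
python3 -c "
from h import *
go(446.7,0.1,43.9,-7.8)"
```

```text
time_s: 35.2
tool_pos: [0.4459, -0.0001, 0.014]
tool_rot: [-180.0, 0.0, -7.8]
force: [0.5, -0.3, -0.7]
grip_width: 0.0538
now [ 4.459e+02 -1.000e-01  1.400e+01] [-1.80e+02  1.00e-02 -7.85e+00] t 35.2 F [ 0.5 -0.3 -0.7] w 53.8
shift [ 0.0007 -0.0003  0.0006 -0.0008]
```

```bash
python3 -m handwheel '[[0.05,0.0006,-0.0003,0.0008,0],[0.05,0.0006,-0.0003,0.0008,0]]'
python3 -m handwheel '[[0.05,0,0,0.0008,0],[0.05,0,0,0.0008,0]]'
python3 -m handwheel '[[0.05,0,0,0.0008,0],[0.05,0,0,0.0008,0]]'
```

```text
time_s: 35.4
tool_pos: [0.4468, 0.0001, 0.0134]
tool_rot: [180.0, -0.0, -7.8]
force: [0.5, 0.2, -1.0]
grip_width: 0.0538
time_s: 35.6
tool_pos: [0.4468, 0.0001, 0.0133]
tool_rot: [180.0, -0.0, -7.8]
force: [-1.6, 0.4, 6.4]
grip_width: 0.0537
time_s: 35.8
tool_pos: [0.4468, 0.0001, 0.0133]
tool_rot: [180.0, 0.0, -7.8]
force: [-5.4, 0.3, 13.3]
grip_width: 0.0535
```

```bash
python3 -m handwheel '[[0.05,0,0,-0.0014,0],[0.05,0,0,-0.0014,0],[0.06,0,0,-0.0014,0],[0.066,0,0,-0.0014,0],[0.07,0,0,-0.0014,0],[0.075,0,0,-0.0014,0],[0.075,0,0,-0.0014,0],[0.078,0,0,-0.01,0],[0.08,0,0,-0.05,0],[0.087,0,0,-0.1,0],[0.087,0,0,-0.14,0],[0.087,0,0,-0.17,0],[0.087,0,0,-0.17,0],[0.087,0,0,-0.17,0]]'
python3 - <<'E'
from h import *
im=read_camera("wrist");save(im,"w20.png",(140,50,420,250),2.8)
go(440,386.5,60,-7.3)
E
```

```text
time_s: 37.2
tool_pos: [0.4469, 0.0001, 0.1826]
tool_rot: [180.0, -0.1, -7.8]
force: [0.1, 0.6, -0.7]
grip_width: 0.0867
now [446.1   0.  181.4] [ 1.7998e+02  3.0000e-02 -7.8400e+00] t 37.2 F [-0.3 -0.3 -0.6] w 87.3
shift [-0.0588 -0.382   0.1519 -0.0095]
```

View pics/w20.png

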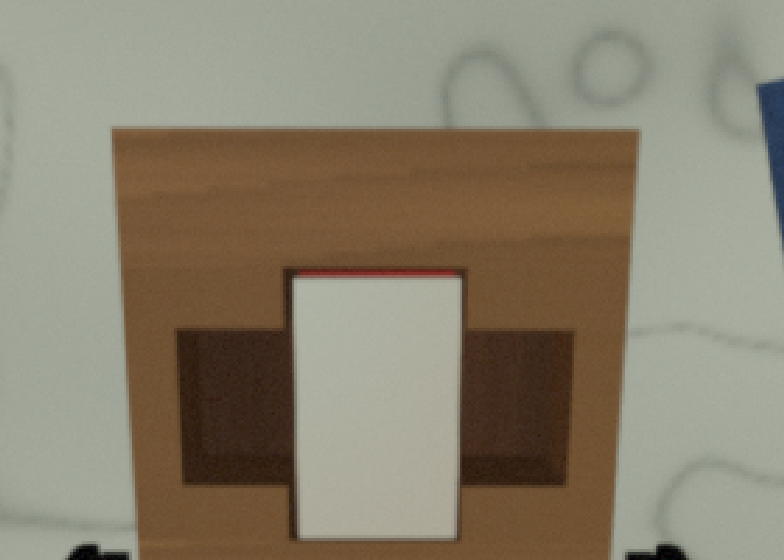

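```bash
python3 - <<'E'
from h import *
print(cast("top",[(90,190),(90,245),(62,240)],.04)*1000)
im=cv2.imread("pics/scene0.png");save(im,"s0d.png",(380,130,560,250),4.4)
E
```

```text
[[517.04629385 485.95882868  40.        ]
 [365.7838971  473.20541797  40.        ]
 [377.89218322 550.23296464  40.        ]]
```

View pics/s0d.png

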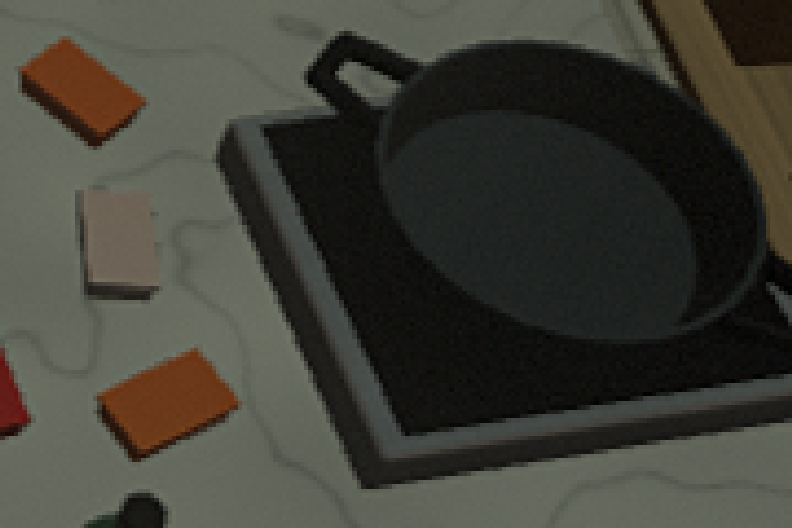

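```bash
python3 -m handwheel '[[0.087,0,-0.04,-0.01,0],[0.087,0,-0.09,-0.01,0],[0.087,-0.01,-0.14,-0.01,0],[0.087,-0.02,-0.19,0,0],[0.087,-0.03,-0.24,0.01,0],[0.087,-0.04,-0.29,0.05,-0.005],[0.087,-0.05,-0.34,0.08,-0.0095],[0.087,-0.0588,-0.382,0.1,-0.0095],[0.087,-0.0588,-0.382,0.13,-0.0095],[0.087,-0.0588,-0.382,0.15,-0.0095],[0.087,-0.0588,-0.382,0.15,-0.0095],[0.087,-0.0588,-0.382,0.15,-0.0095]]'
python3 - <<'E'
from h import *
go(440,386.5,5,-7.3)
im=read_camera("wrist");save(im,"w21.png")
E
```

```text
time_s: 38.45
tool_pos: [0.4398, 0.3858, 0.0309]
tool_rot: [179.9, 0.1, -7.3]
force: [0.0, 0.0, 1.0]
grip_width: 0.0874
now [439.8 385.8  30.9] [ 1.799e+02  1.000e-01 -7.290e+00] t 38.5 F [0. 0. 1.] w 87.4
shift [ 0.0001 -0.0007  0.0564  0.0001]
```

View pics/w21.png

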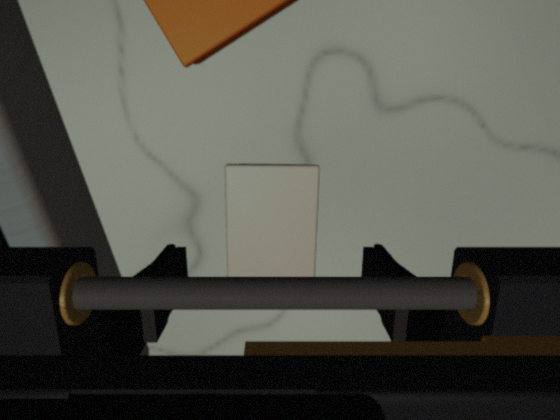

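```bash
python3 -m handwheel '[[0.087,0.0,-0.001,0.02,0],[0.087,0.0,-0.001,0.04,0],[0.087,0.0,-0.001,0.05,0],[0.087,0.0,-0.001,0.056,0],[0.087,0.0,-0.001,0.056,0],[0.05,0.0,-0.001,0.056,0],[0.05,0.0,-0.001,0.056,0],[0.05,0.0,-0.001,0.056,0],[0.05,0.0,-0.001,0.056,0],[0.05,0.0,-0.001,0.056,0],[0.05,0.0,-0.001,0.056,0]]' 30
python3 -m handwheel '[[0.05,0,0,-0.02,0],[0.05,0,0,-0.06,0],[0.05,0,0,-0.1,0],[0.05,0,0,-0.14,0],[0.05,0,0,-0.16,0],[0.05,0,0,-0.16,0]]'
python3 - <<'E'
from h import *
go(446.7,0.2,130,-7.8)
E
```

```text
time_s: 39.6
tool_pos: [0.4407, 0.3875, -0.0242]
tool_rot: [180.0, -0.0, -7.3]
force: [-0.5, -0.4, 1.3]
grip_width: 0.0537
time_s: 40.2
tool_pos: [0.4422, 0.3893, 0.1393]
tool_rot: [-179.7, -0.3, -7.3]
force: [0.3, 0.3, -0.6]
grip_width: 0.054
now [442.2 389.3 139.3] [-179.75   -0.28   -7.3 ] t 40.2 F [ 0.3  0.3 -0.6] w 54.0
shift [0.0538 0.3854 0.0398 0.0088]
```

```bash
python3 -m handwheel '[[0.05,0.005,0.03,-0.01,0],[0.05,0.01,0.07,-0.01,0],[0.05,0.018,0.12,-0.01,0],[0.05,0.025,0.17,-0.01,0],[0.05,0.032,0.22,-0.01,0],[0.05,0.04,0.27,0,0.005],[0.05,0.046,0.32,0.0,0.0088],[0.05,0.052,0.36,0.01,0.0088],[0.05,0.0538,0.38,0.02,0.0088],[0.05,0.0538,0.3854,0.035,0.0088],[0.05,0.0538,0.3854,0.035,0.0088],[0.05,0.0538,0.3854,0.035,0.0088],[0.05,0.0538,0.3854,0.035,0.0088]]'
python3 - <<'E'
from h import *
im=read_camera("wrist");save(im,"w22.png")
go(446.7,0.1,68.3,-7.8)
g=cv2.cvtColor(im,cv2.COLOR_BGR2GRAY); print(g[168:192,275])
E
```

```text
time_s: 41.5
tool_pos: [0.4452, -0.0007, 0.1009]
tool_rot: [-180.0, -0.0, -7.7]
force: [0.4, -0.2, -0.2]
grip_width: 0.0534
now [445.4  -0.7 101.2] [-1.7999e+02 -4.0000e-02 -7.7100e+00] t 41.5 F [-0.7 -0.4 -1.2] w 53.7
shift [ 0.0011 -0.0009  0.0634  0.0016]
[179 180 180 180 180 179 180 181 181 180 178 168 132  78  70  79 113 144
 164 175 179 179 179 179]
```

View pics/w22.png

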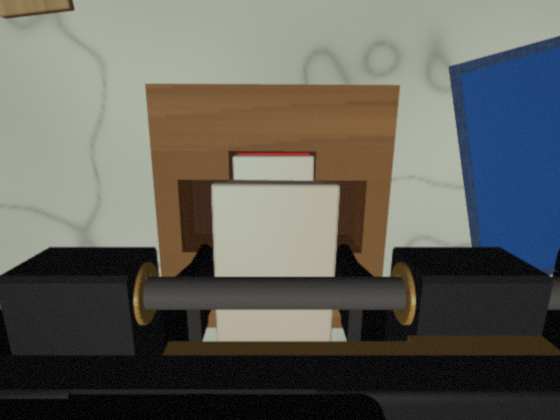

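```bash
python3 -m handwheel '[[0.05,0.0024,-0.0009,0.01,0.0016],[0.05,0.0024,-0.0009,0.025,0.0016],[0.05,0.0024,-0.0009,0.04,0.0016],[0.05,0.0024,-0.0009,0.048,0.0016],[0.05,0.0024,-0.0009,0.052,0.0016],[0.05,0.0024,-0.0009,0.052,0.0016],[0.05,0.0024,-0.0009,0.052,0.0016]]'
python3 - <<'E'
from h import *
im=read_camera("wrist");save(im,"w23.png")
go(448.1,-0.1,68.3,-7.8)
E
```

```text
time_s: 42.25
tool_pos: [0.448, -0.0009, 0.0492]
tool_rot: [-180.0, -0.1, -7.9]
force: [0.6, -0.9, -0.6]
grip_width: 0.0537
now [448.1  -1.   49.3] [-1.80e+02 -7.00e-02 -7.89e+00] t 42.3 F [-1.   0.3 -1.1] w 53.9
shift [-0.0002 -0.0009  0.0115 -0.0016]
```

View pics/w23.png

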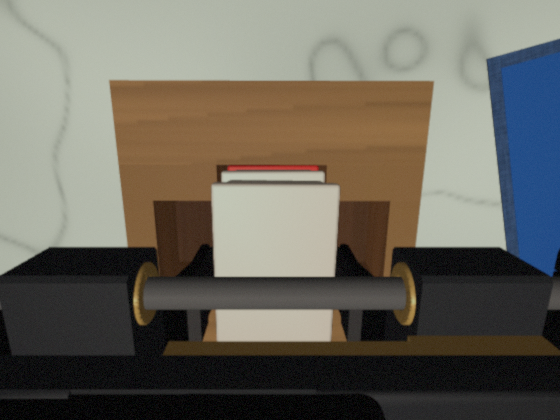

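```bash
python3 -m handwheel '[[0.05,0,-0.0008,0.004,-0.001],[0.05,0,-0.0008,0.008,-0.001],[0.05,0,-0.0008,0.01,-0.001],[0.05,0,-0.0008,0.011,-0.001],[0.05,0,-0.0008,0.011,-0.001]]'
python3 -m handwheel '[[0.05,0,0,0.0008,0],[0.05,0,0,0.0008,0]]'
python3 -m handwheel '[[0.05,0,0,0.0008,0],[0.05,0,0,0.0008,0]]'
```

```text
time_s: 42.8
tool_pos: [0.4476, -0.0003, 0.0378]
tool_rot: [180.0, 0.0, -7.8]
force: [-0.8, 0.3, 0.1]
grip_width: 0.0536
time_s: 43.0
tool_pos: [0.4477, -0.0002, 0.0377]
tool_rot: [180.0, 0.0, -7.8]
force: [-3.0, -0.2, 7.7]
grip_width: 0.0537
time_s: 43.2
tool_pos: [0.4477, -0.0003, 0.0377]
tool_rot: [180.0, 0.0, -7.8]
force: [-5.7, 0.1, 13.3]
grip_width: 0.0538
```

Contact came at the expected height. I relieve the load, release and look.

```bash
python3 -m handwheel '[[0.05,0,0,-0.0015,0],[0.05,0,0,-0.0015,0],[0.06,0,0,-0.0015,0],[0.066,0,0,-0.0015,0],[0.07,0,0,-0.0015,0],[0.075,0,0,-0.0015,0],[0.075,0,0,-0.0015,0],[0.078,0,0,-0.01,0],[0.08,0,0,-0.05,0],[0.087,0,0,-0.1,0],[0.087,0,0,-0.13,0],[0.087,0,0,-0.145,0],[0.087,0,0,-0.145,0],[0.087,0,0,-0.145,0]]'
python3 - <<'E'
from h import *
im=read_camera("wrist");save(im,"w24.png",(140,50,420,250),2.8)
im=read_camera("scene");save(im,"s24.png",(220,100,420,240),4)
go(590,150,225,-2)
E
```

```text
time_s: 44.6
tool_pos: [0.4474, -0.0002, 0.1809]
tool_rot: [180.0, 0.0, -7.8]
force: [-1.3, 0.3, -0.7]
grip_width: 0.0868
now [ 4.466e+02 -3.000e-01  1.798e+02] [ 1.7998e+02  1.4000e-01 -7.8400e+00] t 44.7 F [0.3 0.4 0.4] w 87.0
shift [ 0.1216 -0.1684 -0.0147 -0.1019]
```

View pics/w24.png

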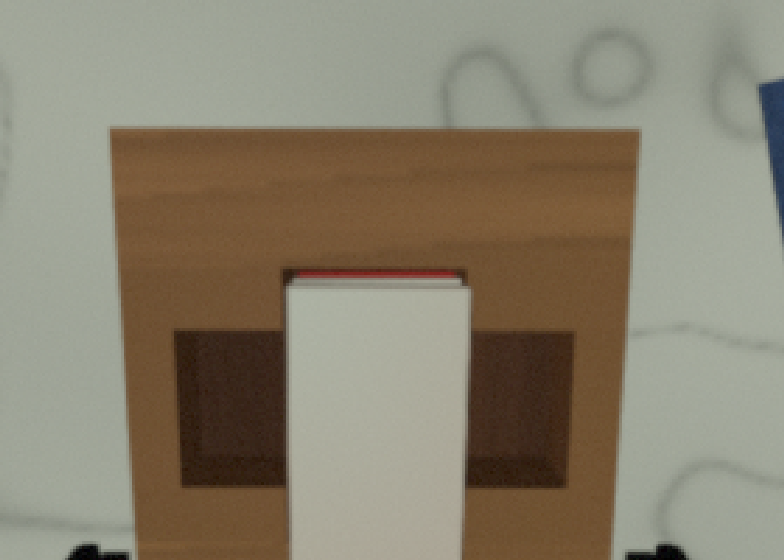

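View pics/s24.png

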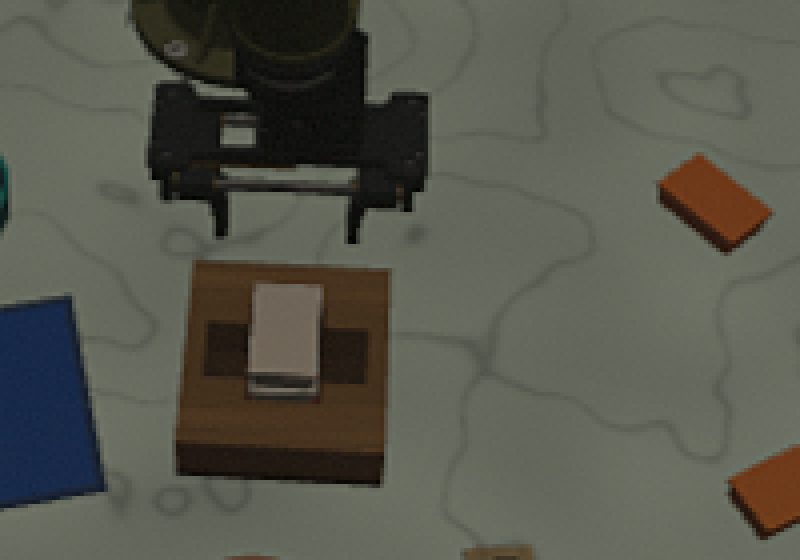

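```bash
python3 - <<'E'
from h import *
im=read_camera("wrist");save(im,"w25.png");g=cv2.cvtColor(im,cv2.COLOR_BGR2GRAY)
print(g[140:162,275].tolist(),im[140:162,275,2].tolist())
o=get_obs();p=o['tool_pos'][:2]*1000;w=np.radians(o['tool_rot'][2])
T=lambda P:np.c_[(P[:,:2]*1000-p)@[np.cos(w),np.sin(w)],(P[:,:2]*1000-p)@[np.sin(w),-np.cos(w)]].round(1)
for h in(.004,.008): print(T(cast("wrist",[(275,r) for r in(145,146,147)],.036-h)).tolist(),T(cast("wrist",[(275,r) for r in(148,149,150)],.062-h)).tolist(),T(cast("wrist",[(275,r) for r in(151,152,153)],.088-h)).tolist())
im=read_camera("scene");save(im,"s25.png",(260,155,325,225),9)
E
```

```text
[84, 84, 83, 81, 64, 51, 74, 99, 137, 143, 135, 155, 167, 172, 172, 172, 173, 172, 173, 171, 172, 172] [109, 108, 107, 104, 88, 97, 129, 130, 143, 146, 140, 159, 168, 172, 172, 172, 173, 172, 173, 171, 172, 172]
[[45.0, 1.2], [44.1, 1.2], [43.1, 1.2]] [[44.4, 1.1], [43.5, 1.1], [42.6, 1.1]] [[44.2, 1.0], [43.4, 1.0], [42.5, 1.0]]
[[44.7, 1.2], [43.8, 1.2], [42.8, 1.2]] [[44.0, 1.1], [43.2, 1.1], [42.3, 1.1]] [[43.8, 1.1], [43.0, 1.1], [42.2, 1.1]]
```

View pics/s25.png

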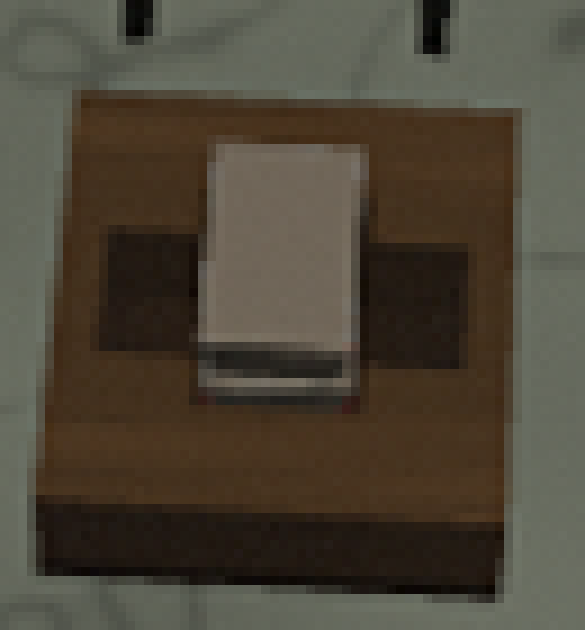

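```bash
python3 - <<'E'
from h import *
c=np.array([443.5,1.2]);w=np.radians(-7.8);u=np.array([np.cos(w),np.sin(w)])
for z in(36,62,88):
    for s in(44,-44): 
        P=c+u*s; q=proj("scene",[P[0]/1000,P[1]/1000,z/1000])[0]; print(z,s,((q-[260,155])*9).round(0))
E
```

```text
36 44 [270. 413.]
36 -44 [283. 213.]
62 44 [271. 373.]
62 -44 [283. 172.]
88 44 [272. 332.]
88 -44 [284. 129.]
```

```bash
python3 -m handwheel '[[0.06,0,0,-0.03,0],[0.06,0.03,-0.03,-0.03,-0.03],[0.06,0.06,-0.08,-0.02,-0.06],[0.06,0.09,-0.13,-0.015,-0.1019],[0.06,0.1216,-0.1684,-0.015,-0.1019],[0.06,0.1216,-0.1684,-0.015,-0.1019],[0.06,0.1216,-0.1684,-0.015,-0.1019],[0.06,0.1216,-0.1684,-0.015,-0.1019]]'
python3 - <<'E'
from h import *
go(590,150,225,-2)
im=read_camera("wrist");save(im,"w26.png");H,S,V=hsv(im)
print(*blobs("wrist",im,(S>55)&(V>20)|(V<50),.008-.006,box=(220,20,340,180)),sep="\n")
print(*blobs("wrist",im,(V<50),.032-.006,box=(220,20,340,180)),sep="\n")
E
```

```text
time_s: 45.6
tool_pos: [0.5903, 0.1494, 0.1948]
tool_rot: [179.9, 0.2, -2.0]
force: [1.0, 0.0, 1.8]
grip_width: 0.0599
now [590.3 149.4 194.8] [ 1.7994e+02  1.5000e-01 -1.9900e+00] t 45.6 F [1.  0.  1.8] w 59.9
shift [-0.0003 -0.0005  0.0003  0.0001]
(array([269., 119.]), array([657.1, 151.7]), [88.8, 54.5], 178.2, (657.3, 151.7))
(array([268., 121.]), array([657.3, 152. ]), [42.6, 18.1], 178.1, (657.4, 151.7))
```

View pics/w26.png

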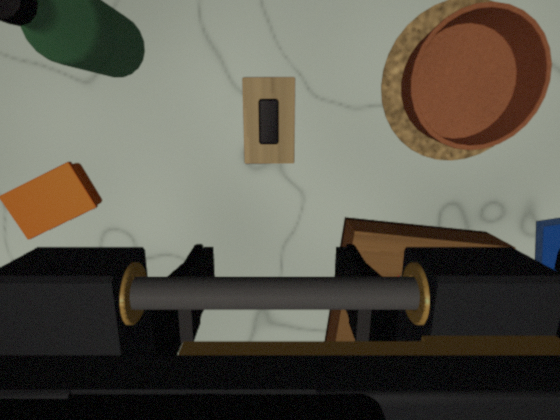

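```bash
python3 -c "
from h import *
go(655,151.8,10.5,-1.8)"
```

```text
now [590.3 148.7 195.3] [ 1.7993e+02  1.0000e-01 -2.0600e+00] t 45.6 F [ 0.1  0.2 -0.7] w 60.6
shift [ 0.0645 -0.0054  0.2153 -0.0045]
```

```bash
python3 -m handwheel '[[0.05,0.0645,-0.0054,0.04,-0.0045],[0.05,0.0645,-0.0054,0.08,-0.0045],[0.05,0.0645,-0.0054,0.12,-0.0045],[0.05,0.0645,-0.0054,0.15,-0.0045],[0.05,0.0645,-0.0054,0.165,-0.0045],[0.05,0.0645,-0.0054,0.165,-0.0045]]'
python3 - <<'E'
from h import *
go(655,151.8,10.5,-1.8)
im=read_camera("wrist");save(im,"w27.png")
E
```

```text
time_s: 46.25
tool_pos: [0.6538, 0.1513, 0.0293]
tool_rot: [179.9, 0.2, -1.8]
force: [0.1, 0.3, 0.8]
grip_width: 0.0502
now [653.8 151.3  29.3] [179.89   0.21  -1.81] t 46.2 F [0.1 0.3 0.8] w 50.2
shift [ 0.0011 -0.0006  0.0493 -0.0003]
```

View pics/w27.png

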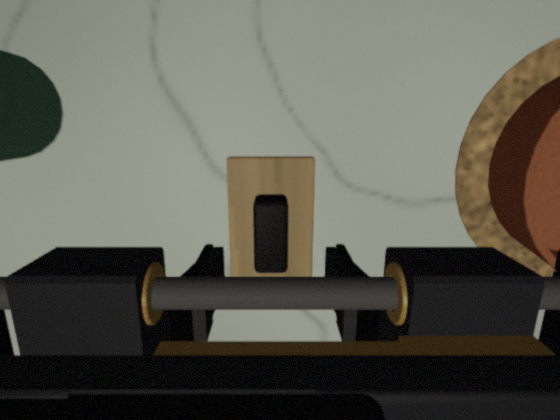

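```bash
python3 -m handwheel '[[0.05,0.001,-0.002,0.02,0],[0.05,0.001,-0.002,0.035,0],[0.05,0.001,-0.002,0.045,0],[0.05,0.001,-0.002,0.049,0],[0.05,0.001,-0.002,0.049,0],[0.05,0.001,-0.002,0.049,0]]'
python3 -m handwheel '[[0.014,0,0,0,0],[0.014,0,0,0,0],[0.014,0,0,0,0],[0.014,0,0,0,0],[0.014,0,0,0,0],[0.014,0,0,0,0]]' 25
python3 -m handwheel '[[0.014,0,0,-0.02,0],[0.014,0,0,-0.05,0],[0.014,0,0,-0.09,0],[0.014,0,0,-0.14,0],[0.014,0,0,-0.16,0],[0.014,0,0,-0.16,0]]'
python3 - <<'E'
from h import *
im=read_camera("wrist");save(im,"w28.png")
go(447,0,160,-7.8)
E
```

```text
time_s: 46.9
tool_pos: [0.6572, 0.1552, -0.0172]
tool_rot: [-180.0, -0.1, -1.7]
force: [-0.6, -0.6, 0.0]
grip_width: 0.0501
time_s: 47.5
tool_pos: [0.6568, 0.155, -0.0178]
tool_rot: [180.0, -0.0, -1.7]
force: [-0.2, -0.2, 0.4]
grip_width: 0.0197
time_s: 48.1
tool_pos: [0.6594, 0.1562, 0.147]
tool_rot: [-179.9, -0.5, -1.7]
force: [0.5, -0.2, -1.0]
grip_width: 0.0198
now [657.7 155.5 143.9] [-179.96   -0.19   -1.74] t 48.1 F [ 0.4  0.5 -1. ] w 19.7
shift [-0.2059  0.1619  0.0144  0.1058]
```

View pics/w28.png

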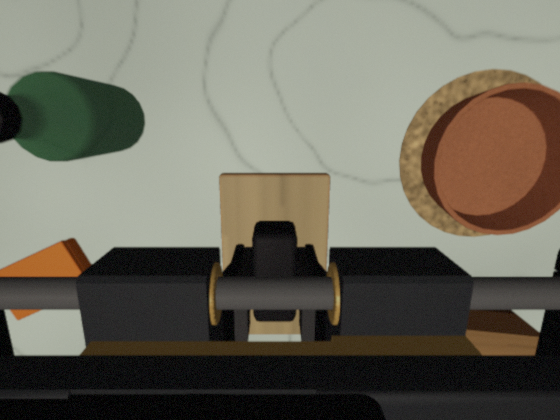

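```bash
python3 - <<'E'
from h import *
im=cv2.imread("pics/w28.png");H,S,V=hsv(im)
print(S[168:180,240].tolist(),S[168:180,310].tolist(),S[200,212:226].tolist(),S[200,322:335].tolist())
o=get_obs();p=o['tool_pos'][:2]*1000;w=np.radians(o['tool_rot'][2]);z=o['tool_pos'][2]
T=lambda P:np.c_[(P[:,:2]*1000-p)@[np.cos(w),np.sin(w)],(P[:,:2]*1000-p)@[np.sin(w),-np.cos(w)]].round(1)
for h in(.004,.008): print(T(cast("wrist",[(240,173),(275,173),(310,173),(219,200),(330,200)],z+.0305-.0047-h)).tolist())
E
```

```text
[20, 18, 20, 19, 27, 69, 126, 118, 106, 98, 95, 93] [19, 19, 20, 17, 22, 67, 121, 122, 112, 105, 100, 100] [18, 18, 20, 18, 18, 20, 20, 26, 81, 105, 102, 97, 97, 96] [95, 95, 97, 97, 98, 103, 94, 42, 22, 19, 19, 21, 19]
[[44.2, -16.5], [44.2, 0.7], [44.2, 17.9], [30.6, -27.4], [30.6, 28.3]]
[[43.6, -16.9], [43.6, 0.7], [43.6, 18.3], [29.7, -28.0], [29.7, 28.9]]
```

```bash
python3 -m handwheel '[[0.014,-0.03,0.02,-0.02,0.03],[0.014,-0.06,0.05,-0.02,0.06],[0.014,-0.09,0.08,-0.02,0.1058],[0.014,-0.13,0.11,-0.02,0.1058],[0.014,-0.17,0.14,-0.02,0.1058],[0.014,-0.195,0.157,-0.02,0.1058],[0.014,-0.2059,0.1619,-0.01,0.1058],[0.014,-0.2059,0.1619,0.015,0.1058],[0.014,-0.2059,0.1619,0.025,0.1058],[0.014,-0.2059,0.1619,0.025,0.1058],[0.014,-0.2059,0.1619,0.025,0.1058]]'
python3 - <<'E'
from h import *
im=read_camera("wrist");save(im,"w29.png")
go(446.9,-.3,100.7,-7.8)
E
```

```text
time_s: 49.25
tool_pos: [0.4459, -0.0001, 0.1168]
tool_rot: [-180.0, 0.1, -7.8]
force: [-0.8, 0.3, 0.8]
grip_width: 0.0197
now [ 4.465e+02 -1.000e-01  1.174e+02] [-1.7999e+02 -1.0000e-02 -7.7700e+00] t 49.3 F [-0.  -0.4 -0.4] w 19.7
shift [0.0004 0.0001 0.0472 0.0005]
```

View pics/w29.png

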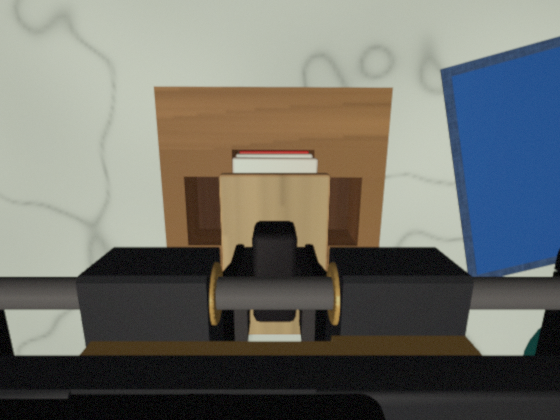

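```bash
python3 -m handwheel '[[0.014,0.0004,0.0001,0.015,0],[0.014,0.0004,0.0001,0.03,0],[0.014,0.0004,0.0001,0.036,0],[0.014,0.0004,0.0001,0.038,0],[0.014,0.0004,0.0001,0.038,0],[0.014,0.0004,0.0001,0.038,0]]'
python3 - <<'E'
from h import *
im=read_camera("wrist");save(im,"w30.png",(140,50,420,250),2.8)
go(446.9,-.3,100.7,-7.8)
E
```

```text
time_s: 49.9
tool_pos: [0.4472, -0.0006, 0.0799]
tool_rot: [-180.0, -0.1, -7.8]
force: [-0.0, 0.1, -0.4]
grip_width: 0.0198
now [447.1  -0.6  79.9] [ 1.8e+02 -8.0e-02 -7.8e+00] t 50.0 F [ 0.4  1.2 -0.8] w 20.0
shift [-0.0002 -0.0003  0.0097  0.    ]
```

View pics/w30.png

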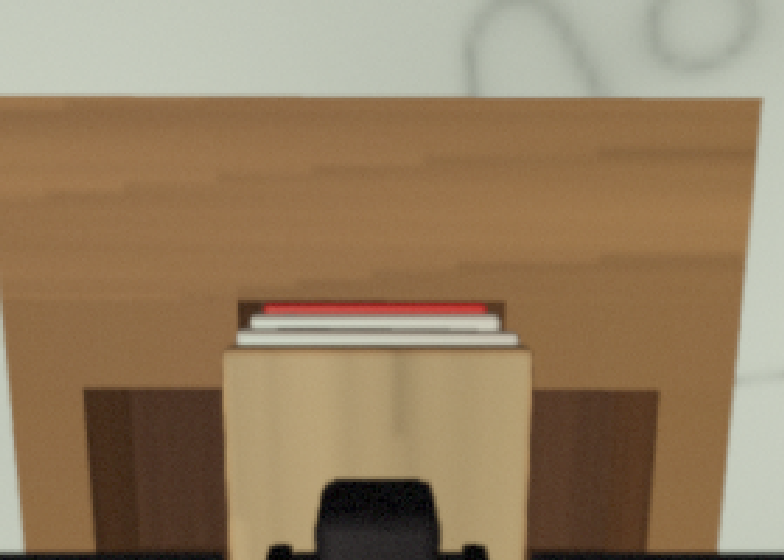

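```bash
python3 -m handwheel '[[0.014,0,-0.0002,0.004,0],[0.014,0,-0.0002,0.007,0],[0.014,0,-0.0002,0.0085,0],[0.014,0,-0.0002,0.0085,0]]'
python3 -m handwheel '[[0.014,0,0,0.0008,0],[0.014,0,0,0.0008,0]]'
python3 -m handwheel '[[0.014,0,0,0.0006,0],[0.014,0,0,0.0006,0]]'
```

```text
time_s: 50.35
tool_pos: [0.4463, -0.0004, 0.0704]
tool_rot: [180.0, 0.0, -7.8]
force: [-1.1, 0.2, -0.1]
grip_width: 0.0195
time_s: 50.55
tool_pos: [0.4465, -0.0004, 0.0701]
tool_rot: [180.0, -0.0, -7.8]
force: [-0.6, 0.4, 1.9]
grip_width: 0.0198
time_s: 50.75
tool_pos: [0.4465, -0.0004, 0.0701]
tool_rot: [180.0, -0.0, -7.8]
force: [-2.6, 0.2, 6.8]
grip_width: 0.0196
```

```bash
python3 -m handwheel '[[0.014,0,0,-0.0008,0],[0.018,0,0,-0.0008,0],[0.024,0,0,-0.0008,0],[0.03,0,0,-0.0008,0],[0.036,0,0,-0.0008,0],[0.04,0,0,-0.0008,0],[0.04,0,0,-0.0008,0],[0.04,0,0,-0.01,0],[0.04,0,0,-0.04,0],[0.06,0,0,-0.08,0],[0.087,0,0,-0.11,0],[0.087,0,0,-0.115,0],[0.087,0,0,-0.115,0]]'
python3 - <<'E'
from h import *
im=read_camera("wrist");save(im,"w31.png",(140,50,420,250),2.8)
im=read_camera("scene");save(im,"s31.png",(260,155,325,225),9)
go(450,130,225,82)
E
```

```text
time_s: 52.05
tool_pos: [0.4473, -0.0004, 0.1856]
tool_rot: [180.0, -0.2, -7.8]
force: [0.5, 0.3, 0.2]
grip_width: 0.0642
now [ 4.457e+02 -4.000e-01  1.833e+02] [ 1.7998e+02  1.0000e-01 -7.8000e+00] t 52.1 F [-0.   0.3 -0.6] w 71.9
shift [-0.0134 -0.1298 -0.0112 -1.5673]
```

View pics/w31.png

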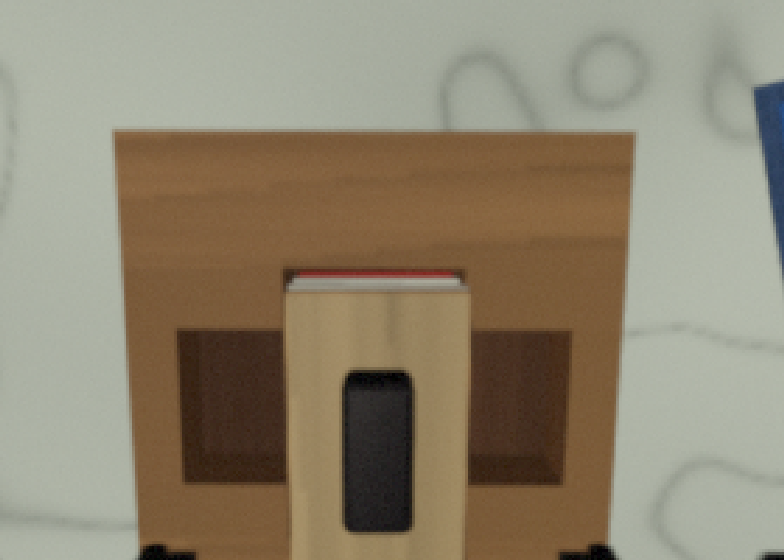

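View pics/s31.png

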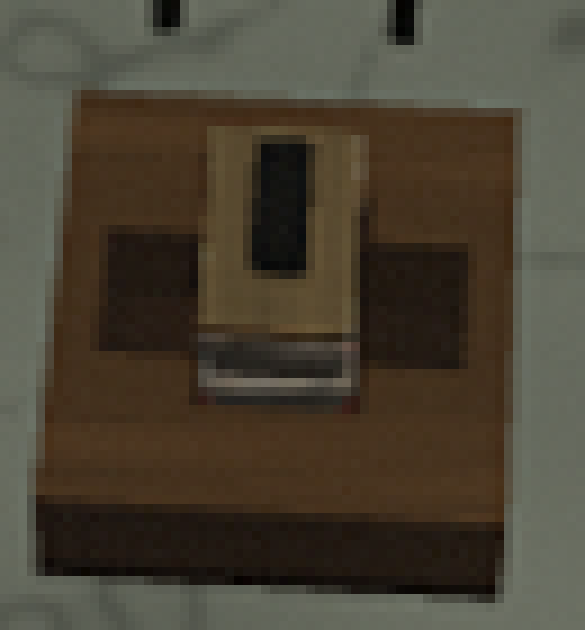

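```bash
python3 - <<'E'
from h import *
print(get_obs()["qpos"].round(1))
im=read_camera("top");save(im,"t31.png")
E
```

```text
[ 16.7  -5.8 -18.7 110.4  -1.9  75.2 -99.2]
```

View pics/t31.png

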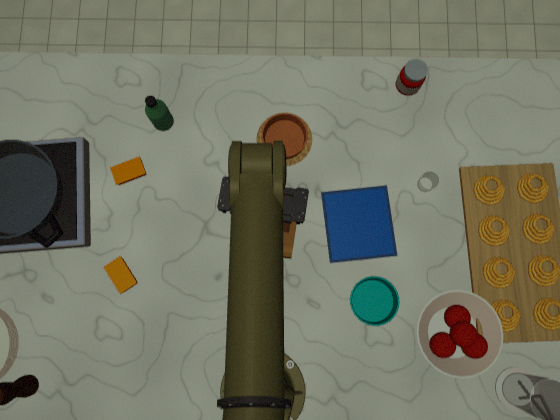

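```bash
python3 -c "
from h import *
go(461,125,225,82.2)"
```

```text
now [ 4.454e+02 -4.000e-01  1.829e+02] [ 1.7998e+02  1.4000e-01 -7.8000e+00] t 52.2 F [ 0.2  0.  -0.7] w 76.2
shift [-0.0016 -0.1264 -0.0116 -1.5708]
```

```bash
python3 -m handwheel '[[0.087,0.0,-0.03,-0.02,-0.15],[0.087,0,-0.07,-0.02,-0.3],[0.087,0,-0.11,-0.02,-0.45],[0.087,-0.0016,-0.1264,-0.012,-0.6],[0.087,-0.0016,-0.1264,-0.012,-0.75],[0.087,-0.0016,-0.1264,-0.012,-0.9],[0.087,-0.0016,-0.1264,-0.012,-1.05],[0.087,-0.0016,-0.1264,-0.012,-1.2],[0.087,-0.0016,-0.1264,-0.012,-1.35],[0.087,-0.0016,-0.1264,-0.012,-1.5],[0.087,-0.0016,-0.1264,-0.012,-1.5708],[0.087,-0.0016,-0.1264,-0.012,-1.5708],[0.087,-0.0016,-0.1264,-0.012,-1.5708]]'
python3 - <<'E'
from h import *
go(461,110,12,82.2)
im=read_camera("wrist");save(im,"w32.png")
E
```

```text
time_s: 53.5
tool_pos: [0.4614, 0.1249, 0.1952]
tool_rot: [-179.9, 0.0, 82.1]
force: [-0.3, 1.3, 0.2]
grip_width: 0.0868
now [461.4 124.9 195.2] [-1.799e+02  3.000e-02  8.210e+01] t 53.5 F [-0.3  1.3  0.2] w 86.8
shift [-0.0148  0.0016  0.2137 -0.0018]
```

View pics/w32.png

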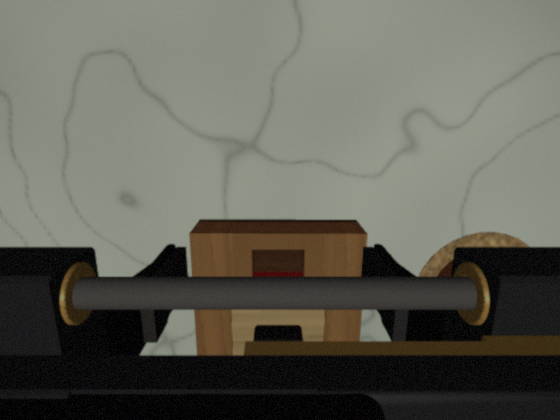

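```bash
python3 - <<'E'
from h import *
print((cast("wrist",[(195,221),(360,221)],-.005)*1000).round(1)); print((cast("wrist",[(191,233),(366,233)],.052-.005)*1000).round(1))
E
```

```text
[[363.1  91.9  -5. ]
 [554.1  65.4  -5. ]]
[[370.8  93.4  47. ]
 [548.3  68.9  47. ]]
```

```bash
python3 -m handwheel '[[0.087,0,0.0016,0.05,-0.0018],[0.087,0,0.0016,0.1,-0.0018],[0.087,0,0.0016,0.15,-0.0018],[0.087,0,0.0016,0.19,-0.0018],[0.087,0,0.0016,0.208,-0.0018],[0.087,-0.01,0.0016,0.213,-0.0018],[0.087,-0.02,0.0016,0.213,-0.0018],[0.087,-0.025,0.0016,0.213,-0.0018],[0.087,-0.028,0.0016,0.213,-0.0018],[0.087,-0.028,0.0016,0.213,-0.0018]]'
python3 - <<'E'
from h import *
go(461,85,12,82.2)
E
```

```text
time_s: 54.55
tool_pos: [0.461, 0.0964, -0.0155]
tool_rot: [179.9, -0.0, 82.2]
force: [0.2, -0.6, 0.4]
grip_width: 0.0872
now [461.   96.4 -15.5] [ 1.7985e+02 -1.0000e-02  8.2210e+01] t 54.5 F [ 0.2 -0.6  0.4] w 87.2
shift [-0.0113  0.0016  0.003   0.0002]
```

```bash
cat > traj.py <<'E'
from h import *
def traj(pts,off=92.5,side='y',xc=1.0):
    """pts: list of carrier (x,y,yaw deg) robot frame -> rows tx,ty,twist from the current pose"""
    o=get_obs();p=o['tool_pos'][:2]*1000;w=np.radians(o['tool_rot'][2])
    for x,y,a in pts:
        r=np.radians(a)
        q=np.array([x,y])+off*np.array([-np.sin(r),np.cos(r)])+xc*np.array([np.cos(r),np.sin(r)])
        d=(q-p)/1000; tw=-(np.radians(a+90)-w)
        print(np.round([d[0]*np.cos(w)+d[1]*np.sin(w),d[0]*np.sin(w)-d[1]*np.cos(w),tw],4),q.round(1))
E
python3 - <<'E'
from traj import *
C0=446.5
traj([(C0,-s,-7.8+15*max(0,s-5)/125) for s in range(0,91,10)])
E
```

```text
[-0.005  -0.0002  0.0002] [460.   91.5]
[-0.0149  0.0002 -0.0103] [459.1  81.6]
[-0.0248 -0.0004 -0.0312] [457.2  71.9]
[-0.0348 -0.001  -0.0521] [455.2  62.1]
[-0.0448 -0.0016 -0.0731] [453.3  52.3]
[-0.0549 -0.0022 -0.094 ] [451.4  42.4]
[-0.0649 -0.0027 -0.115 ] [449.4  32.5]
[-0.0751 -0.0033 -0.1359] [447.5  22.5]
[-0.0852 -0.0039 -0.1569] [445.6  12.5]
[-0.0955 -0.0044 -0.1778] [443.6   2.5]
```

```bash
python3 -m handwheel '[[0.087,-0.003,0,0.002,0],[0.087,-0.006,0,0.002,0],[0.087,-0.009,0,0.002,-0.003],[0.087,-0.012,0,0.002,-0.007],[0.087,-0.015,0,0.002,-0.0105],[0.087,-0.019,0,0.002,-0.019],[0.087,-0.023,-0.0003,0.002,-0.027],[0.087,-0.027,-0.0005,0.002,-0.036],[0.087,-0.031,-0.0008,0.002,-0.044],[0.087,-0.035,-0.001,0.002,-0.0525],[0.087,-0.039,-0.0013,0.002,-0.061],[0.087,-0.043,-0.0015,0.002,-0.069],[0.087,-0.047,-0.0017,0.002,-0.078],[0.087,-0.05,-0.0019,0.002,-0.084],[0.087,-0.053,-0.0021,0.002,-0.09],[0.087,-0.055,-0.0022,0.002,-0.094],[0.087,-0.055,-0.0022,0.002,-0.094]]'
python3 - <<'E'
from traj import *
go(461,85,12,82.2)
im=read_camera("scene");save(im,"s33.png",(170,110,370,260),4)
im=read_camera("top");save(im,"t33.png",(190,150,410,280),3.6)
E
```

```text
time_s: 56.25
tool_pos: [0.4507, 0.0437, -0.0183]
tool_rot: [179.9, -0.0, 87.7]
force: [-0.1, 3.8, 3.4]
grip_width: 0.0869
now [450.7  43.7 -18.3] [ 1.7994e+02 -5.0000e-02  8.7750e+01] t 56.2 F [-0.1  3.8  3.4] w 86.9
shift [0.0417 0.0086 0.0002 0.0969]
```

View pics/s33.png

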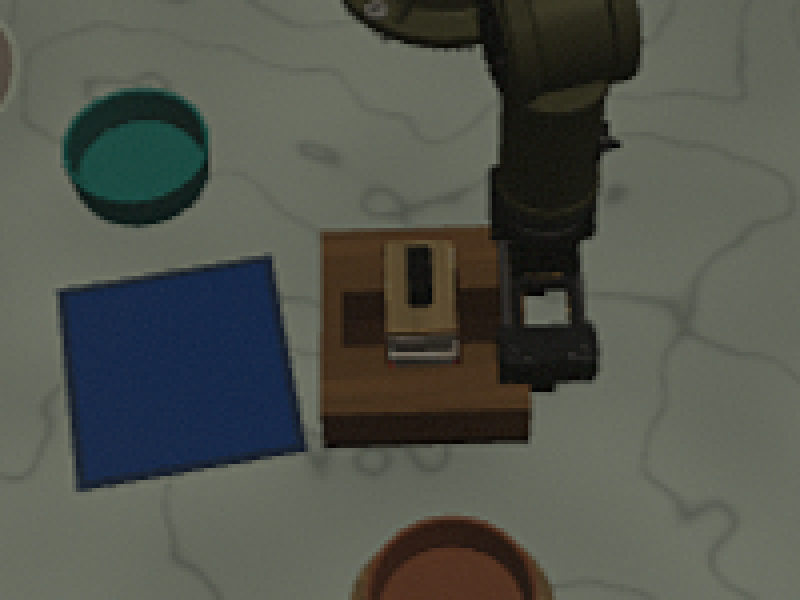

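View pics/t33.png

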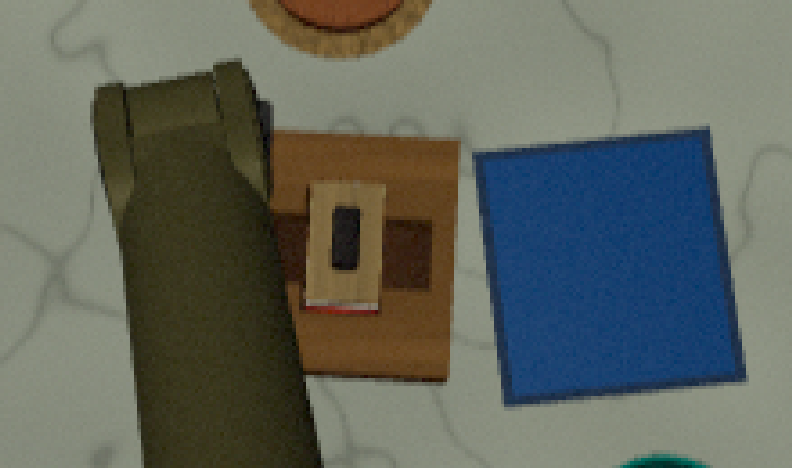

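```bash
python3 - <<'E'
from traj import *
traj([(446+ (s/80)*2,-48.7-s,-2.25+9.5*s/80) for s in range(0,81,10)],xc=1)
E
```

```text
[-0.     -0.0001 -0.    ] [450.6  43.7]
[-0.01   -0.0014 -0.0207] [449.   33.8]
[-0.02   -0.0027 -0.0415] [447.3  23.8]
[-0.0301 -0.0039 -0.0622] [445.6  13.8]
[-0.0402 -0.0052 -0.0829] [444.    3.8]
[-0.0503 -0.0065 -0.1036] [442.3  -6.3]
[-0.0605 -0.0077 -0.1244] [440.6 -16.4]
[-0.0707 -0.009  -0.1451] [439.  -26.6]
[-0.081  -0.0103 -0.1658] [437.3 -36.8]
```

```bash
python3 -m handwheel '[[0.087,-0.002,-0.0003,0,-0.004],[0.087,-0.005,-0.0007,0,-0.0105],[0.087,-0.01,-0.0014,0,-0.0207],[0.087,-0.015,-0.002,0,-0.031],[0.087,-0.02,-0.0027,0,-0.0415],[0.087,-0.025,-0.0033,0,-0.052],[0.087,-0.03,-0.0039,0,-0.062],[0.087,-0.035,-0.0046,0,-0.0725],[0.087,-0.04,-0.0052,0,-0.083],[0.087,-0.045,-0.0058,0,-0.093],[0.087,-0.05,-0.0065,0,-0.1036],[0.087,-0.055,-0.0071,0,-0.114],[0.087,-0.06,-0.0077,0,-0.1244],[0.087,-0.065,-0.0083,0,-0.135],[0.087,-0.07,-0.009,0,-0.145],[0.087,-0.075,-0.0096,0,-0.156],[0.087,-0.079,-0.01,0,-0.163],[0.087,-0.081,-0.0103,0,-0.1658],[0.087,-0.081,-0.0103,0,-0.1658]]'
python3 - <<'E'
from traj import *
go(461,85,12,82.2)
im=read_camera("top");save(im,"t34.png",(190,150,410,280),3.6);H,S,V=hsv(im)
# edges of the blue region hidden; measure carrier visible right edge etc.
E
```

```text
time_s: 58.25
tool_pos: [0.4364, -0.0377, -0.0188]
tool_rot: [-180.0, 0.0, 97.2]
force: [0.1, 4.4, 1.7]
grip_width: 0.0868
now [436.4 -37.7 -18.8] [-1.7997e+02  1.0000e-02  9.7200e+01] t 58.2 F [0.1 4.4 1.7] w 86.8
shift [ 0.1187  0.0397 -0.0003  0.2618]
```

View pics/t34.png

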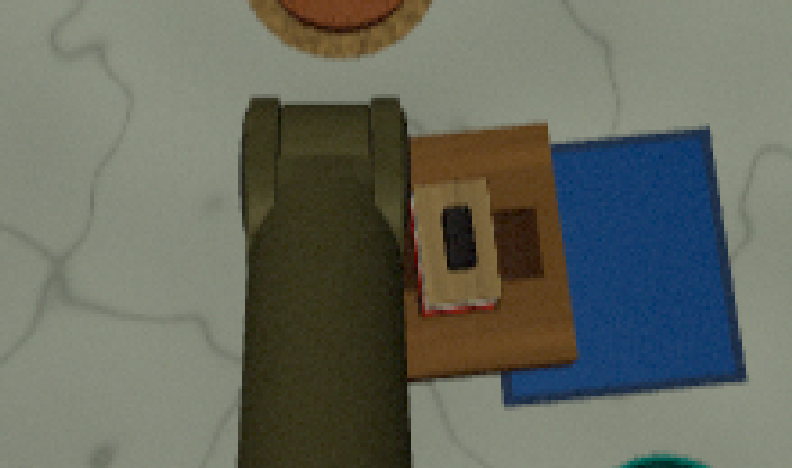

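```bash
python3 - <<'E'
from h import *
P=cast("top",[(342.4,184.4),(350.5,250)],.052)[:,:2]*1000
e=P[0]-P[1];print(P.round(1),np.hypot(*e),np.degrees(np.arctan2(e[1],e[0])))
u=e/np.hypot(*e);n=np.array([-u[1],u[0]]);print("C",P.mean(0)+83*n)
im=cv2.imread("pics/top0.png")
im=read_camera("top");H,S,V=hsv(im)
print(blobs("top",im,(H<30)&(S>60)&(V>85)&(S<150),.128-.024,box=(300,196,331,240)))
E
```

```text
[[ 541.7 -203.7]
 [ 364.1 -224.4]] 178.7288854803012 6.655478445772875
C [ 443.27990415 -131.57476603]
[(array([316., 218.]), array([ 441.2, -129.3]), [91.4, 55.9], 7.1, (441.5, -129.8))]
```

```bash
python3 -m handwheel '[[0.087,-0.002,0,0,0],[0.087,-0.005,0,0,0],[0.087,-0.01,0,0,0],[0.087,-0.015,0,0,0],[0.087,-0.021,0,0,0],[0.087,-0.027,0,0,0],[0.087,-0.033,0,0,0],[0.087,-0.039,0,0,0],[0.087,-0.045,0,0,0],[0.087,-0.051,0,0,0],[0.087,-0.057,0,0,0],[0.087,-0.063,0,0,0],[0.087,-0.069,0,0,0],[0.087,-0.075,0,0,0],[0.087,-0.081,0,0,0],[0.087,-0.087,0,0,0],[0.087,-0.093,0,0,0],[0.087,-0.098,0,0,0],[0.087,-0.102,0,0,0],[0.087,-0.104,0,0,0]]'
python3 -m handwheel '[[0.087,0,0,0,0]]'
python3 - <<'E'
from h import *
go(461,85,12,82.2)
im=read_camera("top");save(im,"t35.png",(190,150,410,280),3.6);H,S,V=hsv(im)
E
```

```text
time_s: 60.35
tool_pos: [0.4489, -0.1403, -0.019]
tool_rot: [-179.9, -0.1, 97.2]
force: [-0.8, 6.1, 5.0]
grip_width: 0.0869
time_s: 60.45
tool_pos: [0.449, -0.1406, -0.019]
tool_rot: [-179.9, -0.0, 97.2]
force: [-0.8, 4.8, 3.1]
grip_width: 0.0869
now [ 449.  -140.6  -19. ] [-1.7992e+02 -3.0000e-02  9.7180e+01] t 60.5 F [-0.8  4.8  3.1] w 86.9
shift [ 0.2224  0.0401 -0.0005  0.2614]
```

View pics/t35.png

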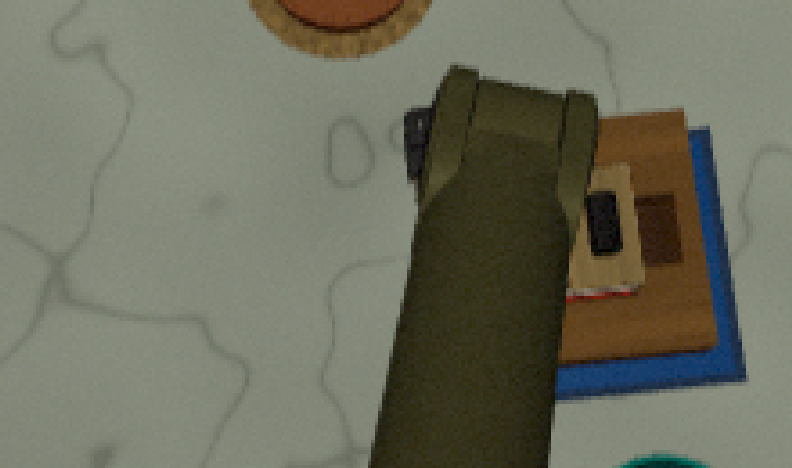

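```bash
python3 - <<'E'
from h import *
P=cast("top",[(380.1,180.4),(389.7,246)],.052)[:,:2]*1000
e=P[0]-P[1];print(P.round(1),np.hypot(*e),np.degrees(np.arctan2(e[1],e[0])))
u=e/np.hypot(*e);n=np.array([-u[1],u[0]]);print("C",P.mean(0)+83*n)
E
python3 -m handwheel '[[0.087,0.01,0,0,0],[0.087,0.03,0,-0.01,0],[0.087,0.05,0,-0.05,0],[0.087,0.07,0,-0.1,0],[0.087,0.08,0,-0.15,0],[0.087,0.08,0,-0.2,0],[0.087,0.08,0,-0.2,0]]'
python3 - <<'E'
from h import *
im=read_camera("top");save(im,"t36.png",(190,150,410,280),3.6)
go(590,-210,170,7.2)
E
```

```text
[[ 554.5 -305.5]
 [ 376.7 -327.9]] 179.2077289795284 7.158638397977819
C [ 455.24155976 -234.34443712]
time_s: 61.2
tool_pos: [0.4434, -0.0621, 0.1877]
tool_rot: [179.4, 0.3, 97.2]
force: [0.9, 0.4, -0.4]
grip_width: 0.0871
now [442.1 -62.2 185.2] [179.58   0.25  97.16] t 61.2 F [-0.4 -0.5  0.3] w 86.6
shift [-0.165   0.1283  0.0457  1.5702]
```

View pics/t36.png

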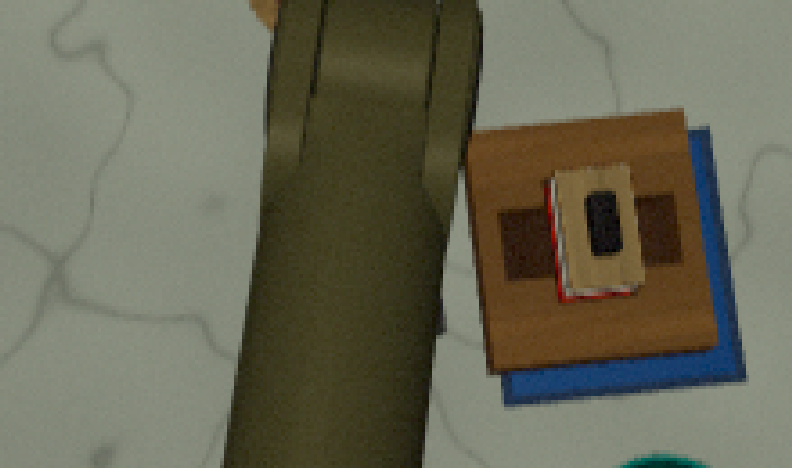

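```bash
python3 - <<'E'
from h import *
im=read_camera("top");H,S,V=hsv(im)
print(blobs("top",im,(H>98)&(H<116)&(S>140),.001,box=(318,180,410,275)))
w=((H<30)&(S>60)).astype(bool)
print(blobs("top",im,w,.052,box=(318,170,400,258)))
go(585,-216,215,7.2)
E
```

```text
[(array([374., 236.]), array([ 444.2, -254. ]), [194.5, 181.9], 7.2, (397.6, -290.1))]
[(array([348., 211.]), array([ 476.9, -227.5]), [227.3, 171.3], 6.7, (456.7, -229.3))]
now [440.5 -62.2 182.5] [1.7983e+02 1.5000e-01 9.7150e+01] t 61.3 F [-1.6 -1.  -0. ] w 86.9
shift [-0.1706  0.1242 -0.002   1.5699]
```

```bash
python3 -m handwheel '[[0.087,0,0.03,-0.01,0.15],[0.087,0,0.07,-0.01,0.3],[0.087,-0.02,0.11,-0.01,0.45],[0.087,-0.06,0.124,-0.01,0.6],[0.087,-0.1,0.124,-0.01,0.75],[0.087,-0.14,0.124,-0.01,0.9],[0.087,-0.1706,0.1242,-0.002,1.05],[0.087,-0.1706,0.1242,-0.002,1.2],[0.087,-0.1706,0.1242,-0.002,1.35],[0.087,-0.1706,0.1242,-0.002,1.5],[0.087,-0.1706,0.1242,-0.002,1.57],[0.087,-0.1706,0.1242,-0.002,1.57],[0.087,-0.1706,0.1242,-0.002,1.57]]'
python3 - <<'E'
from h import *
go(585,-216,12,7.2)
im=read_camera("wrist");save(im,"w37.png")
im=read_camera("top");save(im,"t37.png",(190,150,410,280),3.6)
E
```

```text
time_s: 62.6
tool_pos: [0.5831, -0.2151, 0.1811]
tool_rot: [-179.9, 0.2, 7.3]
force: [-0.3, -0.1, -0.2]
grip_width: 0.0872
now [ 583.1 -215.1  181.1] [-179.94    0.18    7.32] t 62.6 F [-0.3 -0.1 -0.2] w 87.2
shift [0.0017 0.0011 0.1996 0.0021]
```

View pics/w37.png

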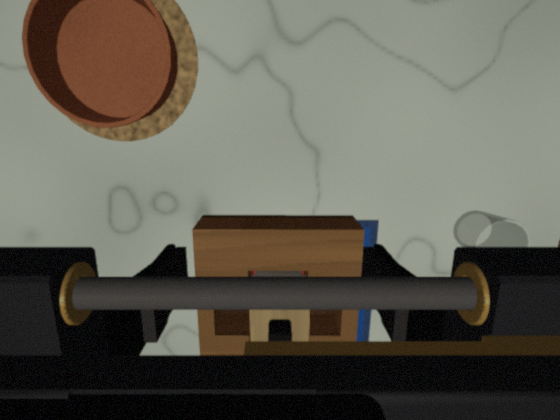

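View pics/t37.png

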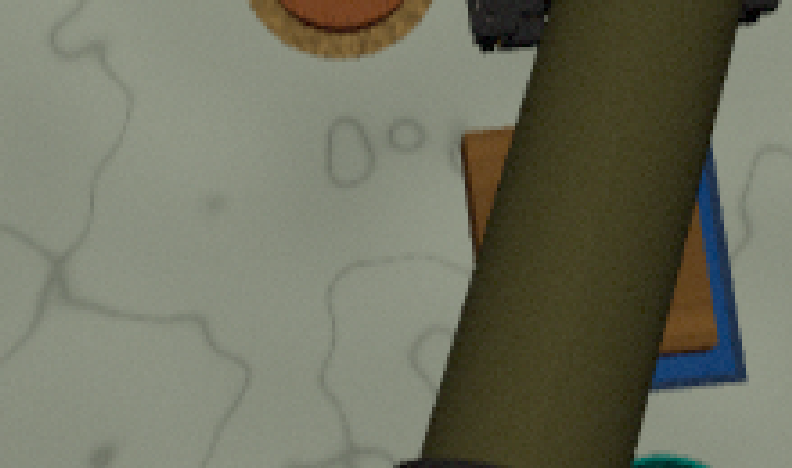

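```bash
python3 - <<'E'
from h import *
im=cv2.imread("pics/w37.png");save(im,"w37c.png",(180,190,400,280),3.6)
o=get_obs();p=o['tool_pos'][:2]*1000;w=np.radians(o['tool_rot'][2])
T=lambda P:np.c_[(P[:,:2]*1000-p)@[np.cos(w),np.sin(w)],(P[:,:2]*1000-p)@[np.sin(w),-np.cos(w)]].round(1)
print(T(cast("wrist",[(203,217),(356,217),(377.5,220.5)],-.004)))
E
```

```text
[[-37.4 -79.7]
 [-37.4  92.1]
 [-41.5 116.5]]
```

View pics/w37c.png

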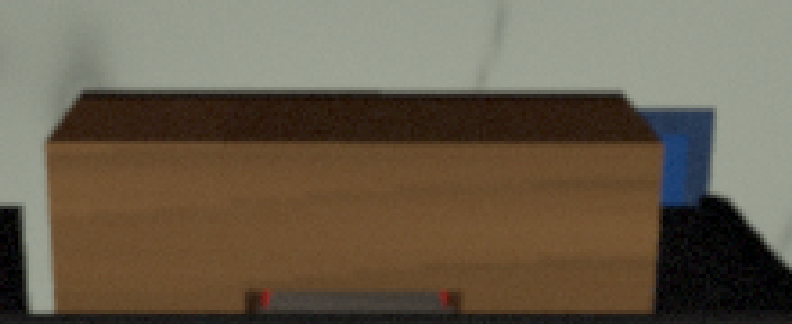

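```bash
python3 -m handwheel '[[0.087,0,0.003,0.05,0.002],[0.087,0,0.004,0.1,0.002],[0.087,0,0.004,0.15,0.002],[0.087,0,0.004,0.185,0.002],[0.087,0,0.004,0.197,0.002],[0.087,-0.01,0.004,0.1996,0.002],[0.087,-0.018,0.004,0.1996,0.002],[0.087,-0.022,0.004,0.1996,0.002],[0.087,-0.025,0.004,0.1996,0.002],[0.087,-0.028,0.004,0.1996,0.002],[0.087,-0.031,0.004,0.1996,0.002],[0.087,-0.034,0.004,0.1996,0.002],[0.087,-0.036,0.004,0.1996,0.002],[0.087,-0.037,0.004,0.1996,0.002],[0.087,-0.037,0.004,0.1996,0.002]]'
python3 - <<'E'
from h import *
go(585,-216,12,7.2)
im=read_camera("wrist");save(im,"w38.png",(100,120,480,260),2.1)
E
```

```text
time_s: 64.2
tool_pos: [0.5514, -0.2239, -0.0141]
tool_rot: [179.9, -0.4, 7.2]
force: [4.2, 0.5, 3.5]
grip_width: 0.0869
now [ 551.4 -223.9  -14.1] [179.88  -0.35   7.16] t 64.2 F [4.2 0.5 3.5] w 86.9
shift [ 0.0343 -0.0036  0.0044 -0.0007]
```

View pics/w38.png

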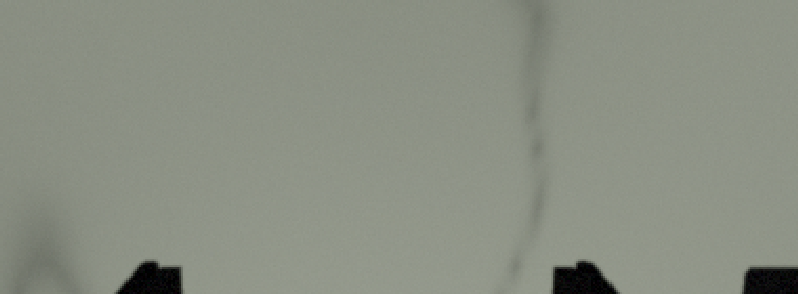

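```bash
python3 -m handwheel '[[0.087,-0.002,0,0,0],[0.087,-0.004,0,0,0],[0.087,-0.005,0,0,0],[0.087,-0.005,0,0,0]]'
python3 -m handwheel '[[0.087,0.01,0,0,0],[0.087,0.02,0,-0.03,0],[0.087,0.03,0,-0.08,0],[0.087,0.03,0,-0.13,0],[0.087,0.03,0,-0.18,0],[0.087,0.03,0,-0.195,0],[0.087,0.03,0,-0.195,0],[0.087,0.03,0,-0.195,0]]'
python3 - <<'E'
from h import *
im=read_camera("wrist");save(im,"w39c.png",(180,190,400,280),3.6);save(im,"w39.png")
go(585,-216,12,7.2)
E
```

```text
time_s: 64.65
tool_pos: [0.5463, -0.2244, -0.0142]
tool_rot: [179.9, -0.3, 7.2]
force: [5.1, 0.8, 3.7]
grip_width: 0.087
time_s: 65.45
tool_pos: [0.572, -0.2205, 0.1775]
tool_rot: [-180.0, 0.1, 7.1]
force: [0.3, -0.4, -1.1]
grip_width: 0.0869
now [ 571.5 -220.3  176.5] [-179.91    0.22    7.12] t 65.5 F [-0.1  0.  -0.8] w 86.8
shift [ 0.0139 -0.0026  0.195  -0.0015]
```

View pics/w39c.png

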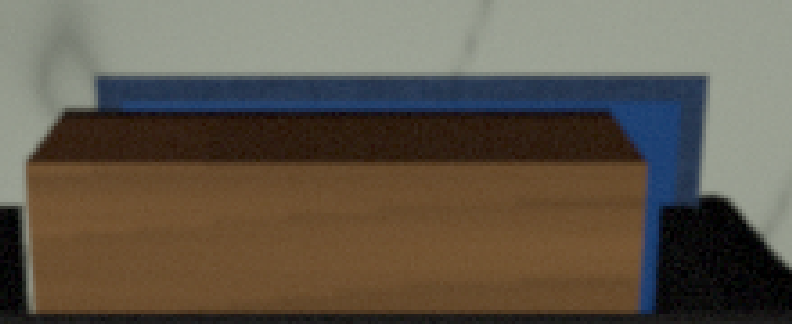

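```bash
cat > rel.py <<'E'
from h import *
def rel(matL,matR,cL,cR,h=.004,ox=180,oy=190,s=3.6):
    o=get_obs();p=o['tool_pos'][:2]*1000;w=np.radians(o['tool_rot'][2])
    T=lambda P:np.c_[(P[:,:2]*1000-p)@[np.cos(w),np.sin(w)],(P[:,:2]*1000-p)@[np.sin(w),-np.cos(w)]].round(1)
    q=np.array([matL,matR,cL,cR],float)/s+[ox,oy]
    r=T(np.r_[cast("wrist",q[:2],.001-h),cast("wrist",q[2:],0-h)]);print(r.tolist())
    print("front gap",(r[0,0]+r[1,0]-r[2,0]-r[3,0])/2,"widths",r[1,1]-r[0,1],r[3,1]-r[2,1],"lateral (carrier-mat, tool y)",(r[2,1]+r[3,1]-r[0,1]-r[1,1])/2,"yaw diff",np.degrees((r[1,0]-r[0,0])/(r[1,1]-r[0,1])-(r[3,0]-r[2,0])/(r[3,1]-r[2,1])))
E
python3 - <<'E'
from rel import *
rel((97,77),(707,76),(65,111),(610,111))
E
```

```text
[[-29.5, -73.8], [-29.2, 112.3], [-40.7, -84.4], [-40.6, 83.6]]
front gap 11.3 widths 186.1 168.0 lateral (carrier-mat, tool y) -19.650000000000006 yaw diff 0.058258259471382474
```

```bash
python3 -c "
from h import *
go(434,-118,215,97.2)"
```

```text
now [ 571.5 -220.3  176.5] [-179.91    0.22    7.12] t 65.5 F [-0.1  0.  -0.8] w 86.8
shift [-0.1237 -0.1186 -0.008  -1.5722]
```

```bash
python3 -m handwheel '[[0.087,0,-0.03,-0.01,-0.15],[0.087,0,-0.06,-0.015,-0.3],[0.087,-0.02,-0.09,-0.015,-0.45],[0.087,-0.05,-0.1186,-0.015,-0.6],[0.087,-0.08,-0.1186,-0.015,-0.75],[0.087,-0.11,-0.1186,-0.01,-0.9],[0.087,-0.1237,-0.1186,-0.008,-1.05],[0.087,-0.1237,-0.1186,-0.008,-1.2],[0.087,-0.1237,-0.1186,-0.008,-1.35],[0.087,-0.1237,-0.1186,-0.008,-1.5],[0.087,-0.1237,-0.1186,-0.008,-1.572],[0.087,-0.1237,-0.1186,-0.008,-1.572],[0.087,-0.1237,-0.1186,-0.008,-1.572]]'
python3 - <<'E'
from h import *
im=read_camera("wrist");save(im,"w40.png")
go(434,-118,12,97.2)
E
```

```text
time_s: 66.8
tool_pos: [0.4345, -0.1181, 0.1852]
tool_rot: [-179.8, -0.1, 97.1]
force: [0.1, 0.3, 0.2]
grip_width: 0.0872
now [ 434.7 -118.2  185.5] [-1.7988e+02 -5.0000e-02  9.7090e+01] t 66.8 F [ 0.1  0.2 -0.5] w 87.0
shift [ 0.0003 -0.0007  0.204  -0.0019]
```

View pics/w40.png

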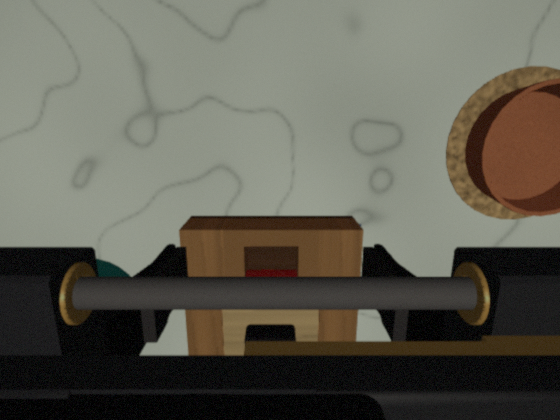

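```bash
python3 -m handwheel '[[0.087,0,-0.0007,0.05,-0.002],[0.087,0,-0.0007,0.1,-0.002],[0.087,0,-0.0007,0.15,-0.002],[0.087,0,-0.0007,0.19,-0.002],[0.087,0,-0.0007,0.202,-0.002],[0.087,-0.008,-0.0007,0.204,-0.002],[0.087,-0.015,-0.0007,0.204,-0.002],[0.087,-0.019,-0.0007,0.204,-0.002],[0.087,-0.022,-0.0007,0.204,-0.002],[0.087,-0.024,-0.0006,0.204,-0.002],[0.087,-0.027,-0.0004,0.204,-0.002],[0.087,-0.03,-0.0001,0.204,-0.002],[0.087,-0.033,0.0002,0.204,-0.002],[0.087,-0.036,0.0004,0.204,-0.002],[0.087,-0.038,0.0005,0.204,-0.002],[0.087,-0.038,0.0005,0.204,-0.002]]'
python3 - <<'E'
from h import *
go(434,-118,12,97.2)
o=get_obs()['tool_pos']*1000
r=np.radians(7.2);n=np.array([-np.sin(r),np.cos(r)]);u=np.array([np.cos(r),np.sin(r)]);print("n",o[:2]@n,"need",-195.6-19.6,"u",o[:2]@u)
im=read_camera("top");save(im,"t40.png",(190,150,410,280),3.6)
E
```

```text
time_s: 68.45
tool_pos: [0.4413, -0.1549, -0.0166]
tool_rot: [179.9, -0.0, 97.3]
force: [-0.7, 4.1, 3.5]
grip_width: 0.087
now [ 441.3 -154.9  -16.6] [ 1.7995e+02 -5.0000e-02  9.7340e+01] t 68.5 F [-0.7  4.1  3.5] w 87.0
shift [ 0.0375 -0.0025  0.0019  0.0025]
n -208.97315561068805 need -215.2 u 418.35801577255484
```

View pics/t40.png

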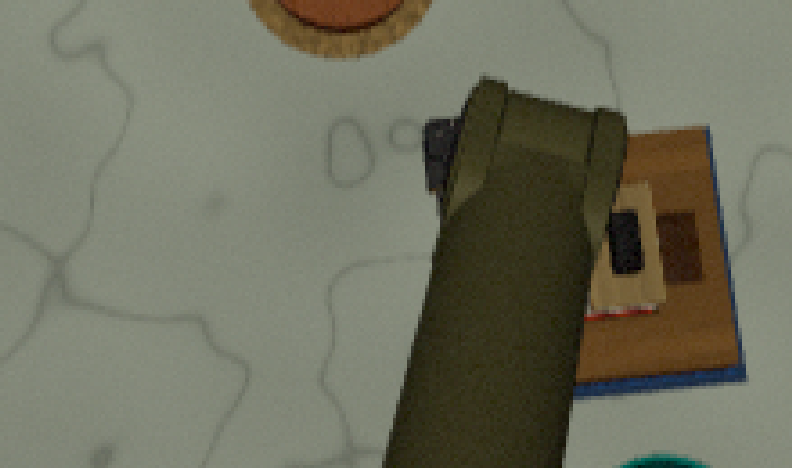

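```bash
python3 -m handwheel '[[0.087,-0.002,0.0003,0,0],[0.087,-0.004,0.0006,0,0],[0.087,-0.0055,0.0009,0,0],[0.087,-0.0059,0.001,0,0],[0.087,-0.0059,0.001,0,0]]'
python3 -m handwheel '[[0.087,0.01,0,0,0],[0.087,0.03,0,-0.02,0],[0.087,0.03,0,-0.07,0],[0.087,0.03,0,-0.12,0],[0.087,0.03,0,-0.17,0],[0.087,0.03,0,-0.21,0],[0.087,0.03,0,-0.21,0]]'
python3 -c "
from h import *
go(572,-238,215,7.2)"
```

```text
time_s: 69.0
tool_pos: [0.4424, -0.1607, -0.017]
tool_rot: [-180.0, -0.1, 97.3]
force: [-1.2, 4.7, 3.8]
grip_width: 0.0866
time_s: 69.7
tool_pos: [0.4424, -0.1333, 0.1992]
tool_rot: [179.4, 0.4, 97.3]
force: [1.7, 0.2, 0.1]
grip_width: 0.0872
now [ 442.4 -133.3  199.2] [179.37   0.37  97.28] t 69.7 F [1.7 0.2 0.1] w 87.2
shift [-0.1203  0.1153  0.0147  1.5722]
```

```bash
python3 -m handwheel '[[0.087,0,0.03,-0.01,0.15],[0.087,0,0.06,-0.01,0.3],[0.087,-0.02,0.09,-0.01,0.45],[0.087,-0.05,0.1153,-0.005,0.6],[0.087,-0.08,0.1153,0,0.75],[0.087,-0.11,0.1153,0.01,0.9],[0.087,-0.1203,0.1153,0.018,1.05],[0.087,-0.1203,0.1153,0.018,1.2],[0.087,-0.1203,0.1153,0.018,1.35],[0.087,-0.1203,0.1153,0.018,1.5],[0.087,-0.1203,0.1153,0.018,1.572],[0.087,-0.1203,0.1153,0.018,1.572],[0.087,-0.1203,0.1153,0.018,1.572],[0.087,-0.1203,0.1153,0.018,1.572]]'
python3 - <<'E'
from h import *
im=read_camera("wrist");save(im,"w41c.png",(180,190,400,280),3.6);save(im,"w41.png")
go(585,-216,12,7.2)
im=read_camera("top");save(im,"t41.png",(190,80,410,280),3)
E
```

```text
time_s: 71.1
tool_pos: [0.5681, -0.2366, 0.1743]
tool_rot: [180.0, 0.0, 7.3]
force: [-0.5, -0.2, 0.3]
grip_width: 0.0874
now [ 568.1 -236.6  174.5] [1.7999e+02 1.0000e-02 7.2900e+00] t 71.2 F [ 0.4 -0.8  0.3] w 87.1
shift [ 0.0193 -0.0183  0.193   0.0016]
```

View pics/w41c.png

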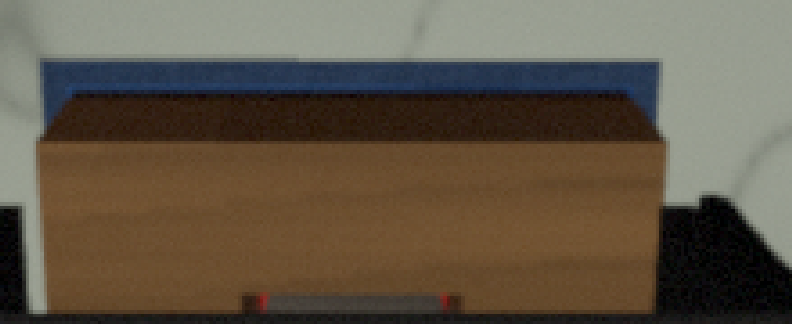

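View pics/w41.png

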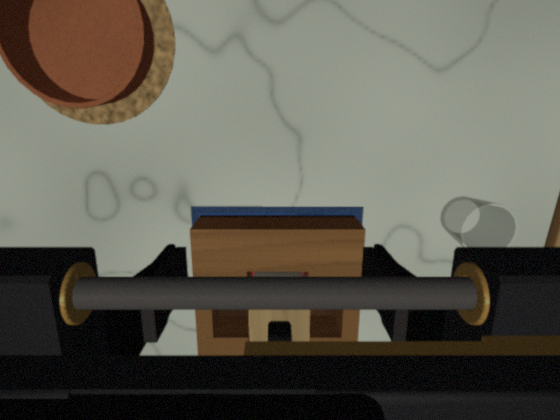

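```bash
python3 - <<'E'
from rel import *
rel((41,62),(661,61.5),(71,95.5),(628,95))
E
```

```text
[[-23.6, -89.8], [-23.5, 97.8], [-34.4, -81.5], [-34.3, 88.6]]
front gap 10.799999999999997 widths 187.6 170.1 lateral (carrier-mat, tool y) -0.45000000000000284 yaw diff -0.0031421255447346124
```

View pics/t41.png

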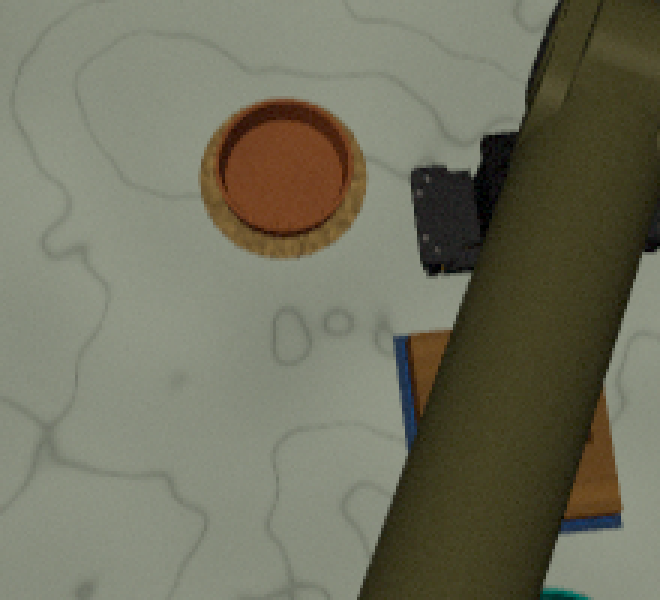

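```bash
python3 - <<'E'
from h import *
go(600,-60,225,45)
E
```

```text
now [ 568.2 -236.7  174.5] [1.7999e+02 1.0000e-02 7.2700e+00] t 71.2 F [ 0.7 -0.4  0.2] w 87.0
shift [ 0.0539 -0.1712 -0.02   -0.6585]
```

```bash
python3 -m handwheel '[[0.087,0.01,-0.03,-0.02,-0.1],[0.087,0.02,-0.07,-0.02,-0.2],[0.087,0.03,-0.11,-0.02,-0.35],[0.087,0.045,-0.15,-0.02,-0.5],[0.087,0.0539,-0.1712,-0.02,-0.6],[0.087,0.0539,-0.1712,-0.02,-0.6585],[0.087,0.0539,-0.1712,-0.02,-0.6585],[0.087,0.0539,-0.1712,-0.02,-0.6585]]'
python3 - <<'E'
from h import *
im=read_camera("wrist");save(im,"w42.png");H,S,V=hsv(im)
go(560,230,300,45)
im=read_camera("top");save(im,"t42.png",(190,80,450,280),3)
E
```

```text
time_s: 72.0
tool_pos: [0.6, -0.061, 0.1946]
tool_rot: [180.0, 0.0, 44.8]
force: [-0.6, 0.1, -0.2]
grip_width: 0.087
now [600.  -61.2 194.6] [1.7998e+02 3.0000e-02 4.4800e+01] t 72.0 F [-0.2  0.2  0. ] w 87.2
shift [ 0.1768 -0.2349 -0.0749 -0.0035]
```

View pics/w42.png

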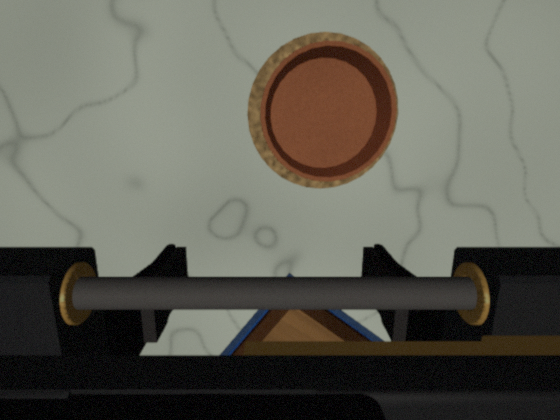

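View pics/t42.png

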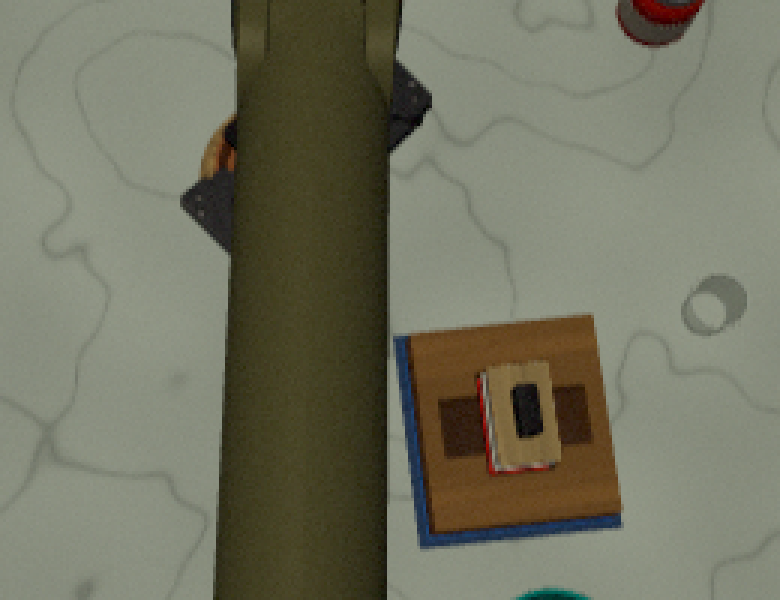

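```bash
python3 - <<'E'
from h import *
im=cv2.imread("pics/w42.png");H,S,V=hsv(im)
m=(S>70); m[:20]=0;m[200:]=0;m[:,:230]=0;m[:,420:]=0
m=m.astype(np.uint8)
rim=((H<14)&(S>100)).astype(np.uint8); rim[200:]=0;rim[:,:230]=0
rim=cv2.morphologyEx(rim,cv2.MORPH_OPEN,np.ones((3,3)))
from scipy.optimize import least_squares
def fit(mm,z,R,sel=None):
    c=max(cv2.findContours(mm,0,1)[0],key=cv2.contourArea)[:,0,:]
    if sel is not None: c=c[sel(c)]
    P=cast("wrist",c,z)[:,:2]*1000
    for R_ in (R,None):
        if R_: r=least_squares(lambda q:np.hypot(*(P-q).T)-R_,P.mean(0),loss='soft_l1')
        else: r=least_squares(lambda q:np.hypot(*(P-q[:2]).T)-q[2],[*P.mean(0),R],loss='soft_l1')
        print(r.x.round(1),np.sqrt((r.fun**2).mean()).round(2))
for h in(0,.005):
    fit(m,.001-h,80,lambda c:(c[:,0]<300)); fit(rim,.042-h,65)
save(im,"w42c.png",(230,20,420,200),4)
E
```

```text
[689.7 -46.2] 0.42
[688.7 -45.3  78.9] 0.3
[688.1 -45.6] 1.37
[688.2 -45.5  63.7] 0.3
[689.3 -45.8] 0.3
[689.2 -45.7  79.9] 0.3
[688.8 -46. ] 0.52
[688.8 -46.   64.6] 0.3
```

View pics/w42c.png

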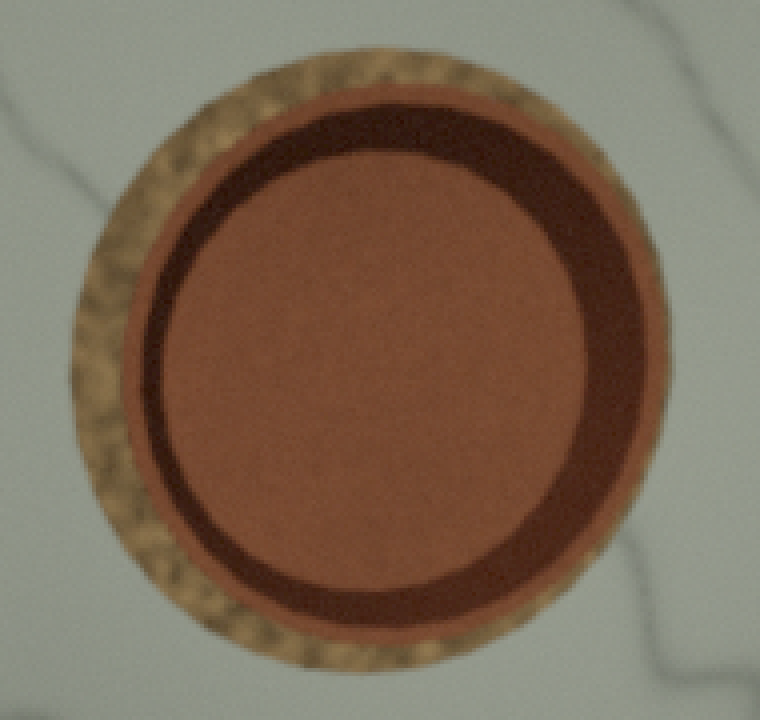

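```bash
python3 -m handwheel '[[0.087,0.02,-0.04,-0.02,0],[0.087,0.05,-0.08,-0.05,0],[0.087,0.08,-0.12,-0.07,0],[0.087,0.11,-0.16,-0.07,0],[0.087,0.14,-0.2,-0.07,0],[0.087,0.17,-0.23,-0.07,0],[0.087,0.1768,-0.2349,-0.07,0],[0.087,0.1768,-0.2349,-0.07,0],[0.087,0.1768,-0.2349,-0.07,0],[0.087,0.1768,-0.2349,-0.07,0],[0.087,0.1768,-0.2349,-0.07,0],[0.087,0.1768,-0.2349,-0.07,0],[0.087,0.1768,-0.2349,-0.07,0],[0.087,0.1768,-0.2349,-0.07,0]]'
python3 - <<'E'
from h import *
im=read_camera("top");save(im,"t43.png",(190,80,450,280),3)
im=read_camera("scene");save(im,"s43.png",(140,100,440,320),2.6)
E
```

```text
time_s: 73.5
tool_pos: [0.5594, 0.2308, 0.2647]
tool_rot: [180.0, -0.0, 44.9]
force: [0.7, 0.3, 1.5]
grip_width: 0.087
```

View pics/t43.png

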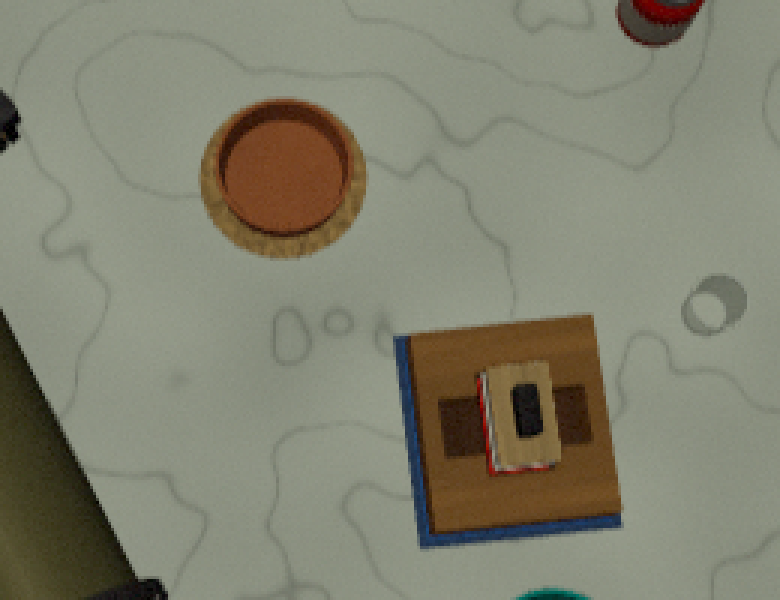

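View pics/s43.png

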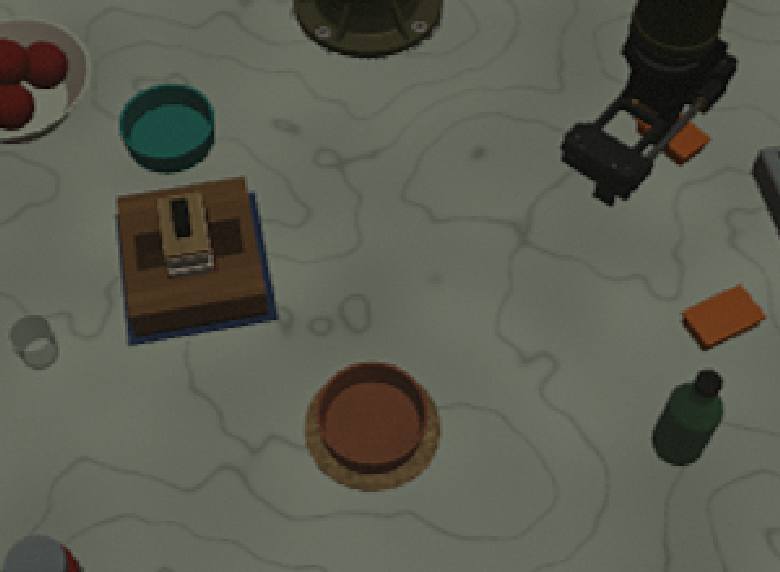

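```bash
python3 - <<'E'
from h import *
im=read_camera("top");H,S,V=hsv(im)
# carrier top corners from zoom (3x, origin 190,80)
def rect(q,z):
    P=cast("top",np.array(q)/3+[190,80],z)[:,:2]*1000;e=P[1]-P[0];f=P[2]-P[3];g=P[3]-P[0]
    print(P.mean(0).round(1),np.hypot(*e).round(1),np.hypot(*g).round(1),[np.degrees(np.arctan2(-v[0],v[1])).round(1)+180 for v in(e,f)])
rect([(409,334),(592,315),(621,514),(432,533)],.052)
rect([(487,366),(548,361),(561,461),(497,468)],.096)
for n,b,z in(("rim",(255,105,312,165),.042),):
    pass
print(blobs("top",im,(H<14)&(S>120),.042,box=(255,105,312,165)),blobs("top",im,(S>75),.001,box=(245,100,325,175)))
E
```

```text
[ 442.4 -253.2] 165.8 179.8 [np.float64(7.0), np.float64(6.800000000000011)]
[ 443.4 -254.9] 53.1 89.3 [np.float64(5.800000000000011), np.float64(7.300000000000011)]
[(array([284., 135.]), array([682., -43.]), [130.0, 125.4], 155.0, (681.8, -44.0))] [(array([284., 139.]), array([684.7, -43.5]), [154.9, 154.6], 0.9, (684.7, -43.5))]
```

```bash
python3 -c "
from cell import *
print(sign_off(), get_obs()['time_s'])"
```

```text
the job is handed in; nothing more can be done
the job is handed in; nothing more can be done
```

The job is done and handed in at about 74 s. I slid the dish onto the cork mat and packed the carrier where it stood: red tub, both white tubs (only two were there), then the cover. I then slid the loaded carrier onto the blue mat.

**Last checks:**
- **Dish:** within 0.6 mm of the cork mat's centre in the wrist camera. The top camera gave about 3 mm, using a rougher colour outline. It was not knocked aside.
- **Carrier:** the cameras disagree slightly. The wrist view showed it 0.8 mm and 0.5 mm off the mat's centre, with no measurable turn. The top view showed about 2 mm too far towards the robot and 0.7 mm sideways, with about 0.3° of turn.
- **Stack and cover:** in place and squarely stacked after the slide. The cover read about 2 mm off the carrier's centre in the top view.
- **Salt glass and oil bottle:** not touched; they looked unmoved in the last pictures, which I did not measure.

**What went wrong:** the fingertips actually end about 30.5 mm above the reported TCP. Because of that, the first two drags of the dish and the first grip on the red tub missed without moving anything. I measured the offset by touching the bare counter and allowed for it from then on.

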